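Push-button test of the bench's RCDs

ROBOT

A 6-joint arm with a two-finger parallel gripper is mounted at the origin on a cart in front of the work surface, level with it; the furniture and walls round the work are solid. World frame = base frame: x ahead of the robot, y to its left, z up, the work surface at z = 0. Lengths are in m, angles in degrees, forces in N, time in s.
With the tool pointing down it reaches from about 0.4 to 0.825 m from the base axis. Payload 7 kg.
Tool frame: the origin (TCP) lies at the very end of the fingers, on their centre line; the grasp point (between the pads) lies 19 mm behind it; x points along the fingers, y is the direction in which the jaws open and shut, and the axes are right-handed (so a half turn about x gives the same grasp; the last joint's range is limited). The gripper opens to 88 mm and grips with 3 to 60 N. Pads are 19 mm wide; open, the fingers measure 130 mm over their backs; the gripper's body (78 mm by 193 mm) begins 47 mm behind the grasp point.
Start: joints at [-53.68, 20.546, 0.682, 0, -70.136, -16.507], TCP at [0.229, -0.635, 0.227] pointing down, gripper open.
Joint ranges: [-176.03, 176.03], [-82.01, 121.73], [-58.28, 71.71], [-173.87, 95.51], [-174.79, -0.11], [-173.66, 173.66]. Speed limits (degrees/s): [136.94, 136.94, 172.46, 180, 180, 180].

INTERFACE

Orientations are given as [roll, pitch, yaw] about the fixed x, y, z axes, in that order (R = Rz(yaw) Ry(pitch) Rx(roll)).
In Python, from plant import monitor, eyes, ticket gives the robot as it stands. The module is installed in compiled form; this text tells all that it offers.
- The arm moves only by the shell command python3 -m crank 'ROWS'. ROWS is JSON, a list of rows, each an object with "linear": the shift along the world's x, y, z in units of 60 mm (1.0 is 60 mm), a list of three; "rot": the turn, a rotation vector about the world's x, y, z in units of 5 degrees (1.0 is 5 degrees), a list of three; "hand": the opening, from 0 (shut) to 1 (fully open). In form: [{"linear": [tx, ty, tz], "rot": [ax, ay, az], "hand": hand}, ...]. A call has 1 to 20 rows; each row shifts and turns the pose as measured when the row begins; what a row does not reach is not made up. A row lasts 1/8 s, in which the tool goes at most 62.5 mm and 10.7 degrees, less where a joint would pass 70% of its speed; a pose out of reach is approached as far as the arm can. A call is refused whole if a number of a shift passes 1 or a number of a turn 1, either way. A call with a gripper value outside its range is refused whole. The fingers move at their own pace and stop on an object; the grip force is fixed at half the most. Time passes only in rows, so rows that do not move let the fingers close. It gives the time, the measured TCP pose, the force and the opening at its end, in the units of the state.
- monitor.get_obs(): the state, without advancing time (a new reading comes with each control period).
- eyes.snapshot(name): name is "side" or "top"; returns a dict with "image" (400x640x3 uint8, red, green, blue), "depth" (400x640 float32, m along the optical axis (not along the pixel's ray), 0 where there is no reading), "K" (3x3 intrinsics, pixels), "camera_from_world" (4x4, takes a point from world to camera coordinates). Camera axes: x right, y up, looking along -z (the intrinsics and any distortion apply to the point x, -y, -z); pixel columns grow to the right and rows downward; lengths in m; the calibration is good to about 2 mm. A picture is of the moment at which its call begins.
- ticket.close_job(): hands the job in, once; it reports no verdict.
The state is a dict: "clock": time; "joint_pos": joint angles; "qvel": joint speeds; "tau": joint torques, N m; "tool_pos": TCP position; "orientation": TCP orientation; "force": force on the tool from outside, world axes, zero at the start; "moment": the same for the moment, N m; "opening": finger opening in m.
Only numpy, scipy, OpenCV 4.12 (cv2) and the standard library are available. Lean on these libraries where they do the work, as an engineer would, in place of code of your own. Each camera call takes 0.05 s, during which the arm holds its last target.

TASK

For the push-button test of the bench's RCD units, clear the space in front of them: slide the tray of waxes (do not lift it, and keep the waxes in it) squarely into its tape marks. Press the test button of every unit, so that all the levers have dropped and the whole bench is dead at once; then lift every lever fully up until it latches again, and only after that hang one inspection tag from the rack on each unit's hook, printed face to the front, toward you. Leave the two jars alone.

Things in the scene. Friction and masses are not known exactly. Their poses are not given: they have to be found in the camera images.
- rcd0: The left grey RCD unit (None if absent), loose, 2.5 kg, 76 wide x 170 x 195 mm, face sloped 45 degrees. Origin under it, 95 mm behind its front; x into the unit, y left, z up. In mm: lever hinge along y through (-48, 16, 169); lever tip (-55, 16, 210) up, (-90, 16, 176) dropped; top of test button (-57, -20, 187); hook wire 5 thick, level at y 0, z 115 from x -95 to -122, then turned up.
- rcd0_lever (a joint): Its lever, rad: 0 to 0.07 latched up (points nearly straight up), 1.22 dropped (points to the robot, nearly level). Black bar 16 mm wide (y), 8 thick, 42 mm from hinge to tip, outer 25 mm free all round. Latched, it cannot be pulled down; the test button lets it drop. 1 to 3 N at the tip lift it; it latches only if pushed past 0, to -0.1 or up to its stop at -0.2, with the button out.
- rcd0_test (a joint): Its test button, m: 0 out, 0.0065 fully in; lets the lever drop at about 0.004, needs at most 6 N, springs back. Grey round cap 20 mm across, 36 mm right of the lever, 9 mm proud. Pushed square to the slope: into the unit and down at 45 degrees.
- rcd0_hook_tip (a point): Centre of the upturned end of its hook, at (-129, 0, 123) mm in the unit's frame; the topmost metal is 10.5 mm above the middle of the level wire.
- rcd1: The middle grey RCD unit (None if absent), loose, 2.5 kg, 76 wide x 170 x 195 mm, face sloped 45 degrees. Origin under it, 95 mm behind its front; x into the unit, y left, z up. In mm: lever hinge along y through (-48, 16, 169); lever tip (-55, 16, 210) up, (-90, 16, 176) dropped; top of test button (-57, -20, 187); hook wire 5 thick, level at y 0, z 115 from x -95 to -122, then turned up.
- rcd1_lever (a joint): Its lever, rad: 0 to 0.07 latched up (points nearly straight up), 1.22 dropped (points to the robot, nearly level). Black bar 16 mm wide (y), 8 thick, 42 mm from hinge to tip, outer 25 mm free all round. Latched, it cannot be pulled down; the test button lets it drop. 1 to 3 N at the tip lift it; it latches only if pushed past 0, to -0.1 or up to its stop at -0.2, with the button out.
- rcd1_test (a joint): Its test button, m: 0 out, 0.0065 fully in; lets the lever drop at about 0.004, needs at most 6 N, springs back. Grey round cap 20 mm across, 36 mm right of the lever, 9 mm proud. Pushed square to the slope: into the unit and down at 45 degrees.
- rcd1_hook_tip (a point): Centre of the upturned end of its hook, at (-129, 0, 123) mm in the unit's frame; the topmost metal is 10.5 mm above the middle of the level wire.
- rcd2: The right grey RCD unit (None if absent), loose, 2.5 kg, 76 wide x 170 x 195 mm, face sloped 45 degrees. Origin under it, 95 mm behind its front; x into the unit, y left, z up. In mm: lever hinge along y through (-48, 16, 169); lever tip (-55, 16, 210) up, (-90, 16, 176) dropped; top of test button (-57, -20, 187); hook wire 5 thick, level at y 0, z 115 from x -95 to -122, then turned up.
- rcd2_lever (a joint): Its lever, rad: 0 to 0.07 latched up (points nearly straight up), 1.22 dropped (points to the robot, nearly level). Black bar 16 mm wide (y), 8 thick, 42 mm from hinge to tip, outer 25 mm free all round. Latched, it cannot be pulled down; the test button lets it drop. 1 to 3 N at the tip lift it; it latches only if pushed past 0, to -0.1 or up to its stop at -0.2, with the button out.
- rcd2_test (a joint): Its test button, m: 0 out, 0.0065 fully in; lets the lever drop at about 0.004, needs at most 6 N, springs back. Grey round cap 20 mm across, 36 mm right of the lever, 9 mm proud. Pushed square to the slope: into the unit and down at 45 degrees.
- rcd2_hook_tip (a point): Centre of the upturned end of its hook, at (-129, 0, 123) mm in the unit's frame; the topmost metal is 10.5 mm above the middle of the level wire.
- tag_rack: Light wooden rack fixed to the bench, 82 (x) x 94 (y) x 34 mm high, with three slots along its x, 7.5 mm wide and 27 mm apart, in which the tags stand 24 mm deep; slot floor 10 mm above the bench. Origin at the centre of its underside.
- tag0: Loose white rigid inspection tag, 56 mm wide (its y), 92 high (its z), 6 thick (its x), 30 g, upright in the rack. Origin at the centre of its lower edge; round 24 mm hanging hole centred 74 mm above that. Its -x face is printed with a dark bar and a ruled grid, the other is blank; in the rack some show it to the left, some to the right.
- tag1: Loose white rigid inspection tag, 56 mm wide (its y), 92 high (its z), 6 thick (its x), 30 g, upright in the rack. Origin at the centre of its lower edge; round 24 mm hanging hole centred 74 mm above that. Its -x face is printed with a dark bar and a ruled grid, the other is blank; in the rack some show it to the left, some to the right.
- tag2: Loose white rigid inspection tag, 56 mm wide (its y), 92 high (its z), 6 thick (its x), 30 g, upright in the rack. Origin at the centre of its lower edge; round 24 mm hanging hole centred 74 mm above that. Its -x face is printed with a dark bar and a ruled grid, the other is blank; in the rack some show it to the left, some to the right.
- wax_tray: White open tray, 100 mm (its x) by 160 mm (its y), rim 22 mm high, 200 g, loose on the bench in front of the RCD units with three small waxes in it; origin at the centre of its underside.
- tape_marks: Four corner marks of masking tape, stuck flat on the bench to the right, outlining the tray's place with 5 mm to spare all round; origin at their centre, axes as those of the tray when it stands there.
- rose: Wax carving, 53 mm across, 12 mm thick, lying in the tray.
- ring_a: Blue wax ring, 28 mm, lying in the tray.
- ring_b: Green wax ring, 28 mm, lying in the tray.
- flux_jar: Small brown jar with black lid, 43 mm wide, 55 mm high, at the back right; a bystander.
- talc_jar: White jar with blue lid, 39 mm wide, 62 mm high, at the back right; a bystander.

How it is judged:
By the outcome, as a careful person would: the job done as asked, in the order asked, and still so for the second after the job is handed in, with the robot touching nothing.
Of rcd0, rcd1, rcd2 only 2 to 3 are there at a start; the rules pass over those that are not, and their reading is None.
At some moment in a run one of wax_tray may be knocked a few centimetres aside while the robot is not near it.
It also fails if it takes over 210 s, if anything falls off the work surface, if the arm or the gripper's body presses on something with over 40 N, if the wrist force passes 120 N, or if a joint passes its speed limit or range.

## Working session

There is one attempt and no reset: what is moved stays moved. The work goes in short steps, Python scripts to look and compute and a shell command to move; the robot and the scene stay as the last step left them, time stands still between calls to the robot, and variables do not carry over. Pictures are saved under pics/ and viewed, and the job is handed in when it is done.

```bash
mkdir -p pics; ls
python3 - <<'E'
from plant import monitor, eyes
import cv2, numpy as np
print(monitor.get_obs())
for n in ("side","top"):
    s=eyes.snapshot(n); cv2.imwrite(f"pics/{n}0.png",s["image"][:,:,::-1]); print(n,s["K"],s["camera_from_world"])
    np.savez(f"{n}0.npz",**s)
E
```

```text
pics
{'clock': 0.0, 'joint_pos': array([-5.36806721e+01,  2.05920765e+01,  6.34282522e-01, -2.10951996e-02,
       -7.01351118e+01, -1.65070311e+01]), 'qvel': array([-0.03629748,  0.02149545, -0.00532461,  0.05932979, -0.00656456,
        0.10190905]), 'tau': array([-1.57304956e-03, -5.82706189e+01,  2.93056744e+01,  6.99699908e+00,
        6.69073634e-03, -1.86061334e-04]), 'tool_pos': array([ 0.22860407, -0.63459635,  0.22561624]), 'orientation': array([ 94.45963829,  89.9050007 , 114.26475073]), 'force': array([-0.03037354, -0.68288904,  0.04419331]), 'moment': array([-0.00163882, -0.00519616,  0.02086588]), 'opening': 0.08752825597472268}
side [[414.28748482   0.         315.14282156]
 [  0.         414.28748482 203.853345  ]
 [  0.           0.           1.        ]] [[ 0.99753031  0.07019343 -0.00248086 -0.54234324]
 [-0.04217465  0.62684785  0.7779994  -0.04865994]
 [ 0.05616557 -0.77597336  0.62826012 -1.40483888]
 [ 0.          0.          0.          1.        ]]
top [[470.9432304    0.         313.4336687 ]
 [  0.         470.9432304  200.03922665]
 [  0.           0.           1.        ]] [[ 1.01498563e-02 -9.99948282e-01  6.43457595e-04 -7.04072310e-02]
 [ 9.81304362e-01  1.00842910e-02  1.92197959e-01 -5.59460522e-01]
 [-1.92194508e-01 -1.31935392e-03  9.81355965e-01 -1.23497794e+00]
 [ 0.00000000e+00  0.00000000e+00  0.00000000e+00  1.00000000e+00]]
```

View pics/side0.png

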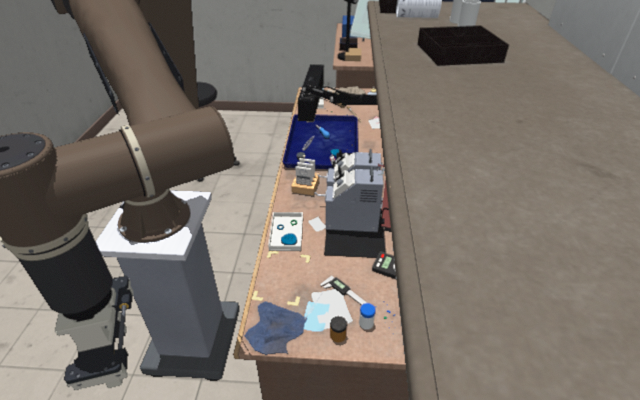

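View pics/top0.png

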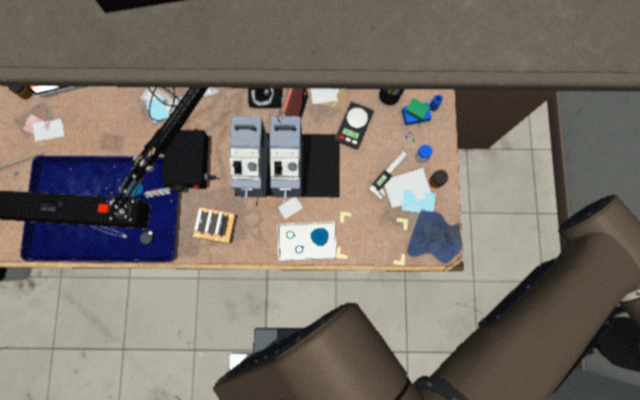

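The left and middle units are there (top view about (247,157) and (285,157)). The tray is at (308,240), the marks near (372,238) and the rack at (214,225). I'll zoom in and measure.

```bash
cat > h.py <<'E'
import numpy as np, cv2
def snap(n):
    from plant import eyes
    return eyes.snapshot(n)
def load(f): return dict(np.load(f))
def ray(s,u,v):
    K=s["K"];T=s["camera_from_world"];R=T[:3,:3];t=T[:3,3]
    d=np.array([(u-K[0,2])/K[0,0],-(v-K[1,2])/K[1,1],-1.0])
    return -R.T@t, R.T@d
def on_z(s,u,v,z):
    c,d=ray(s,u,v); return c+d*(z-c[2])/d[2]
def proj(s,p):
    K=s["K"];T=s["camera_from_world"];q=T[:3,:3]@np.asarray(p,float)+T[:3,3]
    return np.array([K[0,0]*q[0]/-q[2]+K[0,2],K[1,1]*-q[1]/-q[2]+K[1,2]])
def cloud(s):
    K=s["K"];T=s["camera_from_world"];D=s["depth"]
    v,u=np.mgrid[:D.shape[0],:D.shape[1]]
    P=np.stack([(u-K[0,2])/K[0,0]*D,-(v-K[1,2])/K[1,1]*D,-D],-1)
    W=(P-T[:3,3])@T[:3,:3]; W[D==0]=np.nan
    return W
def tri(s1,p1,s2,p2):
    c1,d1=ray(s1,*p1);c2,d2=ray(s2,*p2)
    A=np.stack([d1,-d2],1);x=np.linalg.lstsq(A,c2-c1,rcond=None)[0]
    a=c1+d1*x[0];b=c2+d2*x[1];return (a+b)/2,np.linalg.norm(a-b)
def crop(s,f,u0,v0,u1,v1,k):
    im=s["image"][v0:v1,u0:u1,::-1]
    cv2.imwrite(f,cv2.resize(im,None,fx=k,fy=k,interpolation=cv2.INTER_CUBIC))
E
python3 - <<'E'
from h import *
t=load("top0.npz");s=load("side0.npz")
crop(t,"pics/t1.png",180,100,420,275,3.3)
crop(s,"pics/s1.png",240,130,400,320,3.1)
W=cloud(t)
for uv in [(247,160),(285,160),(308,240),(240,250),(290,208),(214,213),(260,120),(320,160),(285,125),(185,160)]: print(uv,W[uv[1],uv[0]].round(4))
E
```

```text
(247, 160) [0.6313 0.1002 0.1968]
(285, 160) [0.6318 0.0063 0.1984]
(308, 240) [ 0.456  -0.0506  0.0026]
(240, 250) [ 0.4266  0.1398 -0.0032]
(290, 208) [0.5462 0.0016 0.0045]
(214, 213) [0.5247 0.2099 0.0346]
(260, 120) [0.7354 0.0713 0.1979]
(320, 160) [ 0.6899 -0.0825 -0.0016]
(285, 125) [0.7237 0.0084 0.1955]
(185, 160) [0.6672 0.2911 0.0643]
```

View pics/t1.png

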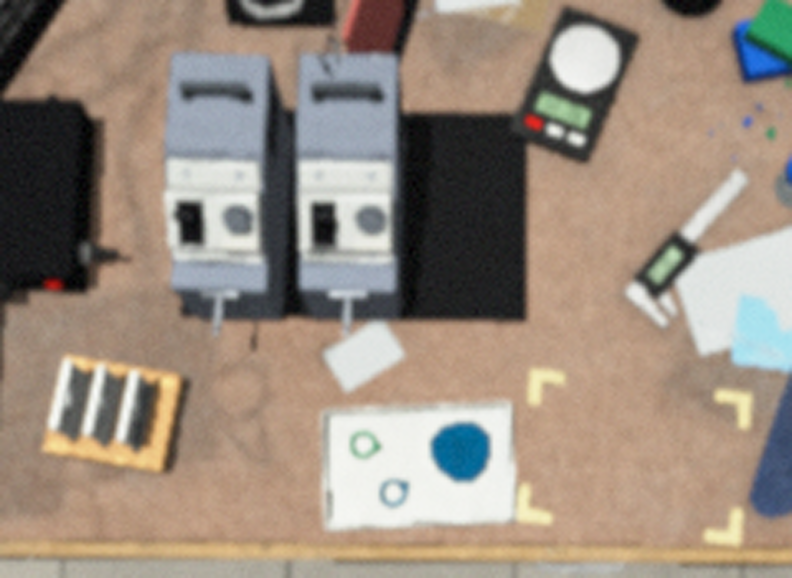

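View pics/s1.png

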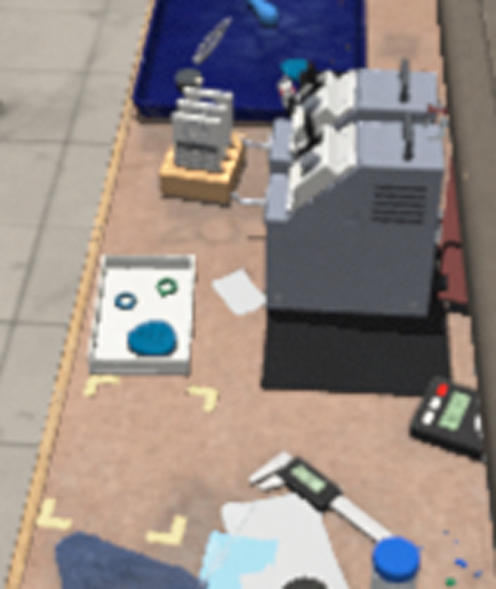

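The two units stand parallel, with hooks at crop (215,310) and (347,305). The tray is nearly square to the world and the tape marks are turned a few degrees. Next come precise measurements.

Run:
```python
from h import *
t=load("top0.npz");s=load("side0.npz")
W=cloud(t); im=t["image"].astype(int); Ws=cloud(s)
print("shelf",W[60,300],W[60,200],W[40,100], "lamp",W[205,60],W[205,110],W[140,150])
# units: top surface mask
m=((W[...,2]>0.185)&(W[...,2]<0.205)&(W[...,0]>0.5)&(W[...,0]<0.8)&(W[...,1]>-0.15)&(W[...,1]<0.2)).astype(np.uint8)
n,l,st,c=cv2.connectedComponentsWithStats(m)
for i in range(1,n):
    if st[i,4]>60:
        P=W[l==i]; r=cv2.minAreaRect((P[:,:2]*1000).astype(np.float32)); print("unit top",st[i],r,P[:,2].mean())
# hls whites: tray
hsv=cv2.cvtColor(t["image"],cv2.COLOR_RGB2HSV)
m=((hsv[...,1]<40)&(hsv[...,2]>200)).astype(np.uint8); 
n,l,st,c=cv2.connectedComponentsWithStats(m)
for i in range(1,n):
    if st[i,4]>30:print("white",st[i],c[i], W[l==i].mean(0))
m=(cv2.inRange(hsv,(18,50,190),(35,150,255))>0).astype(np.uint8)
n,l,st,c=cv2.connectedComponentsWithStats(m)
for i in range(1,n):
    if st[i,4]>8 and 300<c[i][0]<430 and c[i][1]>200:
        print("tape",st[i],c[i],on_z(t,*c[i],0))
```

```text
shelf [ 0.75135281 -0.03658537  0.4807341 ] [0.74844104 0.15563009 0.48244474] [0.78885221 0.35236204 0.48158137] lamp [0.49787219 0.50080909 0.28495593] [0.49268817 0.37373892 0.32004198] [0.63625446 0.29450544 0.33158445]
unit top [ 270   95   31   76 1417] ((704.3196411132812, 8.170635223388672), (190.8985137939453, 75.53919982910156), 0.8803133964538574) 0.1956017206982464
unit top [ 230  116   32   55 1379] ((677.7733764648438, 107.67704010009766), (76.00333404541016, 137.1678466796875), 88.24246978759766) 0.195495087066136
white [33 86 24  6 96] [43.20833333 87.96875   ] [nan nan nan]
white [311  89  28  14 324] [323.75        95.41358025] [nan nan nan]
white [144  92   7  10  48] [147.20833333  95.89583333] [0.8814136  0.43374515 0.00206087]
white [347 109  20  19 284] [356.77464789 117.48591549] [nan nan nan]
white [ 27 116  37  25 565] [ 46.05840708 128.93982301] [7.75526415e-01 7.23383547e-01 7.51755095e-04]
white [229 148  29  31 509] [243.78978389 160.13163065] [0.6347105  0.11035657 0.18287215]
white [271 149  27  27 491] [284.19755601 159.4114053 ] [nan nan nan]
white [
[... 562 characters left out ...]
 1700] [305.35       241.67705882] [nan nan nan]
white [229 354  18  15 168] [235.29761905 359.22619048] [ 0.12611383  0.15021855 -0.05951827]
tape [339 211  13  12  87] [344.01149425 215.49425287] [ 0.5269982  -0.15181528  0.        ]
tape [396 218  12  12  83] [403.06024096 222.40963855] [ 0.5089008  -0.31882474  0.        ]
tape [337 246  11  13  81] [340.4691358  253.71604938] [ 0.41880662 -0.14167028  0.        ]
tape [381 253  47  17 218] [401.52752294 264.64220183] [ 0.39025289 -0.31142859  0.        ]
tape [306 266  39   4 107] [325.54205607 267.08411215] [ 0.38136953 -0.10017513  0.        ]
tape [346 266  31   4  91] [360.35164835 267.41758242] [ 0.3814359  -0.19685892  0.        ]
```

Run:
```python
from h import *
t=load("top0.npz");s=load("side0.npz")
W=cloud(t); Ws=cloud(s)
for name,ylo,yhi in (("rcd0",.06,.16),("rcd1",-.045,.06)):
    m=(W[...,2]>0.190)&(W[...,2]<0.200)&(W[...,0]>0.6)&(W[...,0]<0.735)&(W[...,1]>ylo)&(W[...,1]<yhi)
    R=[];L=[]
    for v in range(100,160):
        u=np.where(m[v])[0]
        if len(u)>25: 
            L.append(W[v,u[0],:2]+0); R.append(W[v,u[-1],:2])
    L=np.array(L);R=np.array(R)
    for E in (L,R):
        p=np.polyfit(E[:,0],E[:,1],1); print(name,len(E),"y at x=.65",np.polyval(p,.65),"yaw",np.degrees(np.arctan(p[0])), "x rng",E[:,0].min(),E[:,0].max())
    # slope plane points: z between .15 and .185, fit
    m=(W[...,2]>0.14)&(W[...,2]<0.185)&(W[...,0]>0.5)&(W[...,0]<0.7)&(W[...,1]>ylo+.01)&(W[...,1]<yhi-.01)
    P=W[m]; d=P[:,0]-P[:,2]; print(" slope x-z median",np.median(d),np.percentile(d,[10,25,75,90]),len(P))
    # front faces
    m=(W[...,2]>0.06)&(W[...,2]<0.12)&(W[...,0]>0.5)&(W[...,0]<0.7)&(W[...,1]>ylo+.01)&(W[...,1]<yhi-.01)
    P=W[m]; print(" front",len(P),np.percentile(P[:,0],[5,25,50,75,95]) if len(P) else "")
# unit1 right side in side view
m=(Ws[...,2]>0.02)&(Ws[...,2]<0.16)&(Ws[...,0]>0.55)&(Ws[...,0]<0.78)&(abs(Ws[...,1]+.03)<.02)
P=Ws[m]; p=np.polyfit(P[:,0],P[:,1],1); print("side face",len(P),np.polyval(p,.65),np.degrees(np.arctan(p[0])),P[:,0].min(),P[:,0].max())
for z in (.04,.08,.12):
    q=P[abs(P[:,2]-z)<.01]; print(z,np.percentile(q[:,0],[0,1,99,100]))
crop(t,"pics/t2.png",225,110,345,215,6)
crop(s,"pics/s2.png",285,145,395,255,5.4)
```

```text
rcd0 20 y at x=.65 0.1433038445308525 yaw 0.3268092697409011 x rng 0.6345284231232681 0.732813887189601
rcd0 20 y at x=.65 0.07324924354337611 yaw -3.9181301038201917 x rng 0.6351629698917693 0.7322611281825877
 slope x-z median 0.4400515587336717 [0.43505631 0.43736738 0.46067683 0.47060875] 414
 front 224 [0.5702834  0.5755113  0.57712639 0.62030767 0.66732577]
rcd1 15 y at x=.65 0.04280958902152315 yaw 2.8008065703141147 x rng 0.653776812995885 0.7276082795263142
rcd1 15 y at x=.65 -0.02672251980352256 yaw -2.243532748202546 x rng 0.6541057342508992 0.7289400939286076
 slope x-z median 0.44012779982059547 [0.43504932 0.43716981 0.45967469 0.47012492] 392
 front 154 [0.56736625 0.57606198 0.57658855 0.57758284 0.68177116]
side face 1866 -0.024433872296748683 -0.46997281396839913 0.5784763934271966 0.765530543573791
0.04 [0.58016279 0.58042627 0.76484265 0.76553054]
0.08 [0.57951528 0.5797549  0.74537968 0.74633067]
0.12 [0.57869356 0.57915083 0.74457541 0.74551299]
```

View pics/t2.png

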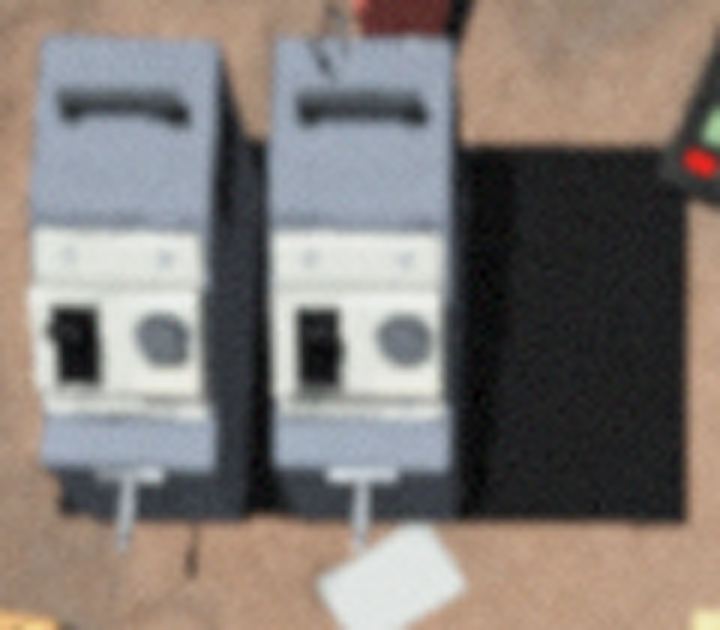

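View pics/s2.png

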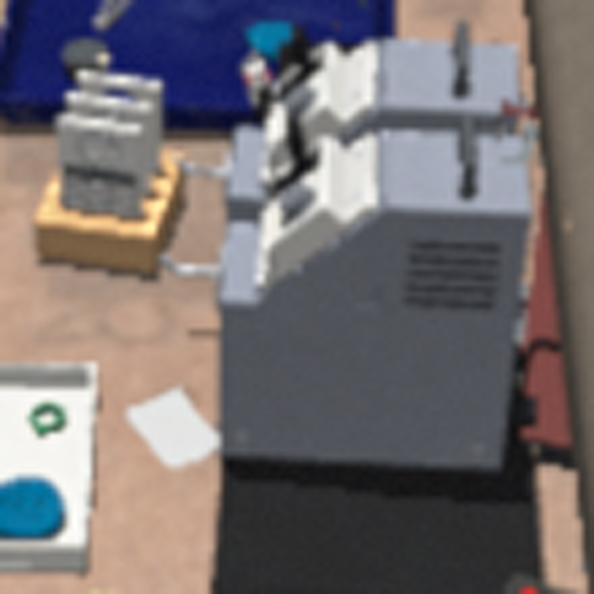

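Run:
```python
from h import *
t=load("top0.npz");s=load("side0.npz")
hsv=cv2.cvtColor(t["image"],cv2.COLOR_RGB2HSV)
c6=lambda x,y:(225+(x+.5)/6-.5,110+(y+.5)/6-.5)
for n,hk,wr,b,pl,pr in (("rcd0",(122,548),(130,480),(162,340),(30,290),(205,290)),("rcd1",(361,548),(362,480),(405,340),(270,290),(446,290))):
    print(n,"hooktip",on_z(t,*c6(*hk),.123)[:2].round(4),"wireroot",on_z(t,*c6(*wr),.115)[:2].round(4),"button",on_z(t,*c6(*b),.187)[:2].round(4),"panel edges z.19",on_z(t,*c6(*pl),.19)[:2].round(4),on_z(t,*c6(*pr),.19)[:2].round(4))
# top back edge corners z=.195
for n,a,b in (("rcd0",(42,38),(220,40)),("rcd1",(275,38),(458,38))):
    print(n,"backcorners",on_z(t,*c6(*a),.195)[:2].round(4),on_z(t,*c6(*b),.195)[:2].round(4))
for n,a,b in (("rcd0",(42,470),(216,470)),("rcd1",(270,470),(450,470))):
    print(n,"front lip z.136",on_z(t,*c6(*a),.136)[:2].round(4),on_z(t,*c6(*b),.136)[:2].round(4))
W=cloud(t)
for b in ((162,340),(405,340)):
    u,v=np.round(c6(*b)).astype(int); print(W[v-1:v+2,u-1:u+2].mean((0,1)))
# side hooks
k=5.4
c5=lambda x,y:(285+(x+.5)/k-.5,145+(y+.5)/k-.5)
print(tri(t,c6(361,548),s,c5(165,263)),tri(t,c6(122,548),s,c5(182,162)))
# tape inner corners + tray corners
crop(t,"pics/t3.png",270,205,415,270,5.4)
crop(t,"pics/t4.png",185,195,245,250,10)
crop(s,"pics/s4.png",285,150,325,200,12)
```

```text
rcd0 hooktip [0.5426 0.1125] wireroot [0.5743 0.1113] button [0.6181 0.0897] panel edges z.19 [0.6382 0.1448] [0.6389 0.0722]
rcd1 hooktip [0.5436 0.0094] wireroot [0.5754 0.0102] button [ 0.6192 -0.0109] panel edges z.19 [0.6392 0.0453] [ 0.64   -0.0277]
rcd0 backcorners [0.7466 0.1437] [0.7465 0.0688]
rcd1 backcorners [0.7476 0.0458] [ 0.7484 -0.0311]
rcd0 front lip z.136 [0.5738 0.1462] [0.5745 0.0715]
rcd1 front lip z.136 [0.5748 0.0484] [ 0.5756 -0.0288]
[0.61720062 0.08788154 0.19289195]
[ 0.61826565 -0.01100355  0.19273528]
(array([0.54310107, 0.00922643, 0.12709577]), np.float64(0.0005537767501042299)) (array([0.54433174, 0.11261152, 0.12603166]), np.float64(0.004735772806664041))
```

View pics/t3.png

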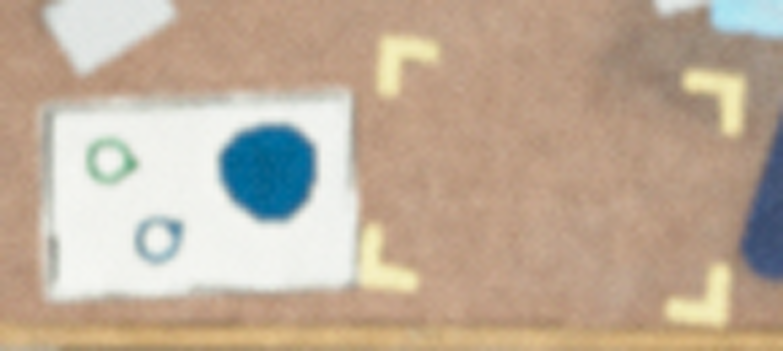

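View pics/t4.png

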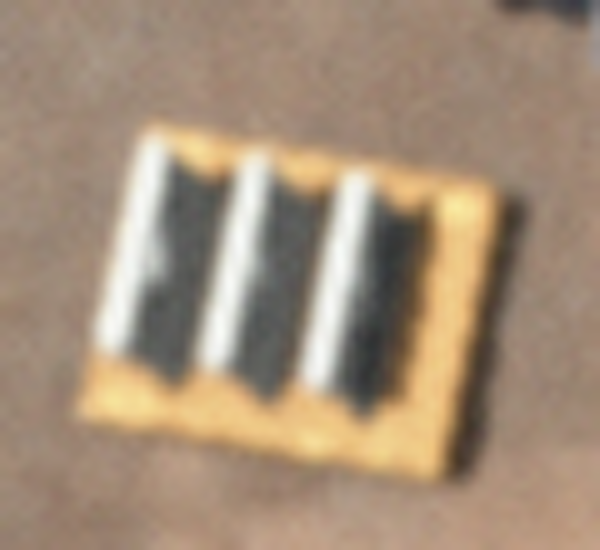

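View pics/s4.png

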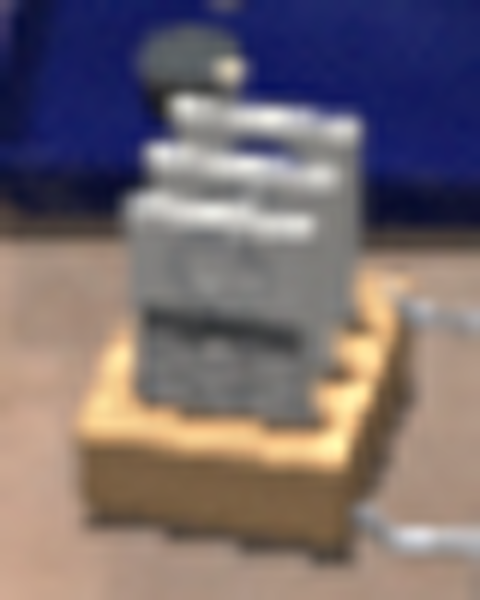

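Run:
```python
from h import *
t=load("top0.npz");s=load("side0.npz")
def c(x,y,u0,v0,k): return (u0+(x+.5)/k-.5,v0+(y+.5)/k-.5)
def rect(n,P,z,u0,v0,k):
    Q=np.array([on_z(t,*c(x,y,u0,v0,k),z)[:2] for x,y in P]) # order BL(+x+y),BR(+x-y),FR,FL
    yv=(Q[0]-Q[1]+Q[3]-Q[2])/2; xv=(Q[0]-Q[3]+Q[1]-Q[2])/2
    print(n,Q.round(4).tolist(),"ctr",Q.mean(0).round(4),"size",np.linalg.norm(xv).round(4),np.linalg.norm(yv).round(4),"yaw",np.degrees(np.arctan2(xv[1],xv[0])).round(2),np.degrees(np.arctan2(-yv[0],yv[1])).round(2))
rect("tape outer",[(380,36),(745,75),(727,326),(360,288)],0,270,205,5.4)
rect("tape inner",[(400,58),(720,92),(707,302),(381,265)],0,270,205,5.4)
rect("tray",[(42,103),(351,90),(360,286),(45,300)],.022,270,205,5.4)
rect("rack",[(150,125),(497,182),(445,478),(80,417)],.034,185,195,10)
for P in ([(358,172),(318,390)],[(257,155),(214,370)],[(154,138),(112,352)]):
    q=[on_z(t,*c(x,y,185,195,10),.102)[:2] for x,y in P]; d=q[0]-q[1]
    print("tag",np.mean(q,0).round(4),np.linalg.norm(d).round(4),np.degrees(np.arctan2(d[1],d[0])).round(2))
for n,x,y in (("green",108,160),("blue",158,240),("rose",268,172)): print(n,on_z(t,*c(x,y,270,205,5.4),.008)[:2].round(4))
```

```text
tape outer [[0.5391, -0.1403], [0.5203, -0.3319], [0.3894, -0.3189], [0.407, -0.1299]] ctr [ 0.4639 -0.2303] size 0.132 0.1911 yaw -5.08 -5.46
tape inner [[0.5275, -0.1508], [0.5111, -0.3185], [0.4016, -0.3089], [0.4189, -0.1408]] ctr [ 0.4648 -0.2298] size 0.1095 0.1687 yaw -5.15 -5.72
tray [[0.4985, 0.0349], [0.5069, -0.1241], [0.4064, -0.1289], [0.3977, 0.0309]] ctr [ 0.4524 -0.0468] size 0.1007 0.1596 yaw 2.49 3.07
rack [[0.5411, 0.2509], [0.526, 0.154], [0.4439, 0.1648], [0.4596, 0.2655]] ctr [0.4927 0.2088] size 0.0828 0.1 yaw -8.79 -8.84
tag [0.4883 0.1827] 0.058 -7.55
tag [0.4929 0.2097] 0.0574 -8.23
tag [0.4972 0.2368] 0.0571 -7.78
green [0.4711 0.0011]
blue [ 0.43   -0.0255]
rose [ 0.4657 -0.0819]
```

```bash
cat >> h.py <<'E'
from scipy.spatial.transform import Rotation as Ro
def obs():
    from plant import monitor
    return monitor.get_obs()
def toolR(yjaw_deg, tilt_dir_deg=0, tilt=0):
    """tool down, jaw axis at heading yjaw_deg; body leaning by tilt towards heading tilt_dir_deg"""
    x=np.array([0,0,-1.]); a=np.radians(yjaw_deg); y=np.array([np.cos(a),np.sin(a),0]); z=np.cross(x,y)
    R=Ro.from_matrix(np.stack([x,y,z],1))
    # body lean toward heading h: rotate about axis (-sin h, cos h)
    h=np.radians(tilt_dir_deg); ax=np.array([-np.sin(h),np.cos(h),0])
    return Ro.from_rotvec(ax*np.radians(tilt))*R
def need(pos,R):
    o=obs(); Rc=Ro.from_euler('xyz',o["orientation"],degrees=True)
    best=None
    for k in (0,180):
        Rt=R*Ro.from_euler('x',k,degrees=True)
        rv=(Rt*Rc.inv()).as_rotvec(degrees=True)
        print("half",k,"rot units",(rv/5).round(2).tolist(),"deg",np.linalg.norm(rv).round(1))
    d=np.array(pos)-o["tool_pos"]
    print("t",o["clock"],"pos",o["tool_pos"].round(4),"lin units",(d/.06).round(2).tolist(),"j",o["joint_pos"].round(1).tolist(),"F",o["force"].round(1),"open",round(o["opening"],4))
    M=Rc.as_matrix(); print("tool x",M[:,0].round(3),"jaw y",M[:,1].round(3))
E
python3 - <<'E'
from h import *
need([.404,-.065,.15],toolR(2.8))
E
```

```text
half 0 rot units [-0.02, 0.01, -21.4] deg 107.0
half 180 rot units [-0.01, -0.02, 14.6] deg 73.0
t 0.1 pos [ 0.2287 -0.6347  0.2258] lin units [2.92, 9.49, -1.26] j [-53.7, 20.6, 0.6, -0.0, -70.1, -16.5] F [ 0.9  0.2 -0. ] open 0.0879
tool x [-0.001  0.001 -1.   ] jaw y [-0.339  0.941  0.001]
```

```bash
python3 -m crank '[{"linear":[0.2,0.6,0],"rot":[0,0,0.95],"hand":0.3},{"linear":[0.2,0.6,0],"rot":[0,0,0.95],"hand":0.3},{"linear":[0.2,0.6,0],"rot":[0,0,0.95],"hand":0.3},{"linear":[0.2,0.6,0],"rot":[0,0,0.95],"hand":0.3},{"linear":[0.2,0.6,0],"rot":[0,0,0.95],"hand":0.3},{"linear":[0.2,0.6,0],"rot":[0,0,0.95],"hand":0.3},{"linear":[0.2,0.6,0],"rot":[0,0,0.95],"hand":0.3},{"linear":[0.2,0.6,0],"rot":[0,0,0.95],"hand":0.3},{"linear":[0.2,0.6,0],"rot":[0,0,0.95],"hand":0.3},{"linear":[0.2,0.6,0],"rot":[0,0,0.95],"hand":0.3},{"linear":[0.2,0.6,0],"rot":[0,0,0.95],"hand":0.3},{"linear":[0.2,0.6,0],"rot":[0,0,0.95],"hand":0.3}]'
python3 -c "
from h import *
need([.404,-.065,.15],toolR(2.8))"
```

```text
clock: 1.6
tool_pos: [0.3721, -0.1892, 0.2204]
orientation: [90.6, 89.5, 169.0]
force: [1.4, -1.0, 0.2]
opening: 0.0264
half 0 rot units [-0.15, 0.01, -33.11] deg 165.6
half 180 rot units [-0.01, -0.11, 2.89] deg 14.4
t 1.6 pos [ 0.3721 -0.1892  0.2204] lin units [0.53, 2.07, -1.17] j [0.3, -4.1, -29.7, -0.1, -64.9, -11.9] F [ 1.4 -1.   0.2] open 0.0264
tool x [-0.009  0.002 -1.   ] jaw y [-0.979  0.202  0.009]
```

```bash
python3 -m crank '[{"linear":[0.13,0.6,-0.2],"rot":[0,-0.03,0.85],"hand":0.3},{"linear":[0.13,0.6,-0.2],"rot":[0,-0.03,0.85],"hand":0.3},{"linear":[0.13,0.6,-0.3],"rot":[0,-0.03,0.85],"hand":0.3},{"linear":[0.13,0.5,-0.3],"rot":[0,-0.03,0.5],"hand":0.3},{"linear":[0,0,0],"rot":[0,0,0],"hand":0.3}]'
python3 -c "
from h import *
need([.404,-.065,.15],toolR(2.8))"
```

```text
clock: 2.22
tool_pos: [0.4037, -0.0448, 0.1588]
orientation: [-67.4, 89.8, 27.0]
force: [-0.2, -0.0, 0.4]
opening: 0.0261
half 0 rot units [-0.05, -0.02, 35.68] deg 178.4
half 180 rot units [-0.02, 0.03, -0.32] deg 1.6
t 2.225 pos [ 0.4037 -0.0448  0.1588] lin units [0.0, -0.34, -0.15] j [21.8, -2.4, -36.9, -0.0, -55.3, -17.4] F [-0.2 -0.   0.4] open 0.0261
tool x [ 0.003  0.001 -1.   ] jaw y [-0.997 -0.077 -0.003]
```

```bash
python3 -m crank '[{"linear":[0,-0.32,-0.3],"rot":[0,0,-0.32],"hand":0.3},{"linear":[0,0,-0.6],"rot":[0,0,0],"hand":0.3},{"linear":[0,0,-0.6],"rot":[0,0,0],"hand":0.3},{"linear":[0,0,-0.4],"rot":[0,0,0],"hand":0.3},{"linear":[0,0,0],"rot":[0,0,0],"hand":0.3}]'
python3 -c "
from h import *
need([.404,-.065,.006],toolR(2.8))
t=snap('top');crop(t,'pics/t5.png',240,190,420,280,4.4)"
```

```text
clock: 2.85
tool_pos: [0.4042, -0.0662, 0.0439]
orientation: [-77.3, 89.7, 15.4]
force: [0.4, 0.0, 0.3]
opening: 0.0265
half 0 rot units [0.1, 0.03, -35.97] deg 179.8
half 180 rot units [-0.02, 0.07, 0.03] deg 0.4
t 2.85 pos [ 0.4042 -0.0662  0.0439] lin units [-0.0, 0.02, -0.63] j [18.6, 8.0, -45.5, 0.0, -36.1, -16.0] F [0.4 0.  0.3] open 0.0265
tool x [ 0.006  0.002 -1.   ] jaw y [-0.999 -0.046 -0.006]
```

View pics/t5.png

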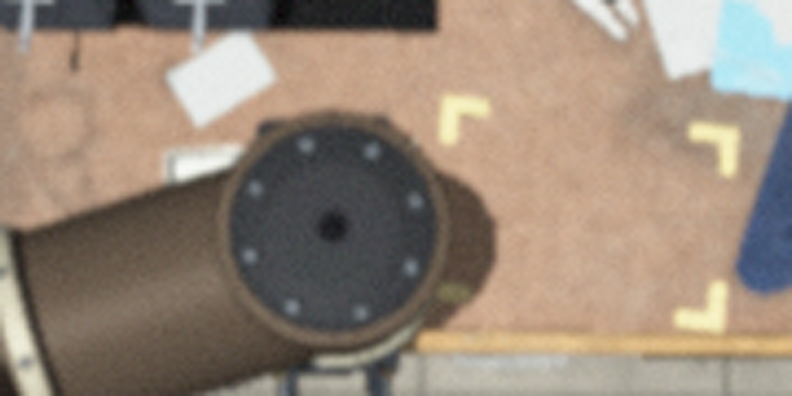

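```bash
python3 -c "
from h import *
t=snap('side');crop(t,'pics/s5.png',220,160,360,270,5.5)"
```

```text
(no output)
```

View pics/s5.png

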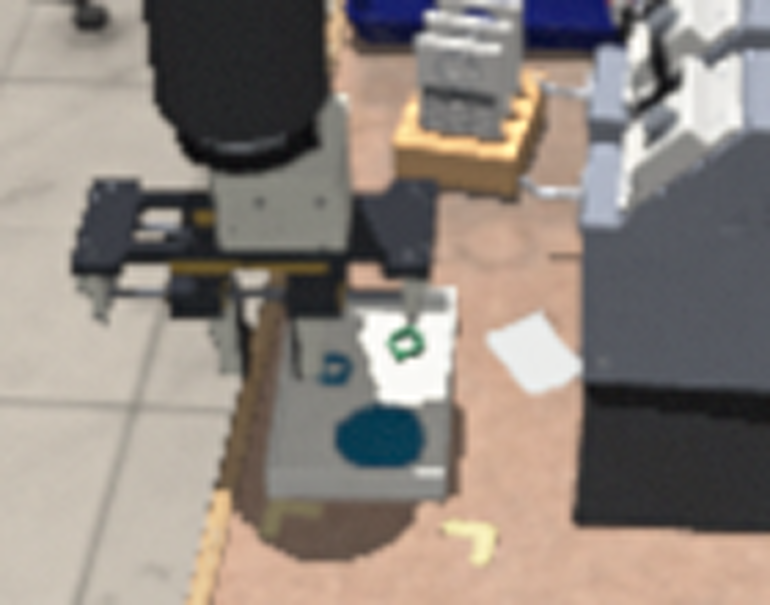

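```bash
python3 -m crank '[{"linear":[0,0.02,-0.25],"rot":[0,0.05,0],"hand":0.3},{"linear":[0,0,-0.2],"rot":[0,0,0],"hand":0.3},{"linear":[0,0,-0.1],"rot":[0,0,0],"hand":0.3},{"linear":[0,0,-0.05],"rot":[0,0,0],"hand":0.3},{"linear":[0,0,0],"rot":[0,0,0],"hand":0.3}]'
python3 -c "
from h import *
need([.404,-.065,.006],toolR(2.8))
t=snap('side');crop(t,'pics/s6.png',220,160,360,270,5.5)"
```

```text
clock: 3.58
tool_pos: [0.4092, -0.0639, 0.0124]
orientation: [-73.4, 89.2, 19.3]
force: [0.2, -0.3, 0.4]
opening: 0.0264
half 0 rot units [0.23, 0.08, -35.98] deg 179.9
half 180 rot units [-0.05, 0.15, 0.02] deg 0.8
t 3.575 pos [ 0.4092 -0.0639  0.0124] lin units [-0.09, -0.02, -0.11] j [18.7, 11.8, -47.2, -0.0, -30.2, -16.0] F [ 0.2 -0.3  0.4] open 0.0264
tool x [ 0.013  0.005 -1.   ] jaw y [-0.999 -0.047 -0.013]
```

View pics/s6.png

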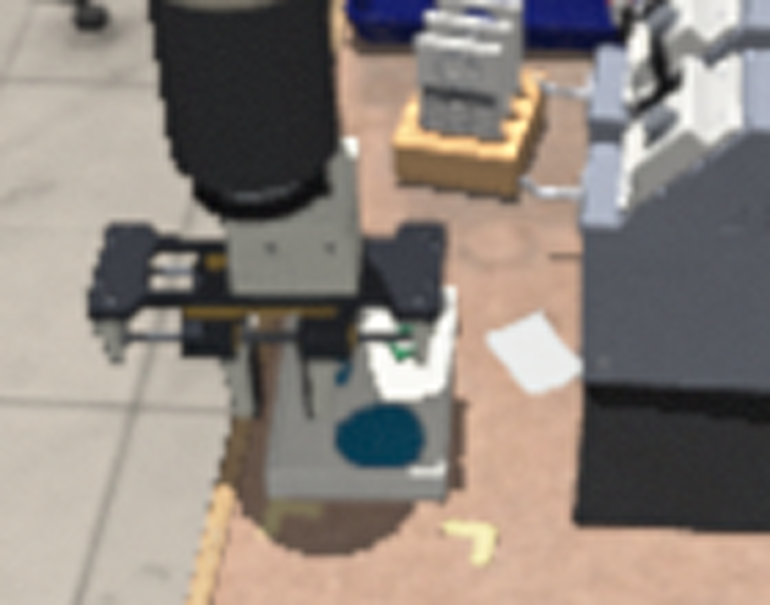

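```bash
python3 -m crank '[{"linear":[-0.07,-0.02,-0.1],"rot":[0,0.1,0],"hand":0.3},{"linear":[0,0,-0.03],"rot":[0,0,0],"hand":0.3},{"linear":[0,0,0],"rot":[0,0,0],"hand":0.0},{"linear":[0,0,0],"rot":[0,0,0],"hand":0.0},{"linear":[0,0,0],"rot":[0,0,0],"hand":0.0},{"linear":[0,0,0],"rot":[0,0,0],"hand":0.0}]'
python3 -c "
from h import *
need([.404,-.065,.006],toolR(2.8))"
```

```text
clock: 4.38
tool_pos: [0.4052, -0.065, 0.0045]
orientation: [-46.8, 89.6, 45.9]
force: [0.9, 0.2, -1.3]
opening: 0.0019
half 0 rot units [0.08, 0.09, -35.98] deg 179.9
half 180 rot units [-0.06, 0.05, 0.02] deg 0.4
t 4.375 pos [ 0.4052 -0.065   0.0045] lin units [-0.02, 0.0, 0.02] j [18.6, 12.7, -47.6, -0.4, -29.4, -15.6] F [ 0.9  0.2 -1.3] open 0.0019
tool x [ 0.005  0.005 -1.   ] jaw y [-0.999 -0.047 -0.005]
```

```bash
python3 -m crank '[{"linear":[0.02,-0.25,0],"rot":[0,0,-0.2],"hand":0.0},{"linear":[0.02,-0.25,0],"rot":[0,0,-0.2],"hand":0.0},{"linear":[0.02,-0.25,0],"rot":[0,0,-0.2],"hand":0.0},{"linear":[0.02,-0.25,0],"rot":[0,0,-0.2],"hand":0.0}]'
python3 -c "
from h import *
need([.414,-.2413,.0045],toolR(-5.4))
t=snap('side');crop(t,'pics/s7.png',220,160,360,300,4)"
```

```text
clock: 4.88
tool_pos: [0.4098, -0.1256, 0.0045]
orientation: [-42.4, 89.6, 46.3]
force: [0.3, 1.1, -0.2]
opening: 0.0025
half 0 rot units [-0.08, -0.08, 35.18] deg 175.9
half 180 rot units [-0.05, 0.05, -0.82] deg 4.1
t 4.875 pos [ 0.4098 -0.1256  0.0045] lin units [0.07, -1.93, -0.0] j [9.3, 14.1, -45.2, -0.4, -30.4, -10.2] F [ 0.3  1.1 -0.2] open 0.0025
tool x [ 0.005  0.005 -1.   ] jaw y [-1.     0.022 -0.004]
```

View pics/s7.png

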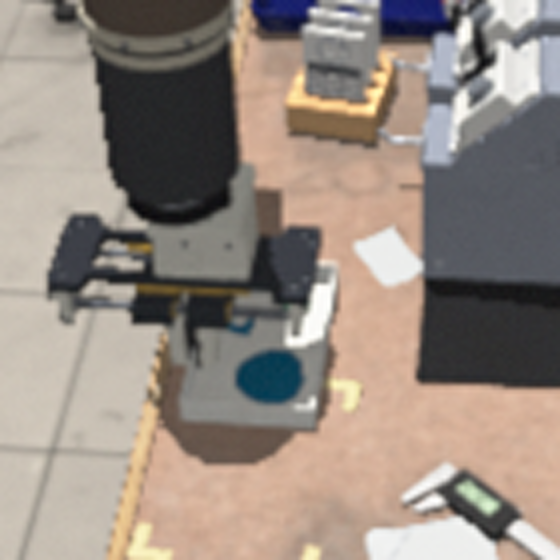

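The tray is following the gripper; its right edge is now at the left tape marks. I'll continue.

```bash
python3 -m crank '[{"linear":[0.01,-0.25,0],"rot":[0,0,-0.1],"hand":0.0},{"linear":[0.01,-0.25,0],"rot":[0,0,-0.1],"hand":0.0},{"linear":[0.01,-0.25,0],"rot":[0,0,-0.1],"hand":0.0},{"linear":[0.01,-0.25,0],"rot":[0,0,-0.1],"hand":0.0},{"linear":[0.01,-0.25,0],"rot":[0,0,-0.1],"hand":0.0},{"linear":[0.01,-0.2,0],"rot":[0,0,-0.1],"hand":0.0},{"linear":[0,0,0],"rot":[0,0,0],"hand":0.0}]'
python3 -c "
from h import *
need([.414,-.2413,.0045],toolR(-5.4))"
```

```text
clock: 5.8
tool_pos: [0.4134, -0.2161, 0.0045]
orientation: [-38.4, 89.6, 47.1]
force: [0.2, -1.7, -0.2]
opening: 0.0025
half 0 rot units [-0.08, -0.08, 35.81] deg 179.0
half 180 rot units [-0.05, 0.05, -0.19] deg 1.0
t 5.8 pos [ 0.4134 -0.2161  0.0045] lin units [0.01, -0.42, -0.0] j [-3.6, 17.0, -40.4, -0.5, -32.4, -0.4] F [ 0.2 -1.7 -0.2] open 0.0025
tool x [ 0.004  0.005 -1.   ] jaw y [-0.997  0.077 -0.004]
```

```bash
python3 -m crank '[{"linear":[0.01,-0.2,0],"rot":[0,0,-0.1],"hand":0.0},{"linear":[0,-0.2,0],"rot":[0,0,-0.1],"hand":0.0},{"linear":[0,0,0],"rot":[0,0,0],"hand":0.0}]'
python3 -c "
from h import *
need([.414,-.2413,.0045],toolR(-5.4))
t=snap('side');crop(t,'pics/s8.png',220,200,360,320,5)"
```

```text
clock: 6.18
tool_pos: [0.414, -0.2414, 0.0045]
orientation: [-38.2, 89.6, 46.4]
force: [-0.1, -1.6, 0.7]
opening: 0.0022
half 0 rot units [0.08, 0.08, -35.99] deg 179.9
half 180 rot units [-0.05, 0.05, 0.01] deg 0.4
t 6.175 pos [ 0.414  -0.2414  0.0045] lin units [-0.0, 0.0, -0.0] j [-6.9, 18.0, -38.7, -0.5, -33.1, 1.9] F [-0.1 -1.6  0.7] open 0.0022
tool x [ 0.004  0.004 -1.   ] jaw y [-0.995  0.095 -0.004]
```

View pics/s8.png

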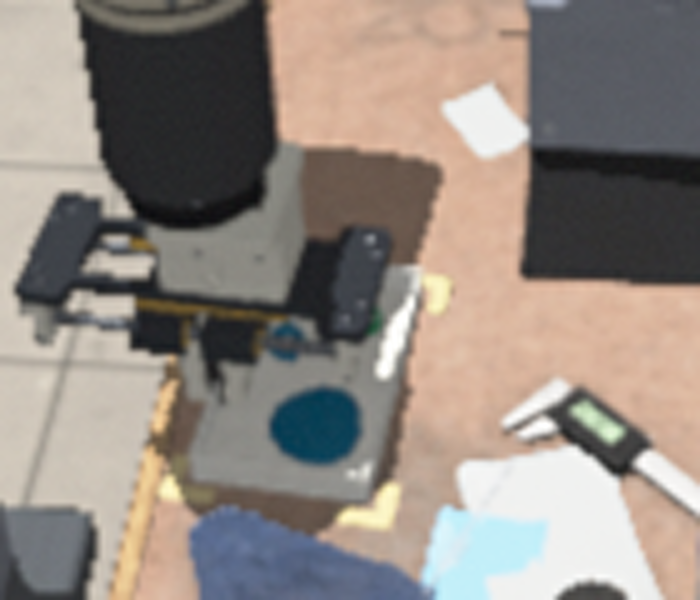

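```bash
python3 -m crank '[{"linear":[0,0,0],"rot":[0,0,0],"hand":0.25},{"linear":[0,0,0],"rot":[0,0,0],"hand":0.25},{"linear":[0,0,0],"rot":[0,0,0],"hand":0.25},{"linear":[0,0,0.2],"rot":[0,0,0],"hand":0.25},{"linear":[0,0,0.5],"rot":[0,0,0],"hand":0.25},{"linear":[0,0,0.8],"rot":[0,0,0],"hand":0.25},{"linear":[0,0.5,0.8],"rot":[0,0,-0.8],"hand":0.1},{"linear":[0,0.8,0.8],"rot":[0,0,-0.8],"hand":0},{"linear":[0,0.8,0.4],"rot":[0,0,-0.8],"hand":0},{"linear":[0,0.8,0],"rot":[0,0,-0.8],"hand":0},{"linear":[0,0.8,0],"rot":[0,0,-0.8],"hand":0},{"linear":[0,0,0],"rot":[0,0,-0.8],"hand":0}]'
cat > tray.py <<'E'
import sys
from h import *
tag=sys.argv[1]
t=snap('top');np.savez('cur_top.npz',**t)
crop(t,f'pics/{tag}.png',270,200,420,275,5.3)
W=cloud(t)
hsv=cv2.cvtColor(t['image'],cv2.COLOR_RGB2HSV)
# tray rim by height from the depth + white
m=((hsv[...,1]<60)&(hsv[...,2]>110)).astype(np.uint8)
roi=np.zeros_like(m); roi[205:268,330:412]=1; m&=roi
m=cv2.morphologyEx(m,cv2.MORPH_CLOSE,np.ones((13,13)))
cs,_=cv2.findContours(m,cv2.RETR_EXTERNAL,cv2.CHAIN_APPROX_NONE); c=max(cs,key=cv2.contourArea)
P=np.array([on_z(t,*p[0],.02)[:2] for p in c])
print(cv2.minAreaRect((P*1000).astype(np.float32)))
E
python3 tray.py t6; python3 -c "
from h import *
need([.5,-.0,.25],toolR(90))"
```

```text
clock: 7.72
tool_pos: [0.4119, -0.0159, 0.2246]
orientation: [-33.5, 89.0, 26.4]
force: [0.5, -1.1, -0.0]
opening: 0.0004
((476.84698486328125, -234.47702026367188), (203.463623046875, 163.3988037109375), 88.30105590820312)
half 0 rot units [0.01, 0.2, -11.92] deg 59.6
half 180 rot units [-0.24, 0.02, 24.08] deg 120.4
t 7.775 pos [ 0.4118 -0.0169  0.2246] lin units [1.47, 0.28, 0.42] j [25.4, -6.0, -30.8, -0.0, -64.2, -55.8] F [-0.9 -0.5 -0.3] open 0.0004
tool x [ 0.015  0.007 -1.   ] jaw y [-0.862  0.506 -0.009]
```

View pics/t6.png

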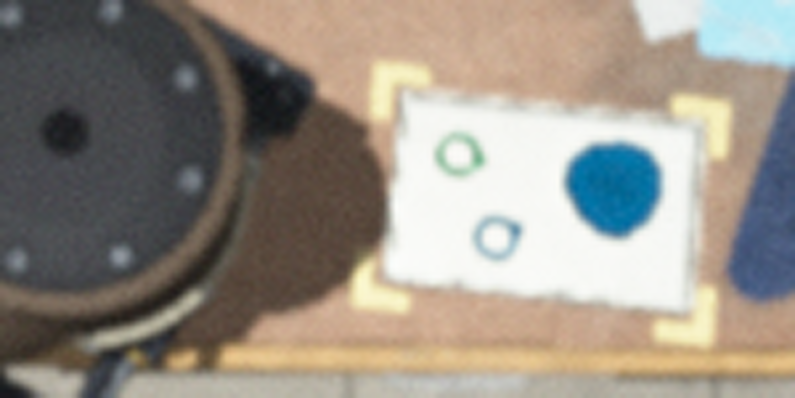

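```bash
cat > rect.py <<'E'
from h import *
def rect(t,n,P,z,u0,v0,k):
    c=lambda x,y:(u0+(x+.5)/k-.5,v0+(y+.5)/k-.5)
    Q=np.array([on_z(t,*c(x,y),z)[:2] for x,y in P])
    yv=(Q[0]-Q[1]+Q[3]-Q[2])/2; xv=(Q[0]-Q[3]+Q[1]-Q[2])/2
    print(n,"ctr",Q.mean(0).round(4),"size",np.linalg.norm(xv).round(4),np.linalg.norm(yv).round(4),"yaw",np.degrees(np.arctan2(xv[1],xv[0])).round(2),np.degrees(np.arctan2(-yv[0],yv[1])).round(2))
E
python3 - <<'E'
from rect import *
t=load('cur_top.npz')
rect(t,"tray",[(402,90),(704,121),(691,314),(386,280)],.022,270,200,5.3)
rect(t,"tape outer",[(371,62),(732,99),(715,347),(352,307)],0,270,200,5.3)
E
```

```text
tray ctr [ 0.4628 -0.2291] size 0.1007 0.1588 yaw -5.11 -5.56
tape outer ctr [ 0.4643 -0.2301] size 0.1318 0.1926 yaw -4.94 -5.52
```

```bash
python3 -c "
from h import *
need([.5,-.015,.28],toolR(90,180,45))"
```

```text
half 0 rot units [4.68, -7.95, -11.26] deg 72.8
half 180 rot units [-9.59, -5.35, 22.53] deg 125.3
t 7.775 pos [ 0.4118 -0.0169  0.2246] lin units [1.47, 0.03, 0.92] j [25.4, -6.0, -30.8, -0.0, -64.2, -55.8] F [-0.9 -0.5 -0.3] open 0.0004
tool x [ 0.015  0.007 -1.   ] jaw y [-0.862  0.506 -0.009]
```

```bash
python3 -m crank '[{"linear":[0.1,0,0.3],"rot":[0.36,-0.61,-0.87],"hand":0},{"linear":[0.1,0,0.3],"rot":[0.36,-0.61,-0.87],"hand":0},{"linear":[0.1,0,0.3],"rot":[0.36,-0.61,-0.87],"hand":0},{"linear":[0.1,0,0],"rot":[0.36,-0.61,-0.87],"hand":0},{"linear":[0.1,0,0],"rot":[0.36,-0.61,-0.87],"hand":0},{"linear":[0.1,0,0],"rot":[0.36,-0.61,-0.87],"hand":0},{"linear":[0.1,0,0],"rot":[0.36,-0.61,-0.87],"hand":0},{"linear":[0.1,0,0],"rot":[0.36,-0.61,-0.87],"hand":0},{"linear":[0.1,0,0],"rot":[0.36,-0.61,-0.87],"hand":0},{"linear":[0.1,0,0],"rot":[0.36,-0.61,-0.87],"hand":0},{"linear":[0.1,0,0],"rot":[0.36,-0.61,-0.87],"hand":0},{"linear":[0.1,0,0],"rot":[0.36,-0.61,-0.87],"hand":0},{"linear":[0.1,0,0],"rot":[0.36,-0.61,-0.87],"hand":0},{"linear":[0,0,0],"rot":[0,0,0],"hand":0}]'
python3 -c "
from h import *
need([.574,-.015,.229],toolR(90,180,45))"
```

```text
clock: 9.52
tool_pos: [0.505, -0.0372, 0.3327]
orientation: [2.3, 46.2, 1.0]
force: [0.1, -0.0, -0.9]
opening: 0.0003
half 0 rot units [-0.32, -0.24, 0.12] deg 2.1
half 180 rot units [24.96, 0.22, -25.5] deg 178.4
t 9.525 pos [ 0.505  -0.0372  0.3327] lin units [1.15, 0.37, -1.73] j [23.2, -25.2, -58.2, 45.5, -21.5, -152.1] F [ 0.1 -0.  -0.9] open 0.0003
tool x [ 0.692  0.013 -0.722] jaw y [0.011 1.    0.028]
```

```bash
python3 -m crank '[{"linear":[0.3,0.1,-0.1],"rot":[-0.1,-0.08,0.04],"hand":0},{"linear":[0.3,0.1,-0.2],"rot":[-0.1,-0.08,0.04],"hand":0},{"linear":[0.3,0.1,-0.3],"rot":[-0.1,-0.08,0.04],"hand":0},{"linear":[0.1,0.1,-0.3],"rot":[0,0,0],"hand":0},{"linear":[0,0,-0.3],"rot":[0,0,0],"hand":0},{"linear":[0,0,0],"rot":[0,0,0],"hand":0}]'
python3 -c "
from h import *
need([.574,-.015,.229],toolR(90,180,45))"
```

```text
clock: 10.28
tool_pos: [0.5737, -0.0242, 0.2944]
orientation: [0.3, 48.1, 1.2]
force: [-0.6, 0.1, 0.9]
opening: 0.0001
half 0 rot units [-0.04, -0.63, -0.2] deg 3.3
half 180 rot units [-24.67, -0.26, 26.06] deg 179.4
t 10.275 pos [ 0.5737 -0.0242  0.2944] lin units [0.01, 0.15, -1.09] j [11.0, -13.2, -58.2, 61.8, -7.4, -159.3] F [-0.6  0.1  0.9] open 0.0001
tool x [ 0.667  0.014 -0.745] jaw y [-0.017  1.     0.004]
```

```bash
python3 -c "
from h import *
need([.574,-.015,.229],toolR(90,180,30))"
python3 -m crank '[{"linear":[-0.1,0.1,-0.1],"rot":[0,0.6,0],"hand":0},{"linear":[-0.1,0.05,-0.1],"rot":[0,0.7,0],"hand":0},{"linear":[-0.1,0,-0.1],"rot":[0,0.7,0],"hand":0},{"linear":[0,0,-0.1],"rot":[0,0.4,0],"hand":0},{"linear":[0,0,0],"rot":[0,0,0],"hand":0}]'
python3 -c "
from h import *
need([.574,-.015,.229],toolR(90,180,30))"
```

```text
half 0 rot units [-0.06, 2.37, -0.19] deg 11.9
half 180 rot units [-21.05, -0.24, 29.04] deg 179.3
t 10.275 pos [ 0.5737 -0.0242  0.2944] lin units [0.01, 0.15, -1.09] j [11.0, -13.2, -58.2, 61.8, -7.4, -159.3] F [-0.6  0.1  0.9] open 0.0001
tool x [ 0.667  0.014 -0.745] jaw y [-0.017  1.     0.004]
clock: 10.9
tool_pos: [0.5516, -0.0147, 0.2716]
orientation: [1.0, 60.4, 2.1]
force: [0.4, 0.8, 0.5]
opening: 0.0002
half 0 rot units [-0.1, -0.07, -0.24] deg 1.4
half 180 rot units [-17.82, -0.33, 31.1] deg 179.2
t 10.9 pos [ 0.5516 -0.0147  0.2716] lin units [0.37, -0.01, -0.71] j [25.7, -10.5, -43.3, 22.2, -31.6, -131.0] F [0.4 0.8 0.5] open 0.0002
tool x [ 0.494  0.018 -0.869] jaw y [-0.021  1.     0.009]
```

```bash
python3 -m crank '[{"linear":[0.15,0,-0.3],"rot":[-0.1,-0.07,-0.24],"hand":0},{"linear":[0.15,0,-0.3],"rot":[0,0,0],"hand":0},{"linear":[0.15,0,-0.3],"rot":[0,0,0],"hand":0},{"linear":[0.1,0,-0.2],"rot":[0,0,0],"hand":0},{"linear":[0,0,0],"rot":[0,0,0],"hand":0}]'
python3 -c "
from h import *
need([.590,-.015,.200],toolR(90,180,30))
t=snap('top');crop(t,'pics/t7.png',225,110,345,215,6)
t=snap('side');crop(t,'pics/s9.png',285,125,395,235,5.4)"
```

```text
clock: 11.52
tool_pos: [0.5825, -0.0137, 0.2056]
orientation: [0.3, 59.7, 0.4]
force: [-0.7, -0.5, -0.1]
opening: 0.0007
half 0 rot units [-0.03, 0.06, -0.04] deg 0.4
half 180 rot units [-18.06, -0.07, 31.11] deg 179.9
t 11.525 pos [ 0.5825 -0.0137  0.2056] lin units [0.12, -0.02, -0.09] j [20.5, -3.3, -51.6, 37.9, -16.3, -144.5] F [-0.7 -0.5 -0.1] open 0.0007
tool x [ 0.504  0.004 -0.864] jaw y [-0.004  1.     0.002]
```

View pics/s9.png

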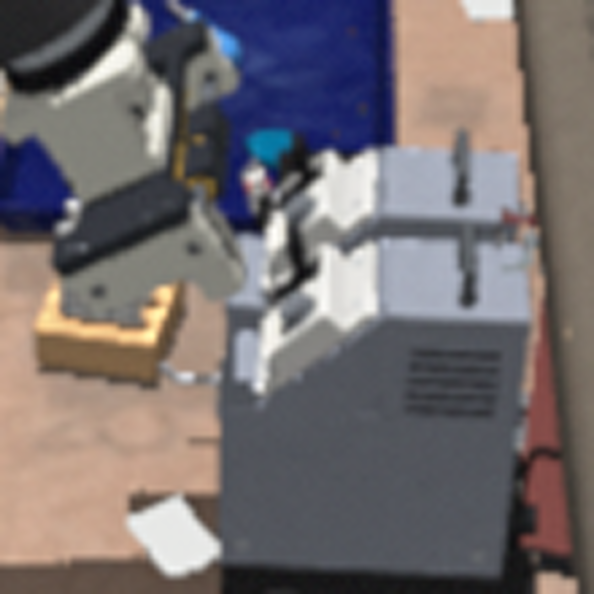

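View pics/t7.png

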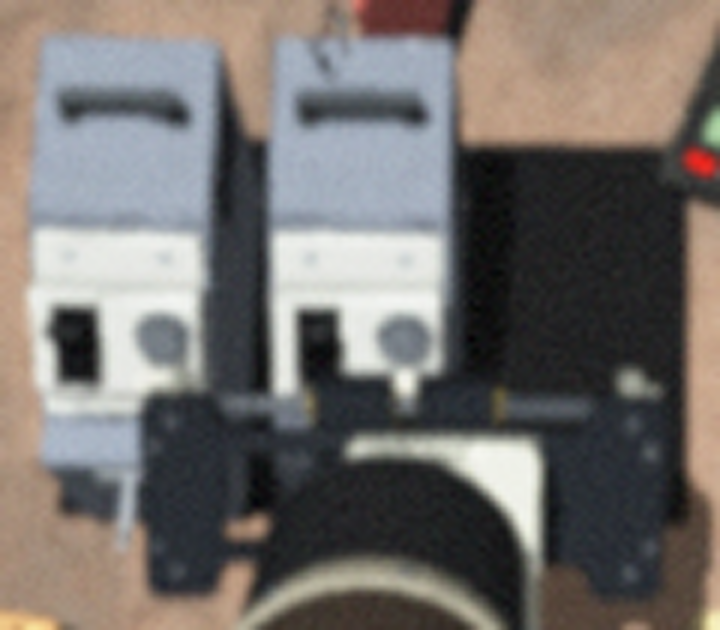

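```bash
python3 -m crank '[{"linear":[0.12,-0.02,-0.12],"rot":[0,0,0],"hand":0},{"linear":[0.12,0,-0.12],"rot":[0,0,0],"hand":0},{"linear":[0.1,0,-0.1],"rot":[0,0,0],"hand":0},{"linear":[0,0,0],"rot":[0,0,0],"hand":0}]'
python3 -c "
from h import *
need([.608,-.015,.182],toolR(90,180,30))"
```

```text
clock: 12.12
tool_pos: [0.6048, -0.0136, 0.1917]
orientation: [0.5, 59.1, 0.8]
force: [-0.2, -0.3, -0.6]
opening: 0.0005
half 0 rot units [-0.06, 0.17, -0.06] deg 1.0
half 180 rot units [-18.22, -0.12, 31.02] deg 179.9
t 12.125 pos [ 0.6048 -0.0136  0.1917] lin units [0.05, -0.02, -0.16] j [16.0, -0.2, -53.1, 47.7, -10.5, -150.9] F [-0.2 -0.3 -0.6] open 0.0005
tool x [ 0.513  0.007 -0.858] jaw y [-0.005  1.     0.005]
```

```bash
python3 -m crank '[{"linear":[0.0,-0.02,-0.05],"rot":[0,0.5,0],"hand":0},{"linear":[0.03,0,-0.05],"rot":[0,0.5,0],"hand":0},{"linear":[0.05,0,-0.05],"rot":[0,0.2,0],"hand":0},{"linear":[0,0,0],"rot":[0,0,0],"hand":0}]'
python3 -c "
from h import *
need([.608,-.015,.182],toolR(90,180,25))"
```

```text
clock: 12.62
tool_pos: [0.6078, -0.0128, 0.1858]
orientation: [1.2, 65.2, 1.6]
force: [-0.3, -1.1, 1.1]
opening: 0.0002
half 0 rot units [-0.1, -0.04, -0.09] deg 0.7
half 180 rot units [-15.14, -0.21, 32.62] deg 179.8
t 12.625 pos [ 0.6078 -0.0128  0.1858] lin units [0.0, -0.04, -0.06] j [21.4, 2.8, -40.6, 20.2, -24.4, -127.9] F [-0.3 -1.1  1.1] open 0.0002
tool x [ 0.419  0.011 -0.908] jaw y [-0.008  1.     0.009]
```

```bash
python3 -m crank '[{"linear":[0.05,-0.02,-0.05],"rot":[0,0,-0.08],"hand":0},{"linear":[0.05,0,-0.05],"rot":[0,0,0],"hand":0},{"linear":[0,0,0],"rot":[0,0,0],"hand":0}]'
python3 -c "
from h import *
need([.608,-.015,.182],toolR(90,180,25))
t=snap('side');crop(t,'pics/s10.png',285,125,395,235,5.4)"
```

```text
clock: 13.0
tool_pos: [0.6129, -0.0137, 0.181]
orientation: [1.4, 65.0, 1.3]
force: [-9.0, 3.6, 8.2]
opening: 0.0001
half 0 rot units [-0.11, -0.01, -0.01] deg 0.6
half 180 rot units [15.18, 0.17, -32.6] deg 179.8
t 13.0 pos [ 0.6129 -0.0137  0.181 ] lin units [-0.08, -0.02, 0.02] j [21.0, 3.6, -40.9, 21.1, -23.3, -128.9] F [-9.   3.6  8.2] open 0.0001
tool x [ 0.422  0.01  -0.907] jaw y [-0.001  1.     0.01 ]
```

View pics/s10.png

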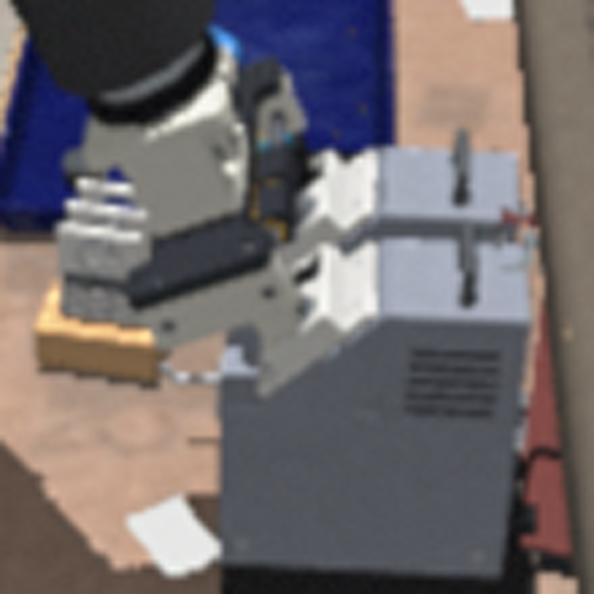

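```bash
python3 -m crank '[{"linear":[-0.2,0,0.2],"rot":[0,0,0],"hand":0},{"linear":[-0.25,0,0.25],"rot":[0,0,0],"hand":0},{"linear":[-0.1,0.4,0.1],"rot":[0,0,0],"hand":0},{"linear":[0,0.4,0],"rot":[0,0,0],"hand":0},{"linear":[0,0.4,0],"rot":[0,0,0],"hand":0},{"linear":[0,0.3,0],"rot":[0,0,0],"hand":0},{"linear":[0,0,0],"rot":[0,0,0],"hand":0}]'
python3 -c "
from h import *
need([.587,.0845,.207],toolR(90,180,25))
t=snap('top');crop(t,'pics/t8.png',225,110,345,215,6)
t=snap('side');crop(t,'pics/s11.png',285,125,395,235,5.4)"
```

```text
clock: 13.92
tool_pos: [0.5753, 0.0763, 0.2187]
orientation: [1.6, 64.8, 1.3]
force: [1.2, 0.2, 0.2]
opening: 0.0001
half 0 rot units [-0.13, 0.03, 0.02] deg 0.7
half 180 rot units [15.23, 0.18, -32.54] deg 179.6
t 13.925 pos [0.5753 0.0763 0.2187] lin units [0.2, 0.14, -0.2] j [33.8, -2.1, -43.2, 27.2, -30.0, -145.5] F [1.2 0.2 0.2] open 0.0001
tool x [ 0.425  0.01  -0.905] jaw y [0.001 1.    0.012]
```

View pics/s11.png

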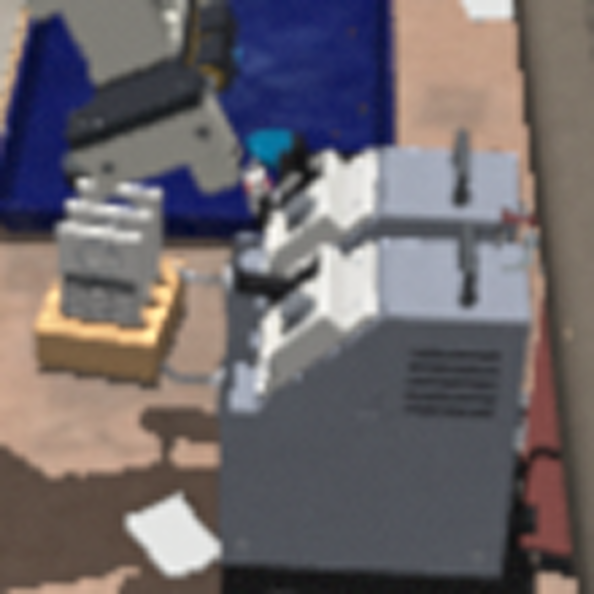

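View pics/t8.png

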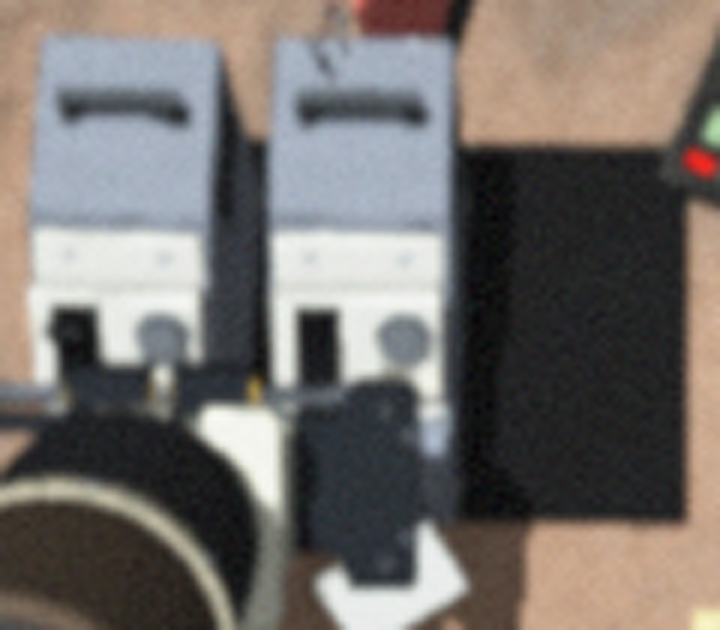

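```bash
python3 -m crank '[{"linear":[0.12,0.14,-0.12],"rot":[-0.1,0,0],"hand":0},{"linear":[0.12,0,-0.12],"rot":[0,0,0],"hand":0},{"linear":[0.12,0,-0.12],"rot":[0,0,0],"hand":0},{"linear":[0.1,0,-0.1],"rot":[0,0,0],"hand":0},{"linear":[0.05,0,-0.05],"rot":[0,0,0],"hand":0},{"linear":[0,0,0],"rot":[0,0,0],"hand":0}]'
python3 -c "
from h import *
need([.6129,.0855,.181],toolR(90,180,25))"
```

```text
clock: 14.78
tool_pos: [0.6069, 0.0805, 0.1864]
orientation: [0.4, 64.9, 0.1]
force: [-0.3, 0.4, 0.8]
opening: 0.0003
half 0 rot units [-0.04, 0.02, 0.07] deg 0.4
half 180 rot units [15.21, 0.01, -32.54] deg 179.6
t 14.775 pos [0.6069 0.0805 0.1864] lin units [0.1, 0.08, -0.09] j [31.2, 3.2, -44.0, 32.2, -24.3, -148.9] F [-0.3  0.4  0.8] open 0.0003
tool x [ 0.424  0.    -0.905] jaw y [0.006 1.    0.003]
```

```bash
python3 -m crank '[{"linear":[0.0,0.08,0],"rot":[0,0,0],"hand":0},{"linear":[0.05,0,-0.05],"rot":[0,0,0],"hand":0},{"linear":[0.05,0,-0.05],"rot":[0,0,0],"hand":0},{"linear":[0,0,0],"rot":[0,0,0],"hand":0}]'
python3 -c "
from h import *
need([.6129,.0855,.181],toolR(90,180,25))"
```

```text
clock: 15.28
tool_pos: [0.6125, 0.0852, 0.1811]
orientation: [0.4, 64.8, -0.0]
force: [-10.2, 0.3, 7.8]
opening: 0.0006
half 0 rot units [-0.03, 0.03, 0.07] deg 0.4
half 180 rot units [15.22, -0.0, -32.53] deg 179.6
t 15.275 pos [0.6125 0.0852 0.1811] lin units [0.01, 0.01, -0.0] j [31.0, 4.1, -44.2, 33.6, -23.3, -150.3] F [-10.2   0.3   7.8] open 0.0006
tool x [ 0.425 -0.    -0.905] jaw y [0.006 1.    0.003]
```

```bash
python3 -m crank '[{"linear":[-0.2,0,0.2],"rot":[0,0,0],"hand":0},{"linear":[-0.25,0,0.25],"rot":[0,0,0],"hand":0},{"linear":[-0.3,0.1,0.1],"rot":[0,0,0],"hand":0},{"linear":[-0.3,0.25,0],"rot":[0,0,0],"hand":0},{"linear":[0,0.25,-0.2],"rot":[0,0,0],"hand":0},{"linear":[0,0,0],"rot":[0,0,0],"hand":0}]'
python3 -c "
from h import *
need([.562,.1245,.154],toolR(90,180,25))
t=snap('top');crop(t,'pics/t9.png',225,110,345,215,6)
t=snap('side');crop(t,'pics/s12.png',285,125,395,235,5.4)"
```

```text
clock: 16.02
tool_pos: [0.5491, 0.1235, 0.2036]
orientation: [0.8, 64.7, 0.4]
force: [0.1, -0.3, 0.2]
opening: 0.0004
half 0 rot units [-0.07, 0.06, 0.06] deg 0.5
half 180 rot units [15.27, 0.06, -32.51] deg 179.6
t 16.025 pos [0.5491 0.1235 0.2036] lin units [0.21, 0.02, -0.83] j [40.4, -2.7, -48.2, 34.5, -29.0, -158.9] F [ 0.1 -0.3  0.2] open 0.0004
tool x [ 0.428  0.003 -0.904] jaw y [0.005 1.    0.006]
```

View pics/s12.png

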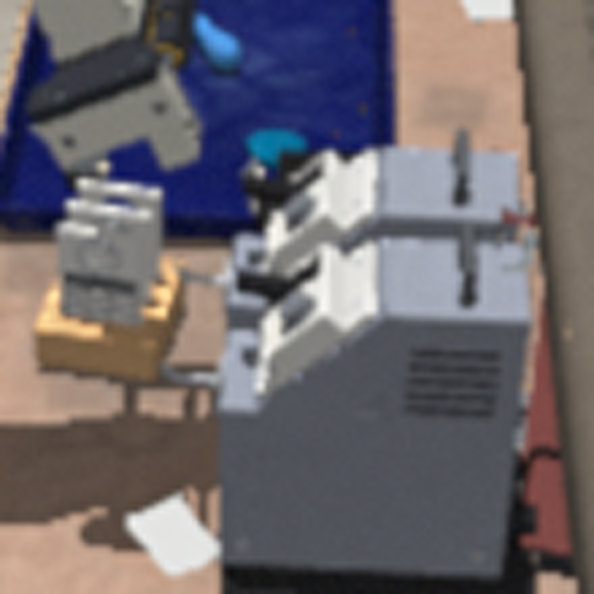

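View pics/t9.png

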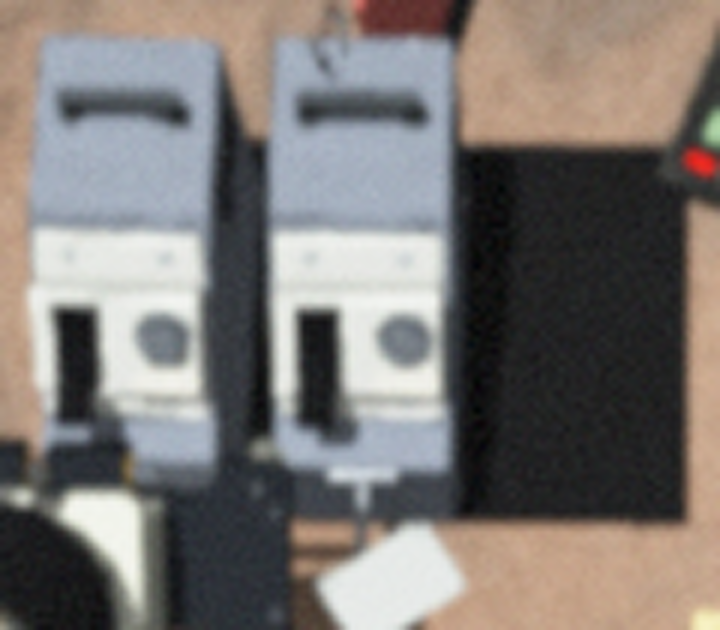

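```bash
python3 -m crank '[{"linear":[-0.3,0,0.3],"rot":[-0.47,0,1],"hand":0},{"linear":[-0.3,0,0.3],"rot":[-0.47,0,1],"hand":0},{"linear":[0,0,0.3],"rot":[-0.47,0,1],"hand":0},{"linear":[0,0,0],"rot":[-0.47,0,1],"hand":0},{"linear":[0,0,0],"rot":[-0.47,0,1],"hand":0},{"linear":[0,0,0],"rot":[-0.47,0,1],"hand":0},{"linear":[0,0,0],"rot":[-0.47,0,1],"hand":0},{"linear":[0,0,0],"rot":[-0.47,0,1],"hand":0},{"linear":[0,0,0],"rot":[-0.47,0,1],"hand":0},{"linear":[0,0,0],"rot":[-0.47,0,1],"hand":0},{"linear":[0,0,0],"rot":[-0.47,0,1],"hand":0},{"linear":[0,0,0],"rot":[-0.47,0,1],"hand":0},{"linear":[0,0,0],"rot":[-0.47,0,1],"hand":0},{"linear":[0,0,0],"rot":[-0.47,0,1],"hand":0},{"linear":[0,0,0],"rot":[-0.47,0,1],"hand":0},{"linear":[0,0,0],"rot":[-0.47,0,1],"hand":0}]'
python3 -c "
from h import *
need([.562,.1245,.154],toolR(90,180,25))"
```

```text
clock: 18.12
tool_pos: [0.5156, 0.1172, 0.2654]
orientation: [-89.4, 65.0, 0.9]
force: [-0.4, -0.7, 1.5]
opening: 0.0005
half 0 rot units [7.57, 0.06, -16.37] deg 90.2
half 180 rot units [-7.64, -0.06, 16.26] deg 89.8
t 18.125 pos [0.5156 0.1172 0.2654] lin units [0.77, 0.12, -1.86] j [45.2, -9.8, -43.2, 26.6, -41.3, -62.7] F [-0.4 -0.7  1.5] open 0.0005
tool x [ 0.422  0.007 -0.906] jaw y [-0.906 -0.003 -0.422]
```

```bash
python3 -m crank '[{"linear":[0.05,0.01,-0.1],"rot":[-0.47,0,1],"hand":0},{"linear":[0.05,0.01,-0.1],"rot":[-0.47,0,1],"hand":0},{"linear":[0.05,0.01,-0.1],"rot":[-0.47,0,1],"hand":0},{"linear":[0.05,0.01,-0.1],"rot":[-0.47,0,1],"hand":0},{"linear":[0,0,-0.1],"rot":[-0.47,0,1],"hand":0},{"linear":[0,0,-0.1],"rot":[-0.47,0,1],"hand":0},{"linear":[0,0,-0.1],"rot":[-0.47,0,1],"hand":0},{"linear":[0,0,0],"rot":[-0.47,0,1],"hand":0},{"linear":[0,0,0],"rot":[-0.47,0,1],"hand":0},{"linear":[0,0,0],"rot":[-0.47,0,1],"hand":0},{"linear":[0,0,0],"rot":[-0.47,0,1],"hand":0},{"linear":[0,0,0],"rot":[-0.47,0,1],"hand":0},{"linear":[0,0,0],"rot":[-0.47,0,1],"hand":0},{"linear":[0,0,0],"rot":[-0.47,0,1],"hand":0},{"linear":[0,0,0],"rot":[-0.47,0,1],"hand":0},{"linear":[0,0,0],"rot":[-0.3,0,0.7],"hand":0},{"linear":[0,0,0],"rot":[0,0,0],"hand":0}]'
python3 -c "
from h import *
need([.562,.1245,.154],toolR(90,180,25))"
```

```text
clock: 20.25
tool_pos: [0.5326, 0.1131, 0.2278]
orientation: [-178.9, 65.2, 0.2]
force: [-0.3, 0.0, -0.7]
opening: 0.0006
half 0 rot units [15.08, 0.02, -32.48] deg 179.1
half 180 rot units [-0.09, -0.04, 0.16] deg 1.0
t 20.25 pos [0.5326 0.1131 0.2278] lin units [0.49, 0.19, -1.23] j [42.0, -5.9, -46.0, 29.6, -34.6, 24.7] F [-0.3  0.  -0.7] open 0.0006
tool x [ 0.419  0.001 -0.908] jaw y [-0.014 -1.    -0.008]
```

Next I lower the finger in front of and below the rcd0 lever tip.

```bash
python3 -m crank '[{"linear":[0.1,0.1,-0.25],"rot":[-0.09,0,0.16],"hand":0},{"linear":[0.1,0.09,-0.3],"rot":[0,0,0],"hand":0},{"linear":[0.1,0,-0.3],"rot":[0,0,0],"hand":0},{"linear":[0.1,0,-0.3],"rot":[0,0,0],"hand":0},{"linear":[0,0,-0.1],"rot":[0,0,0],"hand":0},{"linear":[0,0,0],"rot":[0,0,0],"hand":0}]'
python3 -c "
from h import *
need([.562,.1245,.154],toolR(90,180,25))
t=snap('top');crop(t,'pics/t10.png',225,110,345,215,6)"
```

```text
clock: 21.0
tool_pos: [0.5589, 0.1244, 0.1524]
orientation: [-179.1, 65.1, 0.2]
force: [0.1, -0.2, -0.0]
opening: 0.0005
half 0 rot units [15.12, 0.03, -32.5] deg 179.3
half 180 rot units [-0.08, -0.02, 0.13] deg 0.8
t 21.0 pos [0.5589 0.1244 0.1524] lin units [0.05, 0.0, 0.03] j [35.3, 2.0, -53.9, 47.3, -19.2, 10.9] F [ 0.1 -0.2 -0. ] open 0.0005
tool x [ 0.421  0.001 -0.907] jaw y [-0.011 -1.    -0.007]
```

View pics/t10.png

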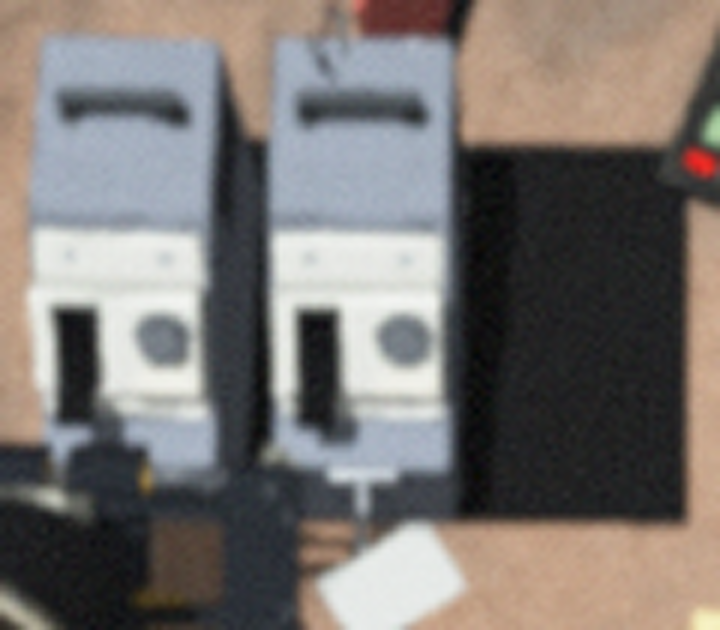

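```bash
python3 -m crank '[{"linear":[0.15,0,0.03],"rot":[0,0,0],"hand":0},{"linear":[0.15,0,0.03],"rot":[0,0,0],"hand":0},{"linear":[0.1,0,0.1],"rot":[0,0,0],"hand":0},{"linear":[0.1,0,0.1],"rot":[0,0,0],"hand":0},{"linear":[0,0,0],"rot":[0,0,0],"hand":0}]'
python3 -c "
from h import *
need([.6124,.1245,.188],toolR(90,180,25))
t=snap('top');crop(t,'pics/t11.png',225,110,345,215,6)"
```

```text
clock: 21.68
tool_pos: [0.5889, 0.124, 0.1681]
orientation: [-179.1, 65.3, 0.2]
force: [-12.1, 3.3, 1.5]
opening: 0.0005
half 0 rot units [15.07, 0.02, -32.52] deg 179.2
half 180 rot units [-0.08, -0.05, 0.14] deg 0.8
t 21.675 pos [0.5889 0.124  0.1681] lin units [0.39, 0.01, 0.33] j [35.4, 3.8, -47.7, 39.0, -22.6, 19.6] F [-12.1   3.3   1.5] open 0.0005
tool x [ 0.418  0.001 -0.908] jaw y [-0.012 -1.    -0.007]
```

View pics/t11.png

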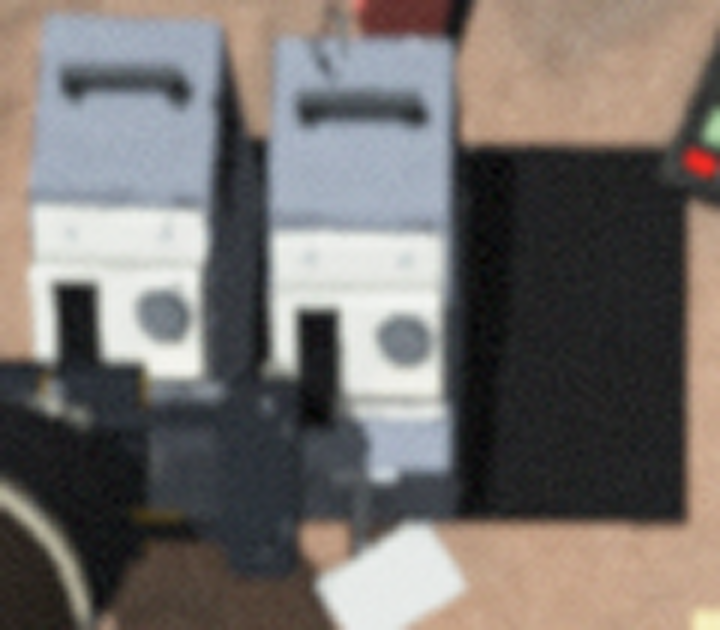

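The rcd0 lever jammed and the unit slid back about 10 mm (its top edge moved from crop row 38 to 17). I'll back off and look.

```bash
python3 -m crank '[{"linear":[-0.2,0,-0.05],"rot":[0,0,0],"hand":0},{"linear":[-0.3,0,0.0],"rot":[0,0,0],"hand":0},{"linear":[-0.3,0,0.3],"rot":[0,0,0],"hand":0},{"linear":[-0.1,0,0.1],"rot":[0,0,0],"hand":0},{"linear":[0,0,0],"rot":[0,0,0],"hand":0}]'
python3 -c "
from h import *
need([.6124,.1245,.188],toolR(90,180,25))
t=snap('top');crop(t,'pics/t12.png',225,110,345,215,6);np.savez('cur_top.npz',**t)
t=snap('side');crop(t,'pics/s13.png',285,125,395,235,5.4);np.savez('cur_side.npz',**t)"
```

```text
clock: 22.35
tool_pos: [0.5331, 0.1249, 0.1904]
orientation: [-178.8, 65.2, 0.4]
force: [0.3, -0.0, -0.5]
opening: 0.0007
half 0 rot units [15.08, 0.05, -32.51] deg 179.2
half 180 rot units [-0.1, -0.05, 0.13] deg 0.9
t 22.35 pos [0.5331 0.1249 0.1904] lin units [1.32, -0.01, -0.04] j [41.5, -3.2, -50.6, 35.8, -28.0, 18.0] F [ 0.3 -0.  -0.5] open 0.0007
tool x [ 0.419  0.003 -0.908] jaw y [-0.011 -1.    -0.008]
```

View pics/t12.png

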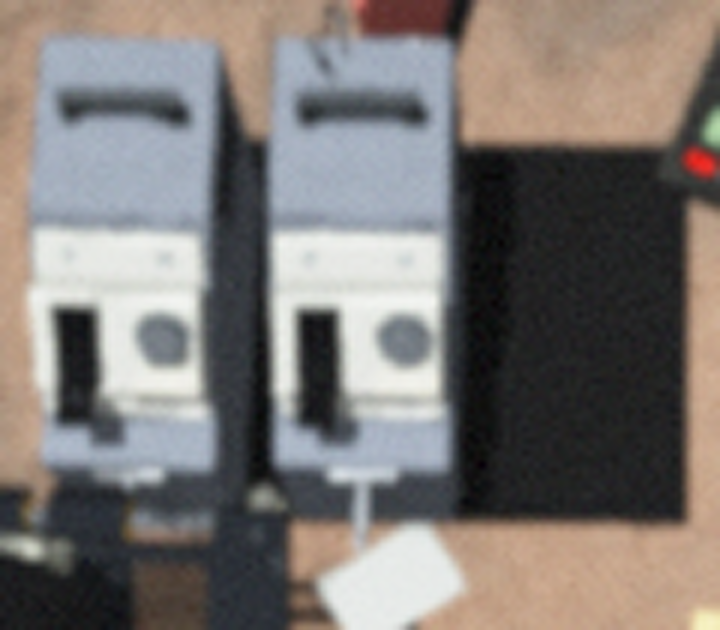

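View pics/s13.png

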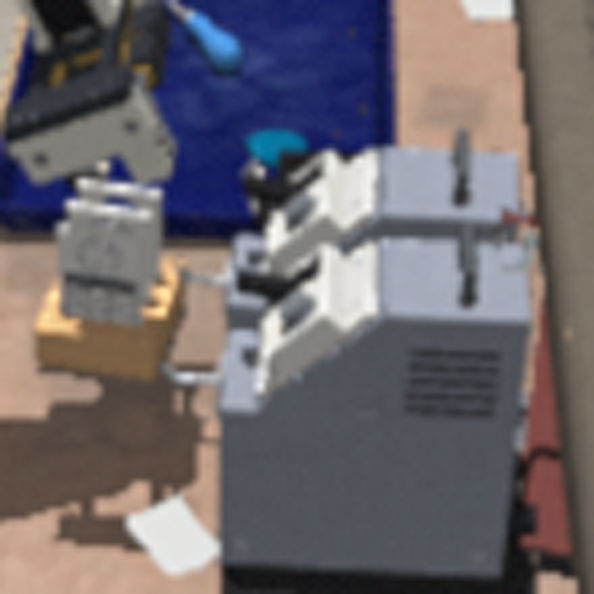

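The unit had only rocked back; it is standing in its original place again. I'll retry with mostly upward motion that follows the lever tip's arc.

```bash
python3 -m crank '[{"linear":[0.2,0,-0.3],"rot":[0,0,0],"hand":0},{"linear":[0.2,0,-0.35],"rot":[0,0,0],"hand":0},{"linear":[0.2,0,-0.05],"rot":[0,0,0],"hand":0},{"linear":[0.1,0,0],"rot":[0,0,0],"hand":0},{"linear":[0,0,0],"rot":[0,0,0],"hand":0}]'
python3 -c "
from h import *
need([.581,.1245,.152],toolR(90,180,25))"
```

```text
clock: 23.08
tool_pos: [0.5783, 0.1244, 0.1459]
orientation: [-179.0, 65.4, 0.2]
force: [-0.7, 0.4, -0.0]
opening: 0.0004
half 0 rot units [15.04, 0.02, -32.52] deg 179.2
half 180 rot units [-0.08, -0.07, 0.15] deg 0.9
t 23.075 pos [0.5783 0.1244 0.1459] lin units [0.05, 0.0, 0.1] j [33.6, 4.4, -52.2, 47.5, -18.1, 12.0] F [-0.7  0.4 -0. ] open 0.0004
tool x [ 0.417  0.001 -0.909] jaw y [-0.013 -1.    -0.007]
```

```bash
python3 -m crank '[{"linear":[0.05,0,0.05],"rot":[0,0,0],"hand":0},{"linear":[0.02,0,0.05],"rot":[0,0,0],"hand":0},{"linear":[0.02,0,0.08],"rot":[0,0,0],"hand":0},{"linear":[0.02,0,0.08],"rot":[0,0,0],"hand":0}]'
python3 -c "
from h import *
need([.581,.1245,.166],toolR(90,180,25))
t=snap('side');crop(t,'pics/s14.png',285,125,395,235,5.4)"
```

```text
clock: 23.58
tool_pos: [0.5848, 0.1248, 0.1638]
orientation: [-178.9, 65.3, 0.3]
force: [-0.2, -0.0, -0.9]
opening: 0.0005
half 0 rot units [15.06, 0.04, -32.52] deg 179.2
half 180 rot units [-0.09, -0.06, 0.14] deg 0.9
t 23.575 pos [0.5848 0.1248 0.1638] lin units [-0.06, -0.01, 0.04] j [35.4, 3.7, -48.8, 40.4, -21.8, 18.1] F [-0.2 -0.  -0.9] open 0.0005
tool x [ 0.418  0.002 -0.909] jaw y [-0.012 -1.    -0.008]
```

View pics/s14.png

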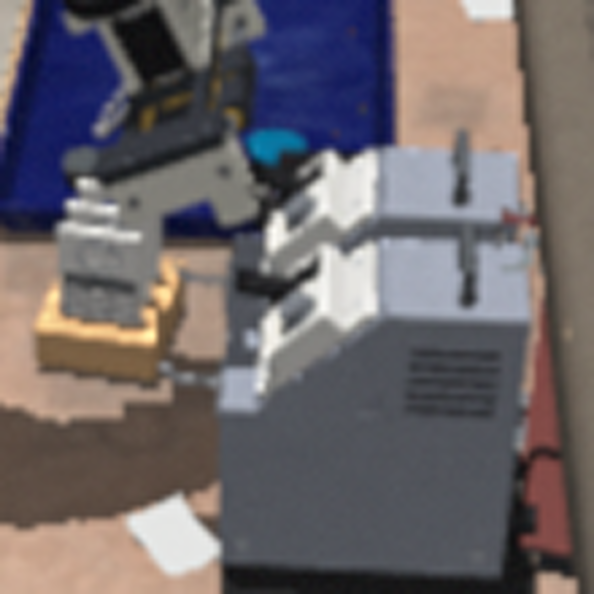

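```bash
python3 -m crank '[{"linear":[0.03,0,0.1],"rot":[0,0,0],"hand":0},{"linear":[0.04,0,0.1],"rot":[0,0,0],"hand":0}]'
python3 -c "
from h import *
need([.581,.1245,.166],toolR(90,180,25))
t=snap('top');crop(t,'pics/t13.png',225,110,345,215,6)
t=snap('side');crop(t,'pics/s15.png',285,125,395,235,5.4)"
```

```text
clock: 23.88
tool_pos: [0.589, 0.1247, 0.1767]
orientation: [-178.9, 65.3, 0.3]
force: [0.1, 0.5, -1.0]
opening: 0.0005
half 0 rot units [15.05, 0.04, -32.52] deg 179.2
half 180 rot units [-0.09, -0.06, 0.14] deg 0.9
t 23.875 pos [0.589  0.1247 0.1767] lin units [-0.13, -0.0, -0.18] j [36.1, 3.2, -46.4, 36.5, -24.3, 21.7] F [ 0.1  0.5 -1. ] open 0.0005
tool x [ 0.418  0.002 -0.909] jaw y [-0.012 -1.    -0.008]
```

View pics/s15.png

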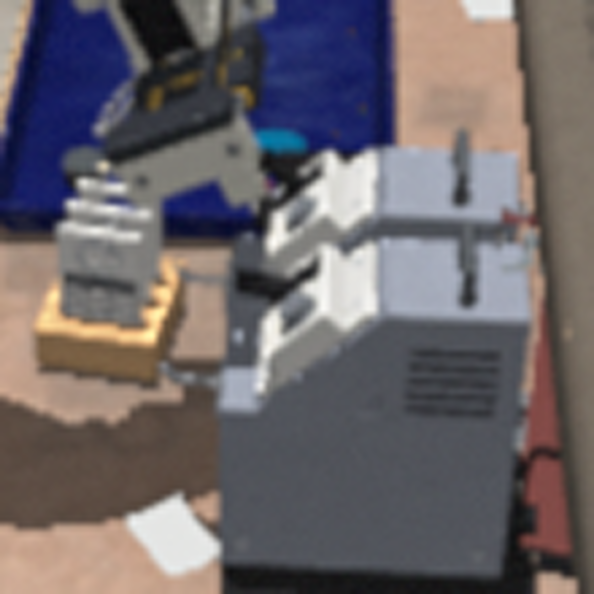

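View pics/t13.png

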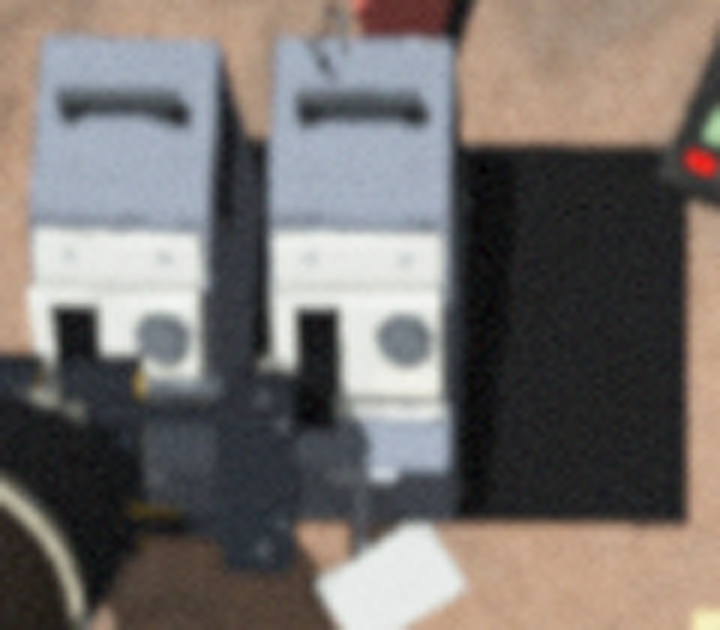

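```bash
python3 -m crank '[{"linear":[0.06,0,0.1],"rot":[0,0,0],"hand":0},{"linear":[0.08,0,0.08],"rot":[0,0,0],"hand":0},{"linear":[0.1,0,0.04],"rot":[0,0,0],"hand":0}]'
python3 -c "
from h import *
need([.6124,.1245,.188],toolR(90,180,25))
t=snap('top');crop(t,'pics/t14.png',225,110,345,215,6)"
```

```text
clock: 24.35
tool_pos: [0.6047, 0.1251, 0.1914]
orientation: [-178.8, 65.2, 0.4]
force: [-1.3, -0.8, 0.9]
opening: 0.0
half 0 rot units [15.07, 0.05, -32.51] deg 179.2
half 180 rot units [-0.1, -0.05, 0.14] deg 0.9
t 24.35 pos [0.6047 0.1251 0.1914] lin units [0.13, -0.01, -0.06] j [35.9, 3.8, -42.6, 32.7, -26.8, 26.1] F [-1.3 -0.8  0.9] open 0.0
tool x [ 0.419  0.003 -0.908] jaw y [-0.012 -1.    -0.009]
```

View pics/t14.png

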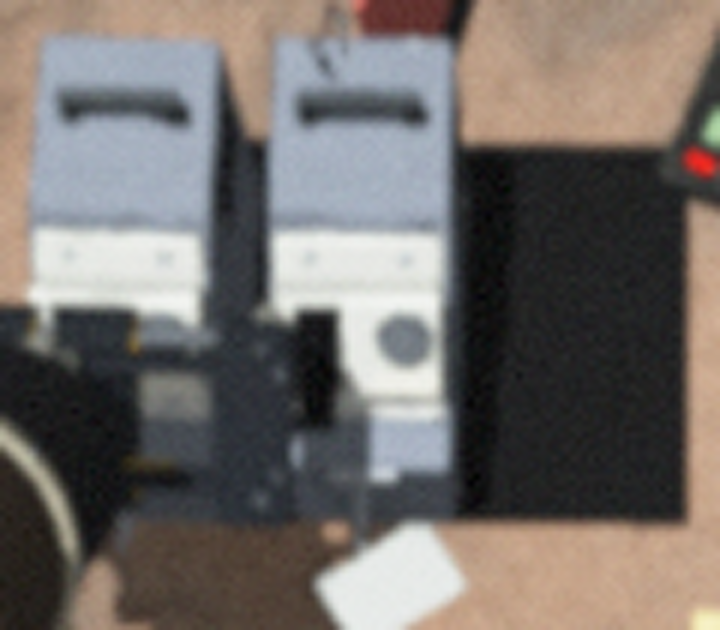

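```bash
python3 -m crank '[{"linear":[0.07,0,0],"rot":[0,0,0],"hand":0},{"linear":[0.07,0,0],"rot":[0,0,0],"hand":0},{"linear":[0.0,0,0],"rot":[0,0,0],"hand":0}]'
python3 -c "
from h import *
need([.6124,.1245,.188],toolR(90,180,25))"
```

```text
clock: 24.78
tool_pos: [0.6144, 0.1253, 0.1917]
orientation: [-178.8, 65.2, 0.4]
force: [-9.4, 1.4, 5.9]
opening: 0.0007
half 0 rot units [15.08, 0.05, -32.51] deg 179.2
half 180 rot units [-0.1, -0.05, 0.14] deg 0.9
t 24.775 pos [0.6144 0.1253 0.1917] lin units [-0.03, -0.01, -0.06] j [35.3, 4.7, -41.5, 32.1, -26.8, 27.1] F [-9.4  1.4  5.9] open 0.0007
tool x [ 0.419  0.003 -0.908] jaw y [-0.012 -1.    -0.009]
```

```bash
python3 -m crank '[{"linear":[-0.2,0,0.05],"rot":[0,0,0],"hand":0},{"linear":[-0.4,0,0.2],"rot":[0,0,0],"hand":0},{"linear":[-0.4,-0.3,0.2],"rot":[0,0,0],"hand":0},{"linear":[-0.1,-0.4,0.1],"rot":[0,0,0],"hand":0},{"linear":[0,0,0],"rot":[0,0,0],"hand":0}]'
python3 -c "
from h import *
need([.562,.025,.150],toolR(90,180,25))
t=snap('top');crop(t,'pics/t15.png',225,110,345,215,6)
t=snap('side');crop(t,'pics/s16.png',285,125,395,235,5.4)"
```

```text
clock: 25.4
tool_pos: [0.5449, 0.082, 0.2252]
orientation: [-178.8, 65.2, 0.4]
force: [0.3, 0.8, 0.6]
opening: 0.0006
half 0 rot units [15.08, 0.05, -32.51] deg 179.2
half 180 rot units [-0.1, -0.05, 0.13] deg 0.9
t 25.4 pos [0.5449 0.082  0.2252] lin units [0.29, -0.95, -1.25] j [37.3, -5.4, -45.2, 27.5, -32.9, 30.9] F [0.3 0.8 0.6] open 0.0006
tool x [ 0.419  0.003 -0.908] jaw y [-0.012 -1.    -0.009]
```

View pics/s16.png

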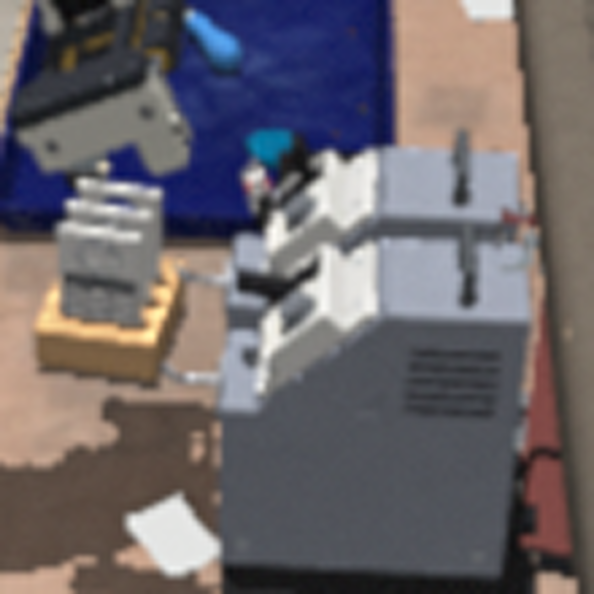

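View pics/t15.png

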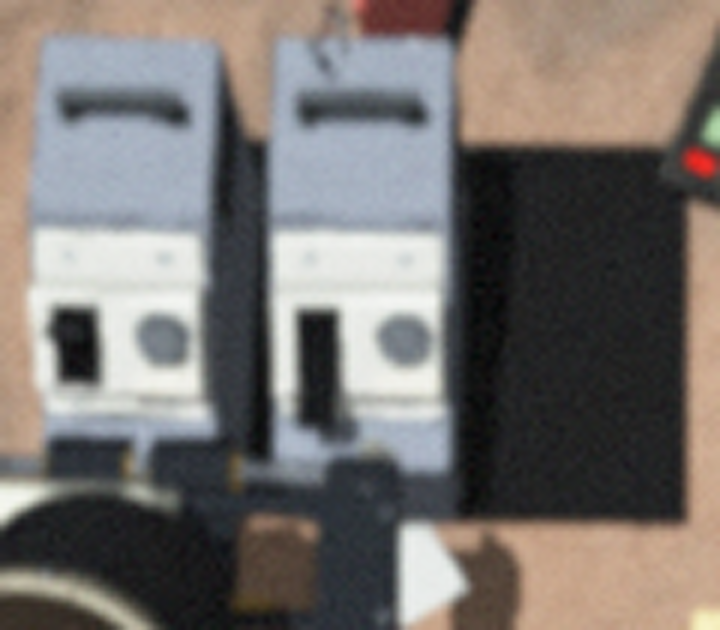

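rcd0's lever is up and staying up: the black area at (77,345) is as it was at the start. rcd1 gets the same sequence.

```bash
python3 -m crank '[{"linear":[0,-0.4,-0.1],"rot":[-0.1,-0.05,0.13],"hand":0},{"linear":[0,-0.4,-0.2],"rot":[0,0,0],"hand":0},{"linear":[0,-0.15,-0.3],"rot":[0,0,0],"hand":0},{"linear":[0.1,0,-0.3],"rot":[0,0,0],"hand":0},{"linear":[0.1,0,-0.3],"rot":[0,0,0],"hand":0},{"linear":[0,0,-0.1],"rot":[0,0,0],"hand":0},{"linear":[0,0,0],"rot":[0,0,0],"hand":0}]'
python3 -c "
from h import *
need([.5783,.025,.146],toolR(90,180,25))"
```

```text
clock: 26.38
tool_pos: [0.559, 0.0285, 0.1418]
orientation: [179.8, 65.2, 0.1]
force: [-0.1, 0.6, 0.6]
opening: 0.0001
half 0 rot units [-15.12, -0.01, 32.61] deg 179.7
half 180 rot units [0.02, -0.05, -0.06] deg 0.4
t 26.375 pos [0.559  0.0285 0.1418] lin units [0.32, -0.06, 0.07] j [24.1, 1.2, -55.7, 44.1, -14.2, 25.0] F [-0.1  0.6  0.6] open 0.0001
tool x [ 0.419  0.001 -0.908] jaw y [ 0.005 -1.     0.001]
```

```bash
python3 -m crank '[{"linear":[0.16,-0.06,0.05],"rot":[0,0,0],"hand":0},{"linear":[0.13,0,0.03],"rot":[0,0,0],"hand":0},{"linear":[0.0,0,0],"rot":[0,0,0],"hand":0}]'
python3 -c "
from h import *
need([.5783,.025,.146],toolR(90,180,25))"
```

```text
clock: 26.75
tool_pos: [0.5776, 0.0259, 0.1468]
orientation: [179.8, 65.2, 0.2]
force: [-0.6, -0.1, 0.1]
opening: 0.0003
half 0 rot units [-15.12, -0.02, 32.6] deg 179.7
half 180 rot units [0.02, -0.05, -0.06] deg 0.4
t 26.75 pos [0.5776 0.0259 0.1468] lin units [0.01, -0.02, -0.01] j [24.2, 2.6, -52.3, 39.2, -15.7, 30.0] F [-0.6 -0.1  0.1] open 0.0003
tool x [ 0.419  0.001 -0.908] jaw y [ 0.006 -1.     0.001]
```

```bash
python3 -m crank '[{"linear":[0.05,0,0.05],"rot":[0,0,0],"hand":0},{"linear":[0.02,0,0.05],"rot":[0,0,0],"hand":0},{"linear":[0.02,0,0.08],"rot":[0,0,0],"hand":0},{"linear":[0.02,0,0.08],"rot":[0,0,0],"hand":0},{"linear":[0.03,0,0.1],"rot":[0,0,0],"hand":0},{"linear":[0.04,0,0.1],"rot":[0,0,0],"hand":0}]'
python3 -c "
from h import *
need([.589,.025,.1767],toolR(90,180,25))
t=snap('side');crop(t,'pics/s17.png',285,125,395,235,5.4)"
```

```text
clock: 27.5
tool_pos: [0.5874, 0.0257, 0.1755]
orientation: [179.8, 65.4, 0.1]
force: [-0.3, 0.1, -1.3]
opening: 0.0005
half 0 rot units [-15.09, -0.01, 32.61] deg 179.7
half 180 rot units [0.02, -0.07, -0.06] deg 0.5
t 27.5 pos [0.5874 0.0257 0.1755] lin units [0.03, -0.01, 0.02] j [26.3, 1.6, -46.2, 28.9, -22.4, 39.0] F [-0.3  0.1 -1.3] open 0.0005
tool x [ 0.417  0.001 -0.909] jaw y [ 0.006 -1.     0.002]
```

View pics/s17.png

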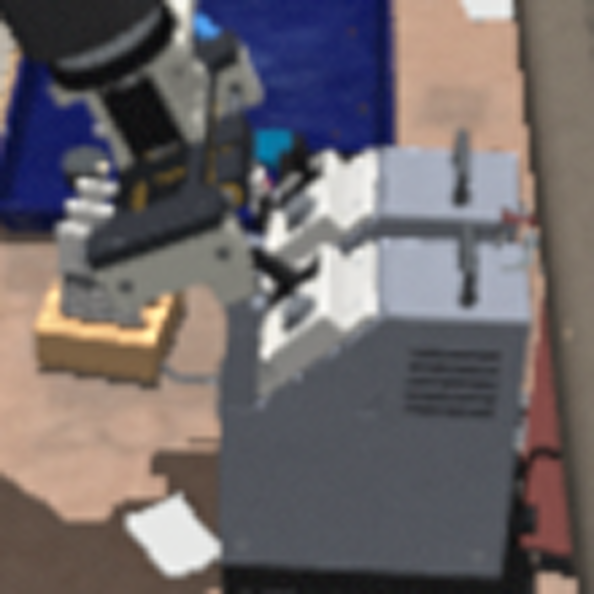

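The lever is rising (tip now at (255,255)). I'll continue.

```bash
python3 -m crank '[{"linear":[0.07,0,0.1],"rot":[0,0,0],"hand":0},{"linear":[0.09,0,0.09],"rot":[0,0,0],"hand":0},{"linear":[0.1,0,0.04],"rot":[0,0,0],"hand":0},{"linear":[0.08,0,0],"rot":[0,0,0],"hand":0},{"linear":[0.07,0,0],"rot":[0,0,0],"hand":0},{"linear":[0,0,0],"rot":[0,0,0],"hand":0}]'
python3 -c "
from h import *
need([.6144,.025,.1917],toolR(90,180,25))"
```

```text
clock: 28.3
tool_pos: [0.6146, 0.0259, 0.1919]
orientation: [179.8, 65.3, 0.1]
force: [-10.4, 3.5, 8.1]
opening: 0.0006
half 0 rot units [-15.11, -0.02, 32.6] deg 179.7
half 180 rot units [0.02, -0.05, -0.06] deg 0.4
t 28.3 pos [0.6146 0.0259 0.1919] lin units [-0.0, -0.02, -0.0] j [25.6, 3.2, -40.8, 24.7, -25.5, 44.3] F [-10.4   3.5   8.1] open 0.0006
tool x [ 0.419  0.001 -0.908] jaw y [ 0.006 -1.     0.001]
```

```bash
python3 -m crank '[{"linear":[-0.2,0,0.05],"rot":[0,0,0],"hand":0},{"linear":[-0.4,0,0.2],"rot":[0,0,0],"hand":0},{"linear":[-0.5,0,0.3],"rot":[0,0.5,0],"hand":0.3},{"linear":[-0.5,0,0.3],"rot":[0,0.5,0],"hand":0.6},{"linear":[-0.5,0,0.3],"rot":[0,0.5,0],"hand":0.8},{"linear":[0,0,0],"rot":[0,0.5,0],"hand":0.8}]'
python3 -c "
from h import *
need([.488,.18,.3],toolR(90,180,0))
t=snap('top');np.savez('cur_top.npz',**t);crop(t,'pics/t16.png',180,100,420,275,3.3)
t=snap('side');np.savez('cur_side.npz',**t);crop(t,'pics/s18.png',270,125,395,235,6)"
```

```text
clock: 29.05
tool_pos: [0.4814, 0.0247, 0.2617]
orientation: [180.0, 75.6, 0.4]
force: [0.5, 0.6, -0.4]
opening: 0.0349
half 0 rot units [-4.49, -0.01, 35.64] deg 179.6
half 180 rot units [-0.01, 2.87, -0.08] deg 14.4
t 29.05 pos [0.4814 0.0247 0.2617] lin units [0.11, 2.59, 0.64] j [32.7, -9.1, -33.8, 9.5, -53.5, 52.8] F [ 0.5  0.6 -0.4] open 0.0349
tool x [ 0.248  0.002 -0.969] jaw y [ 0.007 -1.     0.   ]
```

View pics/s18.png

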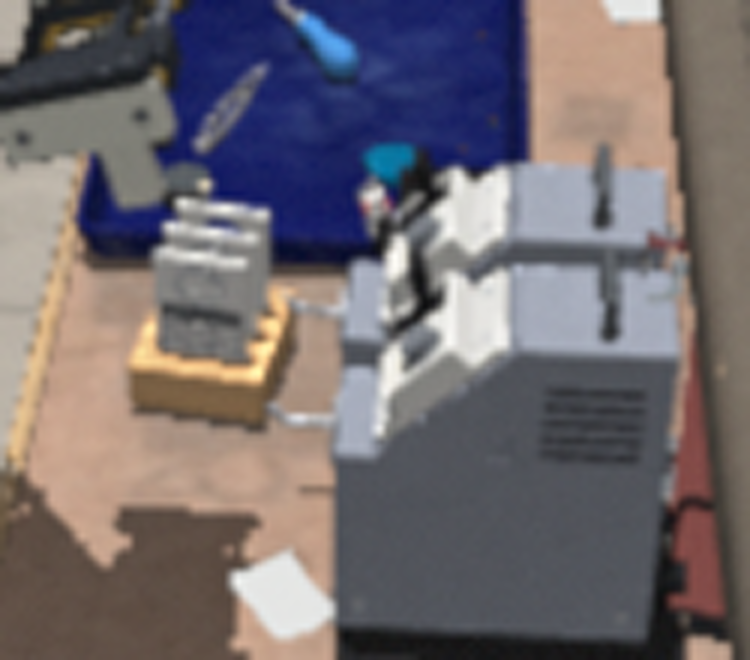

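View pics/t16.png

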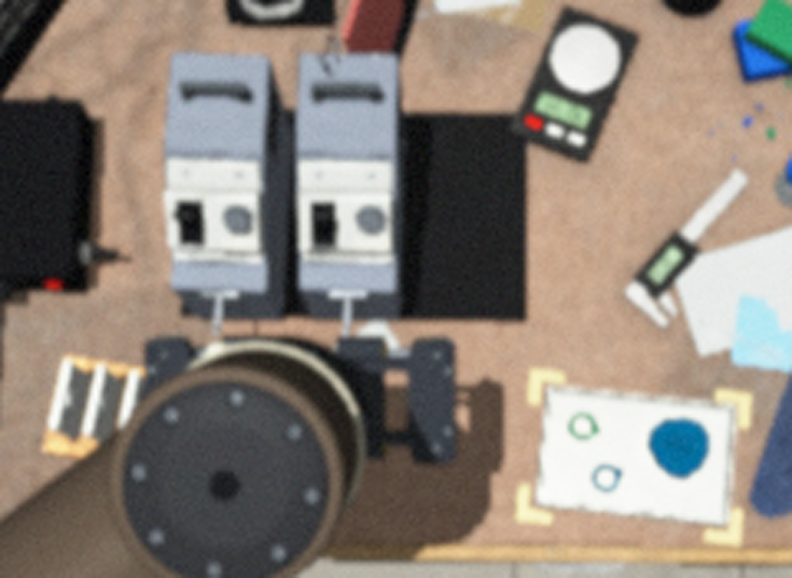

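Both levers are latched and the tray is still inside its marks. The rightmost tag shows its dark bar to the right, so I'll take that one first, gripping it by its edges with the tool leaning toward its printed side.

```bash
python3 -c "
from h import *
need([.4842,.155,.20],toolR(-7.9,-97.9,20))"
```

```text
half 0 rot units [0.83, -0.92, 16.34] deg 81.9
half 180 rot units [5.84, 5.1, -19.0] deg 102.6
t 29.15 pos [0.4831 0.0249 0.2605] lin units [0.02, 2.17, -1.01] j [32.6, -8.8, -33.7, 9.6, -53.3, 52.8] F [ 0.  -0.5 -0.7] open 0.0431
tool x [ 0.247  0.    -0.969] jaw y [ 0.006 -1.     0.001]
```

```bash
python3 -m crank '[{"linear":[0,0.1,0],"rot":[0.05,-0.05,0.96],"hand":0.98},{"linear":[0,0.14,0],"rot":[0.05,-0.05,0.96],"hand":0.98},{"linear":[0,0.14,0],"rot":[0.05,-0.05,0.96],"hand":0.98},{"linear":[0,0.14,0],"rot":[0.05,-0.05,0.96],"hand":0.98},{"linear":[0,0.14,0],"rot":[0.05,-0.05,0.96],"hand":0.98},{"linear":[0,0.14,0],"rot":[0.05,-0.05,0.96],"hand":0.98},{"linear":[0,0.14,0],"rot":[0.05,-0.05,0.96],"hand":0.98},{"linear":[0,0.14,0],"rot":[0.05,-0.05,0.96],"hand":0.98},{"linear":[0,0.14,0],"rot":[0.05,-0.05,0.96],"hand":0.98},{"linear":[0,0.14,0],"rot":[0.05,-0.05,0.96],"hand":0.98},{"linear":[0,0.14,0],"rot":[0.05,-0.05,0.96],"hand":0.98},{"linear":[0,0.14,0],"rot":[0.05,-0.05,0.96],"hand":0.98},{"linear":[0,0.14,0],"rot":[0.05,-0.05,0.96],"hand":0.98},{"linear":[0,0.14,0],"rot":[0.05,-0.05,0.96],"hand":0.98},{"linear":[0,0.14,0],"rot":[0.05,-0.05,0.96],"hand":0.98},{"linear":[0,0.14,0],"rot":[0.05,-0.05,0.96],"hand":0.98},{"linear":[0,0,0],"rot":[0.05,-0.05,0.9],"hand":0.98},{"linear":[0,0,0],"rot":[0,0,0],"hand":0.98}]'
python3 -c "
from h import *
need([.4842,.155,.20],toolR(-7.9,-97.9,20))"
```

```text
clock: 31.4
tool_pos: [0.4771, 0.1505, 0.2454]
orientation: [179.7, 70.8, 82.8]
force: [1.0, -1.2, 1.2]
opening: 0.0861
half 0 rot units [0.16, 0.0, -0.21] deg 1.3
half 180 rot units [-1.57, -11.91, 33.72] deg 179.0
t 31.4 pos [0.4771 0.1505 0.2454] lin units [0.12, 0.07, -0.76] j [26.6, 0.1, -17.6, -18.0, -62.4, 153.6] F [ 1.  -1.2  1.2] open 0.0861
tool x [ 0.041  0.326 -0.944] jaw y [ 0.993 -0.119  0.002]
```

```bash
python3 -m crank '[{"linear":[0.12,0.07,-0.3],"rot":[0.16,0,-0.21],"hand":0.98},{"linear":[0,0,-0.3],"rot":[0,0,0],"hand":0.98},{"linear":[0.02,0.13,-0.4],"rot":[0,0,0],"hand":0.98},{"linear":[0.02,0.13,-0.4],"rot":[0,0,0],"hand":0.98},{"linear":[0,0,0],"rot":[0,0,0],"hand":0.98}]'
python3 -c "
from h import *
need([.4889,.1886,.0701],toolR(-7.9,-97.9,20))
t=snap('top');crop(t,'pics/t17.png',170,170,270,260,7)
t=snap('side');crop(t,'pics/s19.png',260,120,360,220,6)"
```

```text
clock: 32.02
tool_pos: [0.4857, 0.168, 0.1576]
orientation: [-180.0, 70.2, 81.2]
force: [0.6, 0.0, 0.7]
opening: 0.0859
half 0 rot units [0.04, -0.01, 0.17] deg 0.9
half 180 rot units [1.77, 12.07, -33.7] deg 179.2
t 32.025 pos [0.4857 0.168  0.1576] lin units [0.05, 0.34, -1.46] j [27.6, 5.7, -23.4, -20.6, -50.8, 155.3] F [0.6 0.  0.7] open 0.0859
tool x [ 0.052  0.335 -0.941] jaw y [ 0.988 -0.152 -0.   ]
```

View pics/s19.png

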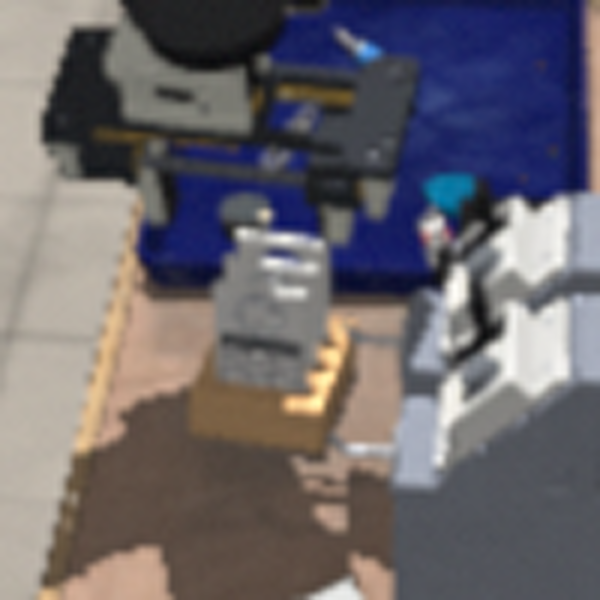

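View pics/t17.png

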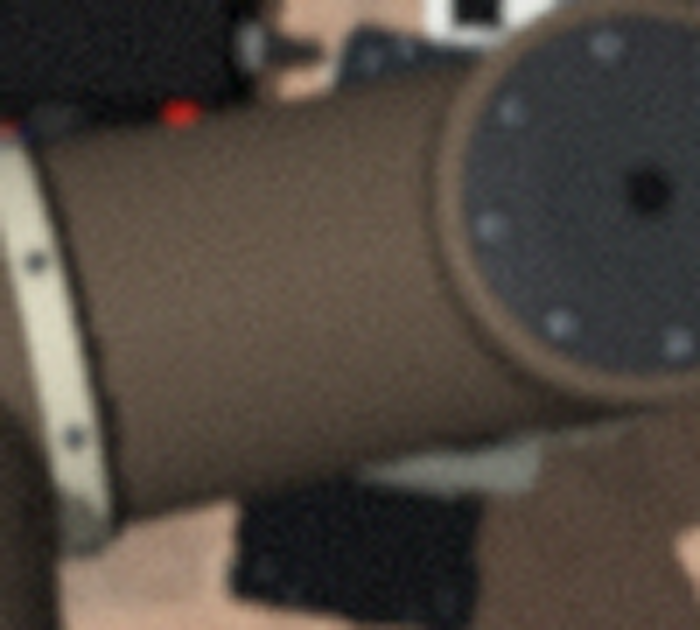

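Gripping the rightmost tag this way would bring the gripper body too close to rcd0. I'll check which faces of the other tags are printed from the face strips visible in the top view.

Run:
```python
from h import *
t=load("top0.npz");s=load("side0.npz")
print("cam",ray(t,0,0)[0], ray(s,0,0)[0])
yaw=np.radians(-8.0); ex=np.array([np.cos(yaw),np.sin(yaw)]); ey=np.array([-ex[1],ex[0]])
c=np.array([.4927,.2090])
im=cv2.cvtColor(t["image"],cv2.COLOR_RGB2GRAY).astype(np.float32)
ims=cv2.cvtColor(s["image"],cv2.COLOR_RGB2GRAY).astype(np.float32)
for k,n in ((1,"left"),(0,"mid"),(-1,"right")):
    row=[]
    for h in range(28,92,4):
        v=[]
        for a in np.linspace(-.02,.02,9):
            p=c+ey*(27e-3*k-3e-3)+ex*a
            u=proj(t,[p[0],p[1],.010+h/1000]); v.append(cv2.getRectSubPix(im,(1,1),tuple(map(float,u)))[0,0])
        row.append(int(np.mean(v)))
    print(n,row)
```

```text
cam [ 0.3123597  -0.0663912   1.31952545] [ 0.61785518 -1.02154623  0.91911616]
left [117, 103, 95, 91, 90, 90, 91, 91, 92, 94, 98, 103, 111, 123, 140, 160]
mid [98, 92, 90, 90, 90, 91, 91, 91, 92, 92, 94, 98, 104, 116, 134, 156]
right [69, 66, 63, 61, 59, 58, 59, 62, 67, 73, 80, 89, 100, 114, 133, 154]
```

Run:
```python
from h import *
t=load("top0.npz");W=cloud(t)
m=(W[...,2]>.12)&(W[...,1]>.16)&(W[...,0]<.72)&(W[...,0]>.3)
P=W[m]
for y in np.arange(.16,.56,.03):
    q=P[(P[:,1]>=y)&(P[:,1]<y+.03)]
    if len(q): print(round(y,2),len(q),"x",q[:,0].min().round(3),q[:,0].max().round(3),"z",q[:,2].min().round(3),q[:,2].max().round(3))
q=P[(P[:,0]<.6)]; print("min y for x<.6",q[:,1].min(), q[q[:,1].argmin()])
q=P[(P[:,0]<.6)&(P[:,1]<.42)]
for z in np.arange(.12,.4,.04):
    r=q[(q[:,2]>=z)&(q[:,2]<z+.04)]
    if len(r):print(z.round(2),len(r),r.min(0).round(3),r.max(0).round(3))
s=load("side0.npz");crop(s,"pics/s20.png",270,40,400,180,5.5)
crop(t,"pics/t18.png",0,80,240,270,3.3)
```

```text
0.16 205 x 0.703 0.72 z 0.453 0.484
0.19 427 x 0.683 0.72 z 0.326 0.484
0.22 613 x 0.642 0.72 z 0.314 0.484
0.25 622 x 0.609 0.72 z 0.301 0.485
0.28 595 x 0.572 0.72 z 0.278 0.484
0.31 1180 x 0.456 0.72 z 0.203 0.486
0.34 792 x 0.456 0.72 z 0.204 0.485
0.37 525 x 0.458 0.72 z 0.204 0.485
0.4 604 x 0.46 0.72 z 0.205 0.484
0.43 607 x 0.461 0.72 z 0.206 0.484
0.46 614 x 0.463 0.72 z 0.205 0.484
0.49 615 x 0.464 0.72 z 0.205 0.484
0.52 553 x 0.466 0.72 z 0.204 0.484
0.55 402 x 0.468 0.706 z 0.207 0.453
min y for x<.6 0.2878456713952356 [0.59965907 0.28784567 0.31691677]
0.2 206 [0.456 0.326 0.203] [0.514 0.419 0.24 ]
0.24 251 [0.456 0.326 0.24 ] [0.514 0.42  0.28 ]
0.28 1350 [0.456 0.288 0.28 ] [0.6  0.42 0.32]
0.32 437 [0.473 0.289 0.32 ] [0.6   0.374 0.345]
```

View pics/s20.png

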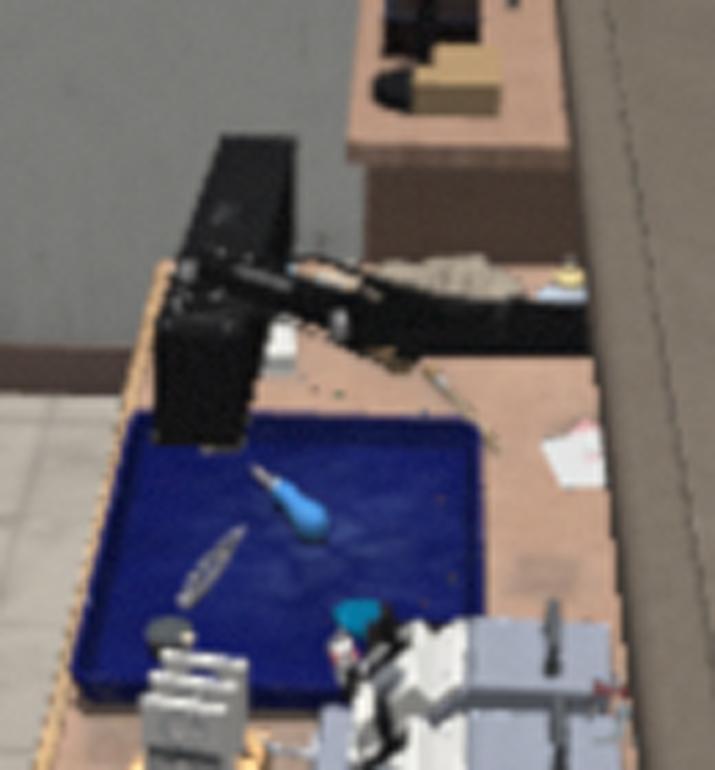

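View pics/t18.png

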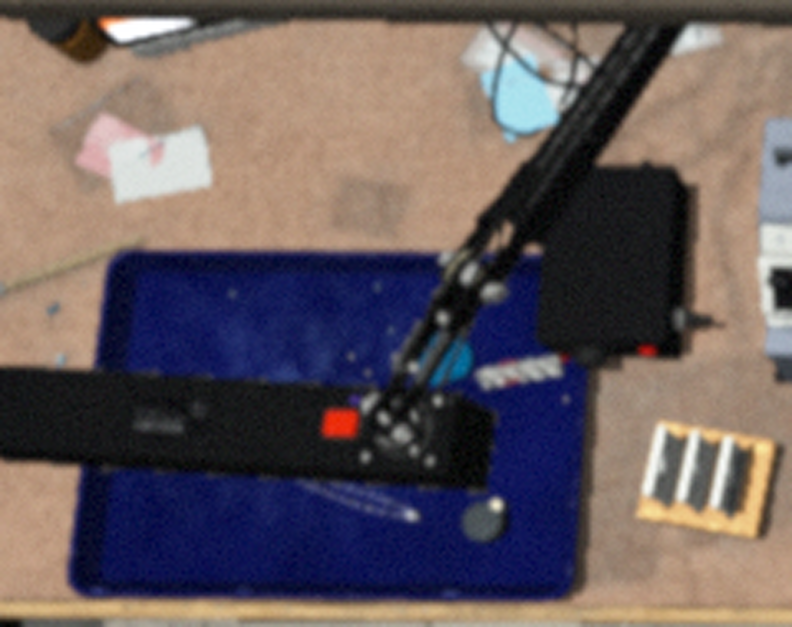

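The right tag is printed on its right face. The middle and left tags have blank right faces, so their print faces left. I'll use those two with a small 7° lean, because the lamp head begins at y = 0.326.

```bash
python3 -c "
from h import *
print(toolR(172.1,82.1,7).as_matrix().round(3))
need([.4935,.205,.22],toolR(172.1,82.1,7))"
```

```text
[[-0.017 -0.991  0.136]
 [-0.121  0.137  0.983]
 [-0.993  0.    -0.122]]
half 0 rot units [0.64, 3.98, -35.62] deg 179.2
half 180 rot units [-5.32, 0.81, 0.15] deg 26.9
t 32.125 pos [0.487  0.1682 0.1599] lin units [0.11, 0.61, 1.0] j [27.6, 5.6, -23.2, -20.6, -50.8, 155.3] F [ 0.5 -0.5  0.7] open 0.0859
tool x [ 0.055  0.336 -0.94 ] jaw y [ 0.988 -0.151  0.003]
```

```bash
python3 -m crank '[{"linear":[0,0,0.5],"rot":[0.02,0.11,-0.99],"hand":0.98},{"linear":[0,0,0.5],"rot":[0.02,0.11,-0.99],"hand":0.98},{"linear":[0,0,0.5],"rot":[0.02,0.11,-0.99],"hand":0.98},{"linear":[0,0,0],"rot":[0.02,0.11,-0.99],"hand":0.98},{"linear":[0,0,0],"rot":[0.02,0.11,-0.99],"hand":0.98},{"linear":[0,0,0],"rot":[0.02,0.11,-0.99],"hand":0.98},{"linear":[0,0,0],"rot":[0.02,0.11,-0.99],"hand":0.98},{"linear":[0,0,0],"rot":[0.02,0.11,-0.99],"hand":0.98},{"linear":[0,0,0],"rot":[0.02,0.11,-0.99],"hand":0.98},{"linear":[0,0,0],"rot":[0.02,0.11,-0.99],"hand":0.98},{"linear":[0,0,0],"rot":[0.02,0.11,-0.99],"hand":0.98},{"linear":[0,0,0],"rot":[0.02,0.11,-0.99],"hand":0.98},{"linear":[0,0,0],"rot":[0.02,0.11,-0.99],"hand":0.98},{"linear":[0,0,0],"rot":[0.02,0.11,-0.99],"hand":0.98},{"linear":[0,0,0],"rot":[0.02,0.11,-0.99],"hand":0.98},{"linear":[0,0,0],"rot":[0.02,0.11,-0.99],"hand":0.98},{"linear":[0,0,0],"rot":[0.02,0.11,-0.99],"hand":0.98}]'
python3 -c "
from h import *
need([.4935,.205,.22],toolR(172.1,82.1,7))"
```

```text
clock: 34.25
tool_pos: [0.4934, 0.1631, 0.2828]
orientation: [-158.3, 72.6, 13.6]
force: [0.4, -0.2, 0.6]
opening: 0.0855
half 0 rot units [0.78, 2.37, -17.98] deg 90.7
half 180 rot units [-4.25, 3.25, 17.83] deg 93.1
t 34.25 pos [0.4934 0.1631 0.2828] lin units [0.0, 0.7, -1.05] j [47.0, -7.5, -31.5, 12.1, -52.0, 28.6] F [ 0.4 -0.2  0.6] open 0.0855
tool x [ 0.291  0.07  -0.954] jaw y [-0.124 -0.986 -0.111]
```

```bash
python3 -m crank '[{"linear":[0,0.05,0],"rot":[0.045,0.13,-1],"hand":0.98},{"linear":[0,0.05,0],"rot":[0.045,0.13,-1],"hand":0.98},{"linear":[0,0.05,0],"rot":[0.045,0.13,-1],"hand":0.98},{"linear":[0,0.05,0],"rot":[0.045,0.13,-1],"hand":0.98},{"linear":[0,0.05,0],"rot":[0.045,0.13,-1],"hand":0.98},{"linear":[0,0.05,0],"rot":[0.045,0.13,-1],"hand":0.98},{"linear":[0,0.05,0],"rot":[0.045,0.13,-1],"hand":0.98},{"linear":[0,0.05,0],"rot":[0.045,0.13,-1],"hand":0.98},{"linear":[0,0.05,0],"rot":[0.045,0.13,-1],"hand":0.98},{"linear":[0,0.05,0],"rot":[0.045,0.13,-1],"hand":0.98},{"linear":[0,0.05,0],"rot":[0.045,0.13,-1],"hand":0.98},{"linear":[0,0.05,0],"rot":[0.045,0.13,-1],"hand":0.98},{"linear":[0,0.05,0],"rot":[0.045,0.13,-1],"hand":0.98},{"linear":[0,0.05,0],"rot":[0.045,0.13,-1],"hand":0.98},{"linear":[0,0,0],"rot":[0.045,0.13,-1],"hand":0.98},{"linear":[0,0,0],"rot":[0.045,0.13,-1],"hand":0.98},{"linear":[0,0,0],"rot":[0.045,0.13,-1],"hand":0.98},{"linear":[0,0,0],"rot":[0,0,0],"hand":0.98}]'
python3 -c "
from h import *
need([.4935,.209,.16],toolR(172.1,82.1,7))
t=snap('side');crop(t,'pics/s21.png',240,60,370,200,4.5)"
```

```text
clock: 36.5
tool_pos: [0.4996, 0.2021, 0.3132]
orientation: [-155.9, 82.1, -73.6]
force: [1.1, 0.8, 0.2]
opening: 0.0863
half 0 rot units [0.12, 0.63, -0.09] deg 3.2
half 180 rot units [-0.39, 4.53, 35.7] deg 179.9
t 36.5 pos [0.4996 0.2021 0.3132] lin units [-0.1, 0.12, -2.55] j [47.8, 5.8, -10.7, 6.9, -77.7, -57.2] F [1.1 0.8 0.2] open 0.0863
tool x [ 0.039 -0.131 -0.991] jaw y [-0.99   0.129 -0.056]
```

View pics/s21.png

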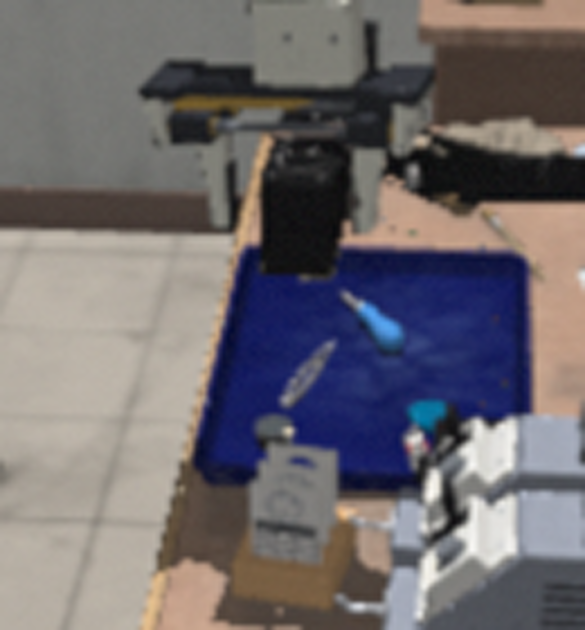

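```bash
python3 -m crank '[{"linear":[-0.1,0.1,-0.5],"rot":[0.12,0.63,-0.09],"hand":0.98},{"linear":[0,0.1,-0.7],"rot":[0,0,0],"hand":0.98},{"linear":[0,0,-0.7],"rot":[0,0,0],"hand":0.98},{"linear":[0,0,-0.5],"rot":[0,0,0],"hand":0.98},{"linear":[0,0,0],"rot":[0,0,0],"hand":0.98}]'
python3 -c "
from h import *
need([.4924,.2067,.0751],toolR(172.1,82.1,7))
t=snap('side');crop(t,'pics/s22.png',260,100,360,220,5)"
```

```text
clock: 37.17
tool_pos: [0.4939, 0.2139, 0.1701]
orientation: [-176.9, 83.3, -94.2]
force: [-0.2, -0.5, 1.0]
opening: 0.086
half 0 rot units [-0.06, 0.08, -0.11] deg 0.8
half 180 rot units [0.45, 4.24, 35.64] deg 179.5
t 37.175 pos [0.4939 0.2139 0.1701] lin units [-0.03, -0.12, -1.58] j [47.4, 12.5, -20.7, 4.7, -62.1, -57.1] F [-0.2 -0.5  1. ] open 0.086
tool x [-0.009 -0.116 -0.993] jaw y [-0.992  0.128 -0.006]
```

View pics/s22.png

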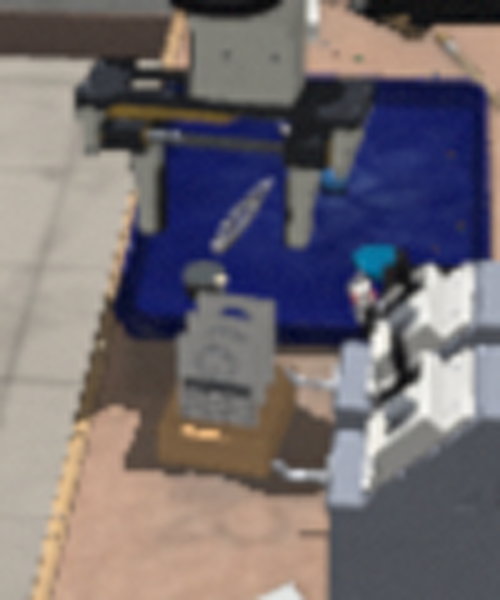

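```bash
python3 -m crank '[{"linear":[-0.02,-0.04,-0.5],"rot":[-0.06,0.08,-0.11],"hand":0.98},{"linear":[-0.01,-0.04,-0.5],"rot":[0,0,0],"hand":0.98},{"linear":[0,-0.03,-0.35],"rot":[0,0,0],"hand":0.98},{"linear":[0,0,-0.15],"rot":[0,0,0],"hand":0.98},{"linear":[0,0,0],"rot":[0,0,0],"hand":0.98}]'
python3 -c "
from h import *
need([.4924,.2067,.0751],toolR(172.1,82.1,7))
t=snap('side');crop(t,'pics/s23.png',260,120,360,220,6)
t=snap('top');crop(t,'pics/t23.png',150,170,270,260,6)"
```

```text
clock: 37.85
tool_pos: [0.4987, 0.2123, 0.09]
orientation: [-172.4, 83.7, -90.0]
force: [0.1, -0.5, 0.2]
opening: 0.0862
half 0 rot units [-0.13, 0.19, -0.07] deg 1.2
half 180 rot units [0.3, 4.14, 35.71] deg 179.8
t 37.85 pos [0.4987 0.2123 0.09  ] lin units [-0.11, -0.09, -0.25] j [46.9, 17.3, -26.5, 5.5, -50.9, -58.2] F [ 0.1 -0.5  0.2] open 0.0862
tool x [ 0.    -0.11  -0.994] jaw y [-0.991  0.132 -0.015]
```

View pics/s23.png

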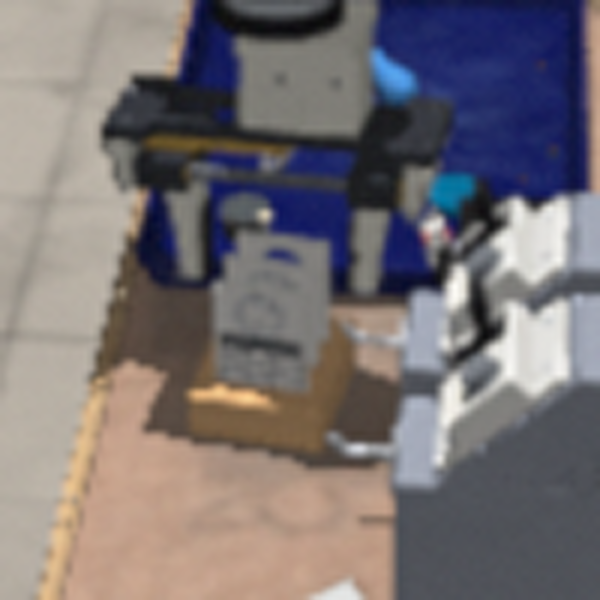

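View pics/t23.png

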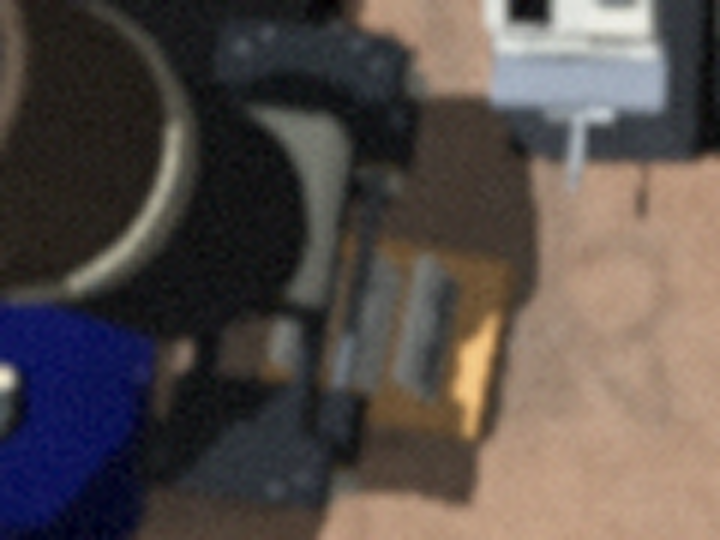

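```bash
python3 -m crank '[{"linear":[-0.1,-0.09,-0.15],"rot":[-0.13,0.19,-0.07],"hand":0.98},{"linear":[0,0,-0.1],"rot":[0,0,0],"hand":0.98},{"linear":[0,0,0],"rot":[0,0,0],"hand":0.98}]'
python3 -c "
from h import *
need([.4924,.2067,.0751],toolR(172.1,82.1,7))"
```

```text
clock: 38.33
tool_pos: [0.4931, 0.2075, 0.076]
orientation: [-179.7, 83.1, -97.6]
force: [0.5, -0.6, 0.0]
opening: 0.086
half 0 rot units [-0.02, 0.01, 0.0] deg 0.1
half 180 rot units [-0.59, -4.32, -35.73] deg 180.0
t 38.325 pos [0.4931 0.2075 0.076 ] lin units [-0.01, -0.01, -0.01] j [46.8, 18.3, -27.3, 5.2, -50.2, -58.3] F [ 0.5 -0.6  0. ] open 0.086
tool x [-0.016 -0.119 -0.993] jaw y [-0.99   0.138 -0.001]
```

```bash
python3 -m crank '[{"linear":[0,0,0],"rot":[0,0,0],"hand":0},{"linear":[0,0,0],"rot":[0,0,0],"hand":0},{"linear":[0,0,0],"rot":[0,0,0],"hand":0},{"linear":[0,0,0],"rot":[0,0,0],"hand":0},{"linear":[0,0,0],"rot":[0,0,0],"hand":0}]'
python3 -c "
from h import *
need([.4924,.2067,.0751],toolR(172.1,82.1,7))"
```

```text
clock: 38.95
tool_pos: [0.4933, 0.2076, 0.0761]
orientation: [-179.6, 83.1, -97.5]
force: [-1.1, 0.4, -0.6]
opening: 0.0554
half 0 rot units [-0.02, 0.01, 0.0] deg 0.1
half 180 rot units [-0.58, -4.32, -35.73] deg 180.0
t 38.95 pos [0.4933 0.2076 0.0761] lin units [-0.01, -0.01, -0.02] j [46.8, 18.3, -27.3, 5.2, -50.2, -58.3] F [-1.1  0.4 -0.6] open 0.0554
tool x [-0.016 -0.119 -0.993] jaw y [-0.99   0.138 -0.001]
```

```bash
python3 -m crank '[{"linear":[0,0,0.2],"rot":[0,0,0],"hand":0},{"linear":[0,0,0.4],"rot":[0,0,0],"hand":0},{"linear":[0,0,0.5],"rot":[0,0,0],"hand":0},{"linear":[0,0,0.5],"rot":[0,0,0],"hand":0},{"linear":[0,0,0.5],"rot":[0,0,0],"hand":0},{"linear":[0,0,0],"rot":[0,0,0],"hand":0}]'
python3 -c "
from h import *
need([.50,.11,.22],toolR(-90,180,7))
t=snap('side');crop(t,'pics/s24.png',240,70,370,210,4.5)"
```

```text
clock: 39.7
tool_pos: [0.4933, 0.2074, 0.2105]
orientation: [-178.7, 83.2, -96.6]
force: [0.2, 0.4, -0.5]
opening: 0.0554
half 0 rot units [-0.06, -0.0, 19.57] deg 97.9
half 180 rot units [2.0, -2.25, -16.34] deg 83.1
t 39.7 pos [0.4933 0.2074 0.2105] lin units [0.11, -1.62, 0.16] j [46.8, 10.4, -17.6, 4.4, -67.5, -56.6] F [ 0.2  0.4 -0.5] open 0.0554
tool x [-0.014 -0.118 -0.993] jaw y [-0.991  0.137 -0.003]
```

View pics/s24.png

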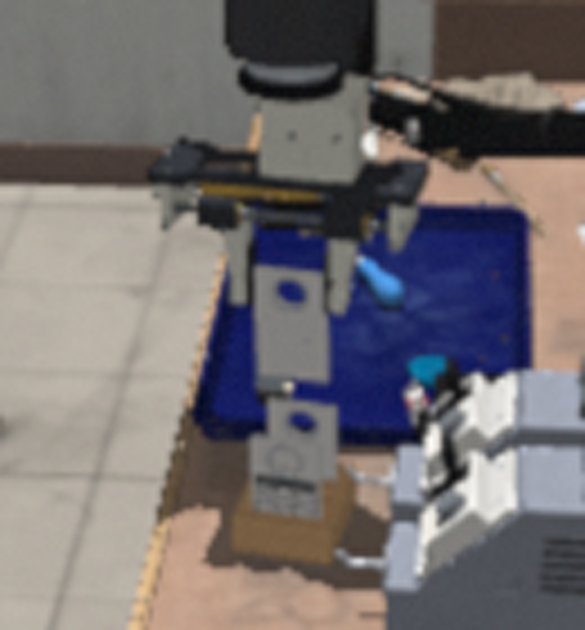

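```bash
python3 -m crank '[{"linear":[0,-0.08,0.1],"rot":[0,0,0.98],"hand":0},{"linear":[0,-0.08,0.1],"rot":[0,0,0.98],"hand":0},{"linear":[0,-0.08,0.1],"rot":[0,0,0.98],"hand":0},{"linear":[0,-0.08,0.1],"rot":[0,0,0.98],"hand":0},{"linear":[0,-0.08,0],"rot":[0,0,0.98],"hand":0},{"linear":[0,-0.08,0],"rot":[0,0,0.98],"hand":0},{"linear":[0,-0.08,0],"rot":[0,0,0.98],"hand":0},{"linear":[0,-0.08,0],"rot":[0,0,0.98],"hand":0},{"linear":[0,-0.08,0],"rot":[0,0,0.98],"hand":0},{"linear":[0,-0.08,0],"rot":[0,0,0.98],"hand":0},{"linear":[0,-0.08,0],"rot":[0,0,0.98],"hand":0},{"linear":[0,-0.08,0],"rot":[0,0,0.98],"hand":0},{"linear":[0,-0.08,0],"rot":[0,0,0.98],"hand":0},{"linear":[0,-0.08,0],"rot":[0,0,0.98],"hand":0},{"linear":[0,-0.08,0],"rot":[0,0,0.98],"hand":0},{"linear":[0,-0.08,0],"rot":[0,0,0.98],"hand":0},{"linear":[0,-0.08,0],"rot":[0,0,0.98],"hand":0},{"linear":[0,-0.08,0],"rot":[0,0,0.98],"hand":0},{"linear":[0,0,0],"rot":[0,0,0.98],"hand":0},{"linear":[0,0,0],"rot":[0,0,0.95],"hand":0}]'
python3 -c "
from h import *
need([.515,.112,.16],toolR(-91,179,7))"
```

```text
clock: 42.25
tool_pos: [0.4819, 0.1105, 0.2202]
orientation: [168.2, 83.3, -8.6]
force: [-0.1, 0.8, -0.0]
opening: 0.0555
half 0 rot units [0.28, -0.08, -0.82] deg 4.3
half 180 rot units [-4.16, 0.34, 34.91] deg 175.8
t 42.25 pos [0.4819 0.1105 0.2202] lin units [0.55, 0.02, -1.0] j [39.8, -0.5, -29.1, 6.0, -57.0, 50.3] F [-0.1  0.8 -0. ] open 0.0555
tool x [ 0.116 -0.018 -0.993] jaw y [ 0.054 -0.998  0.024]
```

```bash
python3 -m crank '[{"linear":[0.2,0.02,-0.3],"rot":[0.28,-0.08,-0.82],"hand":0},{"linear":[0.2,0,-0.4],"rot":[0,0,0],"hand":0},{"linear":[0.15,0,-0.3],"rot":[0,0,0],"hand":0},{"linear":[0,0,0],"rot":[0,0,0],"hand":0}]'
python3 -c "
from h import *
need([.520,.112,.112],toolR(-91,179,7))
t=snap('side');crop(t,'pics/s25.png',270,110,370,220,5.4)
t=snap('top');crop(t,'pics/t25.png',200,120,320,220,6)"
```

```text
clock: 42.75
tool_pos: [0.5137, 0.1104, 0.1569]
orientation: [179.9, 83.2, -1.2]
force: [0.0, 0.9, -0.3]
opening: 0.0551
half 0 rot units [0.0, -0.03, 0.02] deg 0.2
half 180 rot units [4.33, -0.08, -35.72] deg 179.9
t 42.75 pos [0.5137 0.1104 0.1569] lin units [0.1, 0.03, -0.75] j [36.7, 5.9, -31.3, 5.7, -47.6, 48.6] F [ 0.   0.9 -0.3] open 0.0551
tool x [ 0.119 -0.002 -0.993] jaw y [-0.02 -1.    0.  ]
```

View pics/s25.png

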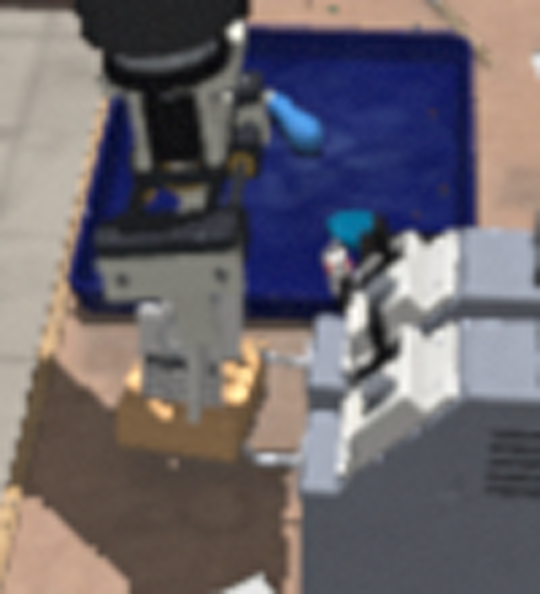

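View pics/t25.png

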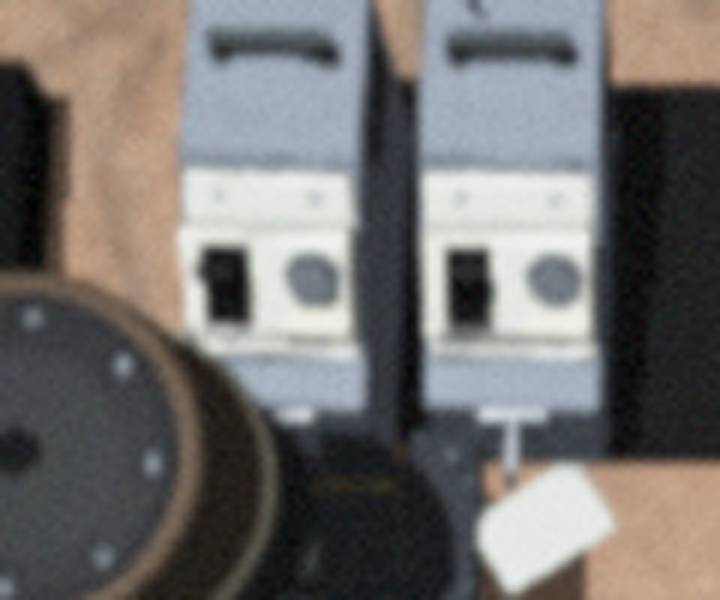

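```bash
python3 -m crank '[{"linear":[0.05,0.03,-0.3],"rot":[0,0,0],"hand":0},{"linear":[0.05,0,-0.3],"rot":[0,0,0],"hand":0},{"linear":[0,0,-0.14],"rot":[0,0,0],"hand":0},{"linear":[0,0,0],"rot":[0,0,0],"hand":0}]'
python3 -c "
from h import *
need([.520,.112,.112],toolR(-91,179,7))
t=snap('side');crop(t,'pics/s26.png',280,140,350,210,8)"
```

```text
clock: 43.35
tool_pos: [0.521, 0.114, 0.1174]
orientation: [-178.0, 82.7, 1.0]
force: [-0.2, -0.7, 0.4]
opening: 0.0556
half 0 rot units [-0.05, 0.05, 0.0] deg 0.4
half 180 rot units [4.47, 0.0, -35.71] deg 180.0
t 43.35 pos [0.521  0.114  0.1174] lin units [-0.02, -0.03, -0.09] j [36.5, 9.0, -34.0, 6.4, -41.2, 47.9] F [-0.2 -0.7  0.4] open 0.0556
tool x [ 0.127  0.002 -0.992] jaw y [-0.018 -1.    -0.004]
```

View pics/s26.png

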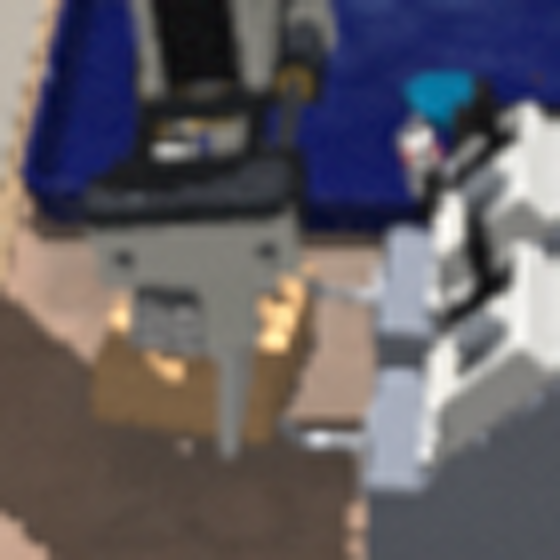

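```bash
python3 -m crank '[{"linear":[0.05,-0.03,-0.08],"rot":[0,0,0],"hand":0},{"linear":[0.12,0,0],"rot":[0,0,0],"hand":0},{"linear":[0.12,0,0],"rot":[0,0,0],"hand":0}]'
python3 -c "
from h import *
need([.561,.112,.112],toolR(-91,179,7))"
```

```text
clock: 43.78
tool_pos: [0.5403, 0.1129, 0.1146]
orientation: [-177.2, 82.5, 1.9]
force: [-0.9, -0.5, -0.9]
opening: 0.0556
half 0 rot units [-0.07, 0.09, -0.01] deg 0.6
half 180 rot units [-4.53, -0.04, 35.71] deg 180.0
t 43.775 pos [0.5403 0.1129 0.1146] lin units [0.34, -0.01, -0.04] j [35.0, 10.8, -32.1, 6.2, -41.0, 49.5] F [-0.9 -0.5 -0.9] open 0.0556
tool x [ 0.13   0.004 -0.992] jaw y [-0.017 -1.    -0.006]
```

```bash
python3 -m crank '[{"linear":[0.1,0,-0.05],"rot":[0,0.05,0],"hand":0},{"linear":[0.12,0,0],"rot":[0,0,0],"hand":0},{"linear":[0.1,0,0],"rot":[0,0,0],"hand":0},{"linear":[0,0,0],"rot":[0,0,0],"hand":0}]'
python3 -c "
from h import *
need([.561,.112,.112],toolR(-91,179,7))
t=snap('side');crop(t,'pics/s27.png',280,140,350,210,8)
t=snap('top');crop(t,'pics/t27.png',200,120,320,220,6)"
```

```text
clock: 44.28
tool_pos: [0.5619, 0.1128, 0.1111]
orientation: [-177.2, 82.8, 1.8]
force: [-0.7, -0.3, -0.2]
opening: 0.056
half 0 rot units [-0.07, 0.04, 0.0] deg 0.4
half 180 rot units [4.44, 0.03, -35.72] deg 180.0
t 44.275 pos [0.5619 0.1128 0.1111] lin units [-0.02, -0.01, 0.01] j [33.5, 13.0, -29.4, 5.7, -41.6, 51.5] F [-0.7 -0.3 -0.2] open 0.056
tool x [ 0.125  0.004 -0.992] jaw y [-0.017 -1.    -0.006]
```

View pics/s27.png

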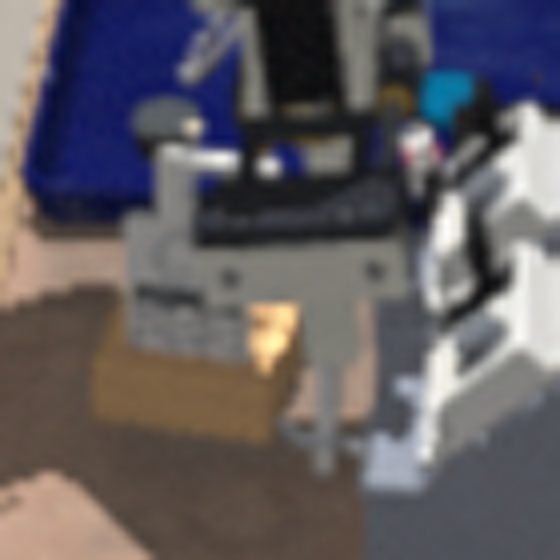

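View pics/t27.png

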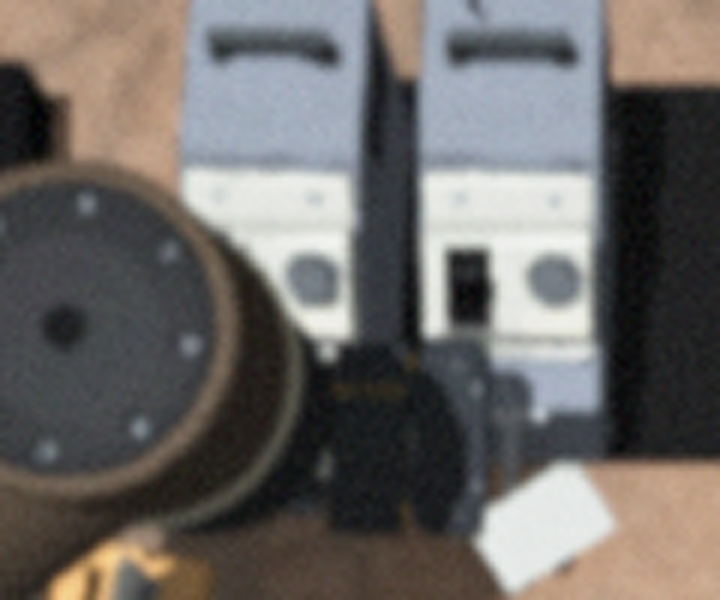

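```bash
python3 -m crank '[{"linear":[0,-0.01,-0.1],"rot":[0,0,0],"hand":0},{"linear":[0,0,-0.08],"rot":[0,0,0],"hand":0},{"linear":[0,0,0],"rot":[0,0,0],"hand":0}]'
python3 -c "
from h import *
need([.561,.112,.0985],toolR(-91,179,7))"
```

```text
clock: 44.75
tool_pos: [0.5612, 0.1122, 0.1003]
orientation: [-177.1, 82.8, 1.9]
force: [-0.7, -0.5, 4.3]
opening: 0.0556
half 0 rot units [-0.07, 0.05, -0.01] deg 0.4
half 180 rot units [4.46, 0.04, -35.72] deg 180.0
t 44.75 pos [0.5612 0.1122 0.1003] lin units [-0.0, -0.0, -0.03] j [33.4, 13.7, -30.3, 5.9, -40.0, 51.3] F [-0.7 -0.5  4.3] open 0.0556
tool x [ 0.126  0.004 -0.992] jaw y [-0.017 -1.    -0.006]
```

```bash
python3 -m crank '[{"linear":[0,0,0.01],"rot":[0,0,0],"hand":0.75},{"linear":[0,0,0],"rot":[0,0,0],"hand":0.75},{"linear":[0,0,0],"rot":[0,0,0],"hand":0.75},{"linear":[0,0,0],"rot":[0,0,0],"hand":0.8}]'
python3 -c "
from h import *
need([.561,.112,.0985],toolR(-91,179,7))"
python3 -m crank '[{"linear":[-0.03,0,0.2],"rot":[0,0,0],"hand":0.8},{"linear":[-0.05,0,0.4],"rot":[0,0,0],"hand":0.8},{"linear":[-0.2,0,0.5],"rot":[0,0,0],"hand":0.9},{"linear":[-0.4,0,0.4],"rot":[0,0,0],"hand":0.98},{"linear":[-0.4,-0.0,0.2],"rot":[0,0,0],"hand":0.98},{"linear":[-0.3,0.0,0],"rot":[0,0,0],"hand":0.98},{"linear":[0,0,0],"rot":[0,0,0],"hand":0.98}]'
python3 -c "
from h import *
need([.5,.2,.22],toolR(172.1,82.1,7))
t=snap('side');crop(t,'pics/s28.png',270,110,370,220,5.4)
t=snap('top');crop(t,'pics/t28.png',180,100,420,275,3.3)"
```

```text
clock: 45.25
tool_pos: [0.5608, 0.1121, 0.1003]
orientation: [-177.1, 82.8, 1.9]
force: [0.5, 0.2, 0.0]
opening: 0.0689
half 0 rot units [-0.07, 0.04, -0.01] deg 0.4
half 180 rot units [-4.45, -0.04, 35.72] deg 180.0
t 45.25 pos [0.5608 0.1121 0.1003] lin units [0.0, -0.0, -0.03] j [33.5, 13.7, -30.3, 5.9, -40.0, 51.3] F [0.5 0.2 0. ] open 0.0689
tool x [ 0.125  0.004 -0.992] jaw y [-0.017 -1.    -0.006]
clock: 46.12
tool_pos: [0.4753, 0.1119, 0.2091]
orientation: [-176.3, 82.7, 2.7]
force: [1.0, 0.1, -0.2]
opening: 0.0857
half 0 rot units [-0.01, 0.13, -19.39] deg 96.9
half 180 rot units [-2.11, 2.31, 16.53] deg 84.1
t 46.125 pos [0.4753 0.1119 0.2091] lin units [0.41, 1.47, 0.18] j [40.1, -1.2, -31.3, 5.5, -54.3, 46.0] F [ 1.   0.1 -0.2] open 0.0857
tool x [ 0.127  0.006 -0.992] jaw y [-0.017 -1.    -0.008]
```

View pics/s28.png

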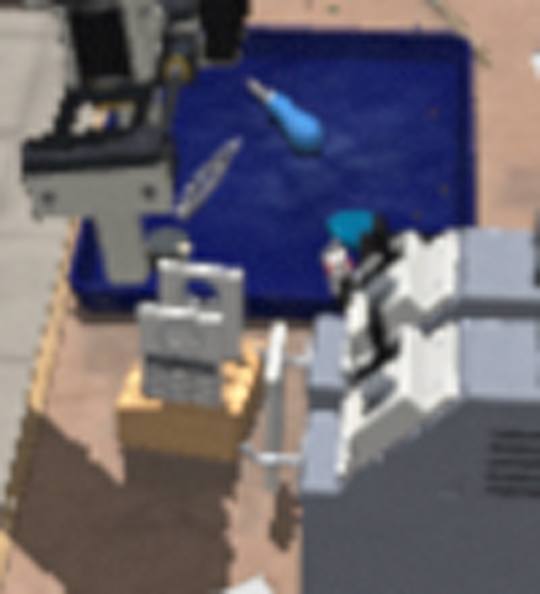

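View pics/t28.png

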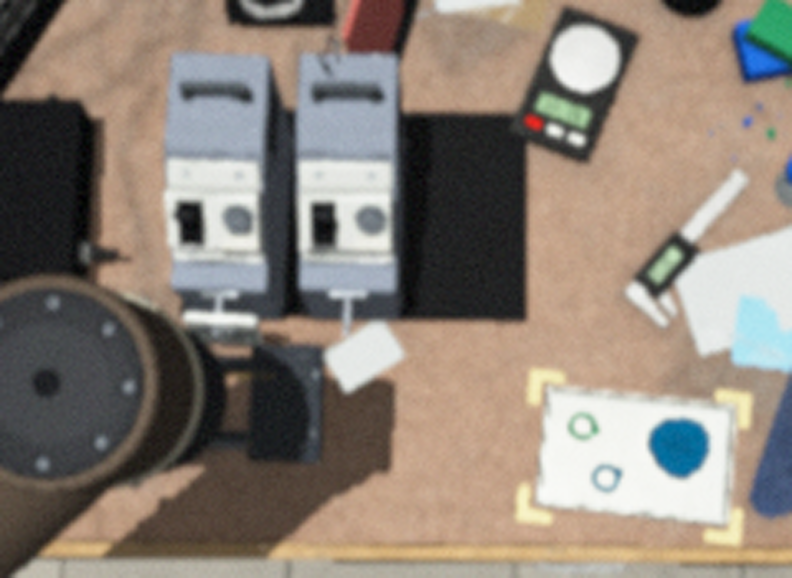

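The first tag hangs on rcd0. Next is the leftmost tag, whose visible right face is blank; I'll lean only 2° because the lamp is close.

```bash
python3 -c "
from h import *
need([.497,.2365,.19],toolR(172.1,82.1,2))"
python3 -m crank '[{"linear":[0.02,0.08,0],"rot":[0.02,0.02,-0.99],"hand":0.98},{"linear":[0.02,0.08,0],"rot":[0.02,0.02,-0.99],"hand":0.98},{"linear":[0.02,0.08,0],"rot":[0.02,0.02,-0.99],"hand":0.98},{"linear":[0.02,0.08,0],"rot":[0.02,0.02,-0.99],"hand":0.98},{"linear":[0.02,0.08,0],"rot":[0.02,0.02,-0.99],"hand":0.98},{"linear":[0.02,0.08,0],"rot":[0.02,0.02,-0.99],"hand":0.98},{"linear":[0.02,0.08,0],"rot":[0.02,0.02,-0.99],"hand":0.98},{"linear":[0.02,0.08,0],"rot":[0.02,0.02,-0.99],"hand":0.98},{"linear":[0.02,0.08,0],"rot":[0.02,0.02,-0.99],"hand":0.98},{"linear":[0.02,0.08,0],"rot":[0.02,0.02,-0.99],"hand":0.98},{"linear":[0.02,0.08,0],"rot":[0.02,0.02,-0.99],"hand":0.98},{"linear":[0.02,0.08,0],"rot":[0.02,0.02,-0.99],"hand":0.98},{"linear":[0.02,0.08,0],"rot":[0.02,0.02,-0.99],"hand":0.98},{"linear":[0.02,0.08,0],"rot":[0.02,0.02,-0.99],"hand":0.98},{"linear":[0.02,0.08,0],"rot":[0.02,0.02,-0.99],"hand":0.98},{"linear":[0.02,0.08,0],"rot":[0.02,0.02,-0.99],"hand":0.98},{"linear":[0.02,0.08,0],"rot":[0.02,0.02,-0.99],"hand":0.98},{"linear":[0.02,0.08,0],"rot":[0.02,0.02,-0.99],"hand":0.98},{"linear":[0,0,0],"rot":[0,0,0],"hand":0.98}]'
python3 -c "
from h import *
need([.497,.2365,.19],toolR(172.1,82.1,2))
t=snap('top');crop(t,'pics/t29.png',100,150,300,270,4)
t=snap('side');crop(t,'pics/s29.png',240,60,370,200,4.5)"
```

```text
half 0 rot units [0.85, 0.85, -19.37] deg 97.0
half 180 rot units [-1.4, 1.48, 16.58] deg 83.5
t 46.225 pos [0.4764 0.1122 0.2088] lin units [0.34, 2.07, -0.31] j [40.0, -1.1, -31.2, 5.5, -54.2, 46.0] F [-0.4  1.  -0.3] open 0.086
tool x [ 0.127  0.005 -0.992] jaw y [-0.017 -1.    -0.008]
clock: 48.6
tool_pos: [0.5075, 0.2006, 0.1904]
orientation: [166.3, 84.6, -107.0]
force: [0.0, -0.6, -1.2]
opening: 0.0857
half 0 rot units [0.63, -0.32, -0.92] deg 5.8
half 180 rot units [0.61, 2.18, 35.0] deg 175.4
t 48.6 pos [0.5075 0.2006 0.1904] lin units [-0.17, 0.6, -0.01] j [44.1, 12.2, -17.3, 2.9, -65.3, -48.7] F [ 0.  -0.6 -1.2] open 0.0857
tool x [-0.028 -0.091 -0.996] jaw y [-0.998  0.058  0.022]
```

View pics/s29.png

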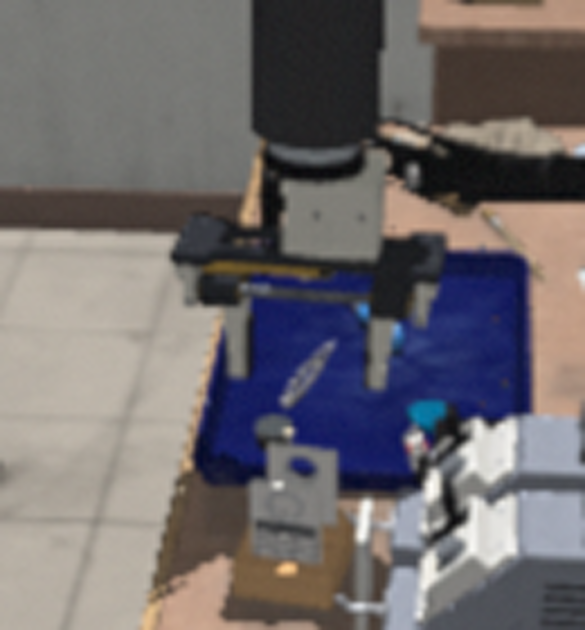

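View pics/t29.png

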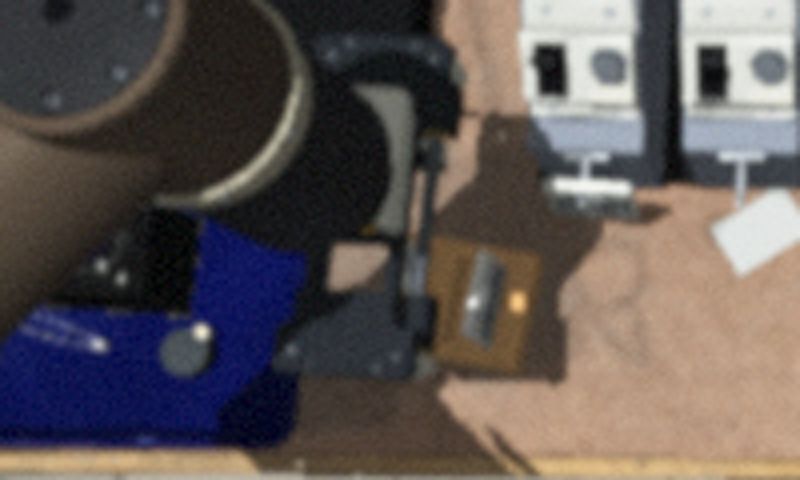

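Run:
```python
from h import *
t=snap('top');W=cloud(t)
for px in [(105,190),(115,160),(125,185),(140,190),(150,195),(112,152),(160,180),(185,170)]: print(px,W[px[1],px[0]].round(3))
crop(t,'pics/t30.png',0,80,300,300,2.6)
```

```text
(105, 190) [0.464 0.257 0.607]
(115, 160) [0.506 0.235 0.632]
(125, 185) [0.471 0.225 0.613]
(140, 190) [0.471 0.214 0.577]
(150, 195) [0.471 0.211 0.541]
(112, 152) [0.519 0.242 0.629]
(160, 180) [0.493 0.19  0.559]
(185, 170) [0.544 0.187 0.427]
```

View pics/t30.png

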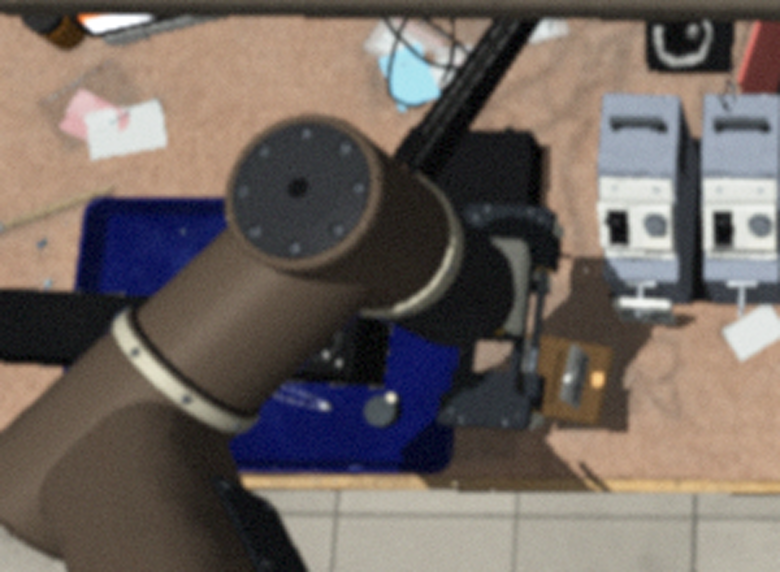

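Run:
```python
from h import *
t0=load("top0.npz");W=cloud(t0)
m=(W[...,2]>.305)&(W[...,1]>.25)&(W[...,1]<.6)&(W[...,0]<.66)&(W[...,0]>.3)&(W[...,2]<.45)
P=W[m]
for x in np.arange(.44,.66,.02):
    q=P[(P[:,0]>=x)&(P[:,0]<x+.02)]
    if len(q): i=q[:,2].argmax(); print(x.round(2),"y",q[:,1].min().round(3),q[:,1].max().round(3),"zmax",q[i].round(3))
t=snap('top');W=cloud(t)
# forearm surface heights now, along y
m=(W[...,2]>.38)&(W[...,0]>.38)&(W[...,0]<.6)&(W[...,1]>.15)
P=W[m]
for y in np.arange(.16,.5,.03):
    q=P[(P[:,1]>=y)&(P[:,1]<y+.03)]
    if len(q): print("arm y",y.round(2),"x",q[:,0].min().round(3),q[:,0].max().round(3),"z",q[:,2].min().round(3),q[:,2].max().round(3))
```

```text
0.46 y 0.342 0.369 zmax [0.479 0.352 0.327]
0.48 y 0.336 0.374 zmax [0.493 0.367 0.332]
0.5 y 0.329 0.375 zmax [0.519 0.347 0.334]
0.52 y 0.325 0.355 zmax [0.532 0.339 0.334]
0.54 y 0.319 0.35 zmax [0.556 0.327 0.344]
0.56 y 0.292 0.332 zmax [0.571 0.319 0.344]
0.58 y 0.288 0.336 zmax [0.587 0.31  0.345]
0.6 y 0.268 0.334 zmax [0.61  0.295 0.344]
0.62 y 0.251 0.31 zmax [0.621 0.284 0.345]
0.64 y 0.25 0.289 zmax [0.655 0.265 0.345]
arm y 0.16 x 0.473 0.548 z 0.386 0.633
arm y 0.19 x 0.463 0.563 z 0.385 0.636
arm y 0.22 x 0.433 0.566 z 0.384 0.635
arm y 0.25 x 0.401 0.562 z 0.545 0.632
arm y 0.28 x 0.38 0.532 z 0.535 0.626
arm y 0.31 x 0.38 0.493 z 0.585 0.619
arm y 0.34 x 0.381 0.458 z 0.573 0.613
arm y 0.37 x 0.38 0.429 z 0.586 0.608
arm y 0.4 x 0.38 0.402 z 0.581 0.599
```

```bash
python3 -m crank '[{"linear":[-0.09,0.2,0],"rot":[0.31,-0.16,-0.46],"hand":0.98},{"linear":[-0.08,0.2,0],"rot":[0.31,-0.16,-0.46],"hand":0.98},{"linear":[0,0.2,0],"rot":[0,0,0],"hand":0.98},{"linear":[0,0,0],"rot":[0,0,0],"hand":0.98}]'
python3 -c "
from h import *
need([.4967,.2355,.0750],toolR(172.1,82.1,2))"
```

```text
clock: 49.3
tool_pos: [0.4966, 0.2369, 0.1915]
orientation: [-176.8, 88.1, -94.5]
force: [0.6, -0.5, 0.3]
opening: 0.0854
half 0 rot units [-0.01, 0.02, -0.04] deg 0.2
half 180 rot units [0.13, 1.23, 35.94] deg 179.8
t 49.3 pos [0.4966 0.2369 0.1915] lin units [0.0, -0.02, -1.94] j [46.8, 11.0, -17.9, 1.4, -62.6, -55.1] F [ 0.6 -0.5  0.3] open 0.0854
tool x [-0.003 -0.034 -0.999] jaw y [-0.991  0.134 -0.002]
```

```bash
python3 -m crank '[{"linear":[0,0,-0.4],"rot":[0,0,0],"hand":0.98},{"linear":[-0.02,-0.01,-0.4],"rot":[0,0,0],"hand":0.98},{"linear":[-0.02,-0.01,-0.4],"rot":[0,0,0],"hand":0.98},{"linear":[-0.02,0,-0.3],"rot":[0,0,0],"hand":0.98},{"linear":[0,0,0],"rot":[0,0,0],"hand":0.98}]'
python3 -c "
from h import *
need([.4967,.2355,.0750],toolR(172.1,82.1,2))
t=snap('side');crop(t,'pics/s30.png',260,110,360,220,5.4)"
```

```text
clock: 49.92
tool_pos: [0.4939, 0.2353, 0.0992]
orientation: [-176.8, 87.9, -94.1]
force: [0.2, -0.3, 0.2]
opening: 0.0857
half 0 rot units [0.02, 0.02, -0.11] deg 0.6
half 180 rot units [0.13, 1.27, 35.86] deg 179.4
t 49.925 pos [0.4939 0.2353 0.0992] lin units [0.05, 0.0, -0.4] j [47.0, 16.0, -25.0, 1.7, -50.6, -55.4] F [ 0.2 -0.3  0.2] open 0.0857
tool x [-0.003 -0.036 -0.999] jaw y [-0.992  0.128 -0.002]
```

View pics/s30.png

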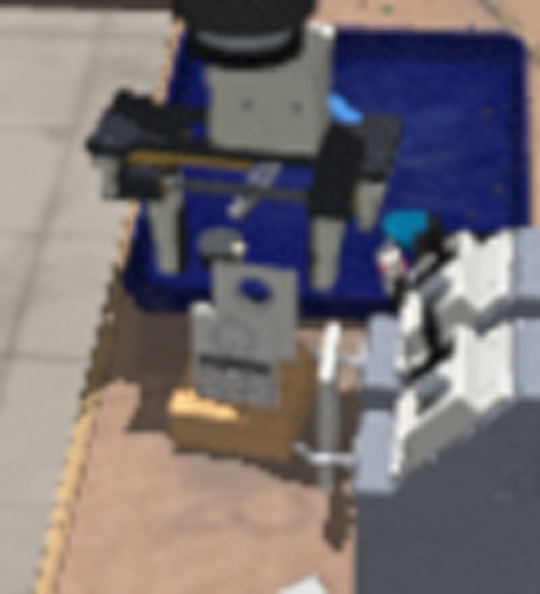

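```bash
python3 -m crank '[{"linear":[0.03,0,-0.25],"rot":[0,0,-0.11],"hand":0.98},{"linear":[0.01,0,-0.15],"rot":[0,0,0],"hand":0.98},{"linear":[0,0,0],"rot":[0,0,0],"hand":0.98}]'
python3 -c "
from h import *
need([.4967,.2355,.0750],toolR(172.1,82.1,2))"
```

```text
clock: 50.35
tool_pos: [0.4981, 0.2365, 0.0762]
orientation: [-171.7, 88.1, -89.6]
force: [-0.7, -0.1, -0.4]
opening: 0.0861
half 0 rot units [-0.01, 0.06, -0.01] deg 0.3
half 180 rot units [0.08, 1.23, 35.97] deg 180.0
t 50.35 pos [0.4981 0.2365 0.0762] lin units [-0.02, -0.02, -0.02] j [46.7, 17.9, -26.0, 1.8, -47.5, -55.8] F [-0.7 -0.1 -0.4] open 0.0861
tool x [ 0.    -0.034 -0.999] jaw y [-0.991  0.137 -0.005]
```

```bash
python3 -m crank '[{"linear":[0,0,0],"rot":[0,0,0],"hand":0},{"linear":[0,0,0],"rot":[0,0,0],"hand":0},{"linear":[0,0,0],"rot":[0,0,0],"hand":0},{"linear":[0,0,0],"rot":[0,0,0],"hand":0},{"linear":[0,0,0],"rot":[0,0,0],"hand":0}]'
python3 -c "
from h import *
need([.4967,.2355,.0750],toolR(172.1,82.1,2))"
python3 -m crank '[{"linear":[0,0,0.2],"rot":[0,0,0],"hand":0},{"linear":[0,0,0.4],"rot":[0,0,0],"hand":0},{"linear":[0,0,0.5],"rot":[0,0,0],"hand":0},{"linear":[0,0,0.5],"rot":[0,0,0],"hand":0},{"linear":[0,0,0.5],"rot":[0,0,0],"hand":0},{"linear":[0,0,0],"rot":[0,0,0],"hand":0}]'
python3 -c "
from h import *
need([.49,.01,.22],toolR(-90.5,179.5,2))
t=snap('side');crop(t,'pics/s31.png',240,70,370,210,4.5)"
```

```text
clock: 50.98
tool_pos: [0.4986, 0.2368, 0.0773]
orientation: [-169.5, 88.1, -87.4]
force: [0.3, 0.7, -0.6]
opening: 0.0555
half 0 rot units [-0.02, 0.07, -0.01] deg 0.4
half 180 rot units [0.06, 1.21, 35.97] deg 180.0
t 50.975 pos [0.4986 0.2368 0.0773] lin units [-0.03, -0.02, -0.04] j [46.7, 17.8, -26.0, 1.8, -47.5, -55.8] F [ 0.3  0.7 -0.6] open 0.0555
tool x [ 0.001 -0.033 -0.999] jaw y [-0.991  0.137 -0.006]
clock: 51.72
tool_pos: [0.4986, 0.2365, 0.2116]
orientation: [-165.8, 88.2, -83.6]
force: [0.5, -0.2, -0.6]
opening: 0.0553
half 0 rot units [-0.1, 0.04, 19.46] deg 97.3
half 180 rot units [0.61, -0.56, -16.53] deg 82.7
t 51.725 pos [0.4986 0.2365 0.2116] lin units [-0.14, -3.78, 0.14] j [46.7, 10.0, -16.4, 1.5, -64.8, -55.2] F [ 0.5 -0.2 -0.6] open 0.0553
tool x [ 0.004 -0.032 -0.999] jaw y [-0.991  0.136 -0.008]
```

View pics/s31.png

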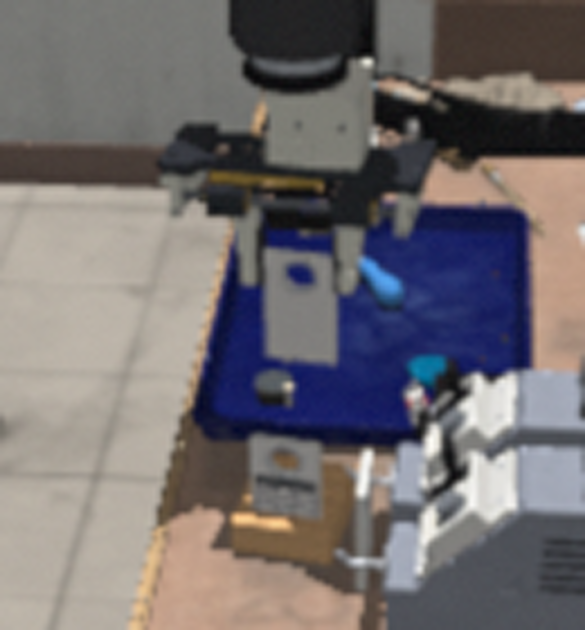

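```bash
python3 -m crank '[{"linear":[-0.02,-0.1,0.1],"rot":[0,0,0.97],"hand":0},{"linear":[-0.02,-0.19,0.1],"rot":[0,0,0.97],"hand":0},{"linear":[-0.02,-0.19,0.05],"rot":[0,0,0.97],"hand":0},{"linear":[-0.02,-0.19,0.05],"rot":[0,0,0.97],"hand":0},{"linear":[-0.02,-0.19,0],"rot":[0,0,0.97],"hand":0},{"linear":[-0.02,-0.19,0],"rot":[0,0,0.97],"hand":0},{"linear":[0,-0.19,0],"rot":[0,0,0.97],"hand":0},{"linear":[0,-0.19,0],"rot":[0,0,0.97],"hand":0},{"linear":[0,-0.19,0],"rot":[0,0,0.97],"hand":0},{"linear":[0,-0.19,0],"rot":[0,0,0.97],"hand":0},{"linear":[0,-0.19,0],"rot":[0,0,0.97],"hand":0},{"linear":[0,-0.19,0],"rot":[0,0,0.97],"hand":0},{"linear":[0,-0.19,0],"rot":[0,0,0.97],"hand":0},{"linear":[0,-0.19,0],"rot":[0,0,0.97],"hand":0},{"linear":[0,-0.19,0],"rot":[0,0,0.97],"hand":0},{"linear":[0,-0.19,0],"rot":[0,0,0.97],"hand":0},{"linear":[0,-0.19,0],"rot":[0,0,0.97],"hand":0},{"linear":[0,-0.19,0],"rot":[0,0,0.97],"hand":0},{"linear":[0,-0.1,0],"rot":[0,0,0.97],"hand":0},{"linear":[0,0,0],"rot":[0,0,0.97],"hand":0}]'
python3 -c "
from h import *
need([.515,.010,.16],toolR(-90.5,179.5,2))"
```

```text
clock: 54.28
tool_pos: [0.4788, 0.0179, 0.2151]
orientation: [145.3, 88.3, -32.4]
force: [-0.6, 1.1, -0.5]
opening: 0.0552
half 0 rot units [0.19, -0.12, -0.55] deg 3.0
half 180 rot units [-1.05, 0.28, 35.42] deg 177.2
t 54.275 pos [0.4788 0.0179 0.2151] lin units [0.6, -0.13, -0.92] j [27.0, 1.4, -25.9, 1.6, -61.9, 64.5] F [-0.6  1.1 -0.5] open 0.0552
tool x [ 0.025 -0.016 -1.   ] jaw y [ 0.04  -0.999  0.017]
```

```bash
python3 -m crank '[{"linear":[0.2,-0.1,-0.3],"rot":[0.19,-0.12,-0.55],"hand":0},{"linear":[0.2,0,-0.4],"rot":[0,0,0],"hand":0},{"linear":[0.2,0,-0.4],"rot":[0,0,0],"hand":0},{"linear":[0,0,-0.35],"rot":[0,0,0],"hand":0},{"linear":[0,0,-0.2],"rot":[0,0,0],"hand":0},{"linear":[0,0,0],"rot":[0,0,0],"hand":0}]'
python3 -c "
from h import *
need([.518,.010,.113],toolR(-90.5,179.5,2))
t=snap('top');crop(t,'pics/t32.png',200,120,320,220,6)"
```

```text
clock: 55.02
tool_pos: [0.5129, 0.0104, 0.1108]
orientation: [177.6, 88.3, -2.9]
force: [-0.5, 0.4, -0.0]
opening: 0.0554
half 0 rot units [0.01, -0.05, 0.01] deg 0.3
half 180 rot units [1.17, -0.03, -35.97] deg 180.0
t 55.025 pos [0.5129 0.0104 0.1108] lin units [0.08, -0.01, 0.04] j [23.7, 10.6, -30.3, 1.1, -47.5, 65.0] F [-0.5  0.4 -0. ] open 0.0554
tool x [ 0.03  -0.002 -1.   ] jaw y [-0.01  -1.     0.001]
```

View pics/t32.png

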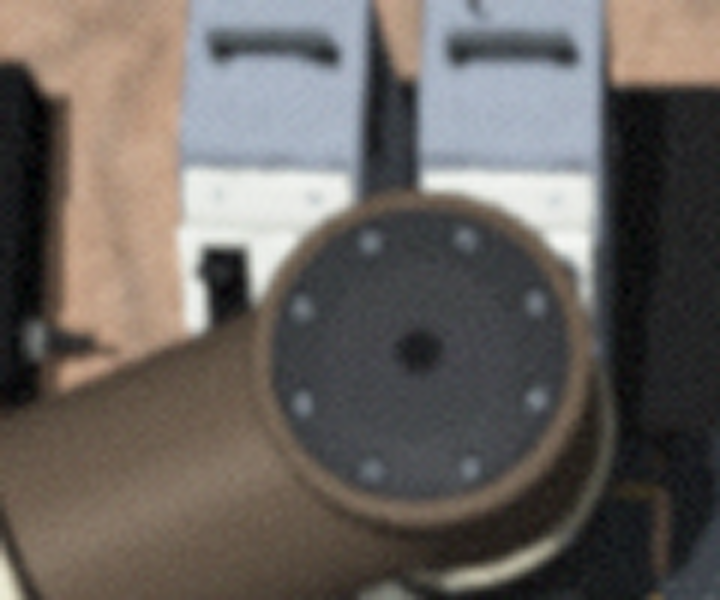

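```bash
python3 -m crank '[{"linear":[0.1,-0.01,0.04],"rot":[0,0,0],"hand":0},{"linear":[0.12,0,0],"rot":[0,0,0],"hand":0},{"linear":[0.12,0,0],"rot":[0,0,0],"hand":0},{"linear":[0,0,0],"rot":[0,0,0],"hand":0}]'
python3 -c "
from h import *
need([.5587,.010,.1128],toolR(-90.5,179.5,2))
t=snap('side');crop(t,'pics/s33.png',280,140,350,210,8)"
```

```text
clock: 55.58
tool_pos: [0.537, 0.0105, 0.1168]
orientation: [-179.2, 87.9, 0.3]
force: [-0.8, -0.3, -0.6]
opening: 0.0555
half 0 rot units [-0.01, 0.01, -0.0] deg 0.1
half 180 rot units [-1.28, 0.0, 35.98] deg 180.0
t 55.575 pos [0.537  0.0105 0.1168] lin units [0.36, -0.01, -0.07] j [22.6, 12.2, -27.3, 1.0, -48.6, 66.2] F [-0.8 -0.3 -0.6] open 0.0555
tool x [ 0.036  0.    -0.999] jaw y [-0.009 -1.    -0.001]
```

View pics/s33.png

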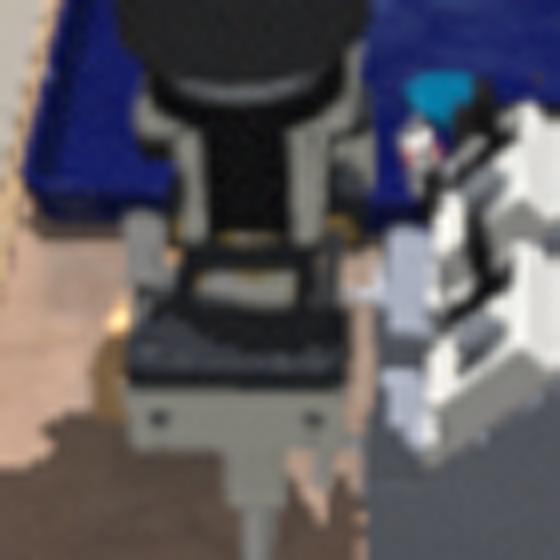

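```bash
python3 -m crank '[{"linear":[0,0,-0.07],"rot":[0,0,0],"hand":0},{"linear":[0.08,0,-0.02],"rot":[0,0,0],"hand":0},{"linear":[0.1,0,-0.02],"rot":[0,0,0],"hand":0}]'
python3 -c "
from h import *
need([.5587,.010,.1128],toolR(-90.5,179.5,2))"
```

```text
clock: 56.0
tool_pos: [0.5473, 0.0104, 0.1096]
orientation: [-179.2, 88.0, 0.3]
force: [0.6, 0.6, -0.9]
opening: 0.0557
half 0 rot units [-0.01, 0.0, -0.0] deg 0.0
half 180 rot units [-1.26, 0.0, 35.98] deg 180.0
t 56.0 pos [0.5473 0.0104 0.1096] lin units [0.19, -0.01, 0.05] j [22.2, 13.6, -26.5, 1.0, -48.0, 66.7] F [ 0.6  0.6 -0.9] open 0.0557
tool x [ 0.035  0.    -0.999] jaw y [-0.009 -1.    -0.   ]
```

```bash
python3 -m crank '[{"linear":[0.08,0,0.03],"rot":[0,0,0],"hand":0},{"linear":[0.08,0,0.02],"rot":[0,0,0],"hand":0},{"linear":[0,0,0],"rot":[0,0,0],"hand":0}]'
python3 -c "
from h import *
need([.5587,.010,.1128],toolR(-90.5,179.5,2))
t=snap('side');crop(t,'pics/s34.png',280,140,350,210,8)"
```

```text
clock: 56.38
tool_pos: [0.5583, 0.0104, 0.1126]
orientation: [-179.5, 88.0, -0.0]
force: [-0.3, 1.2, -0.4]
opening: 0.0552
half 0 rot units [-0.0, 0.0, -0.0] deg 0.0
half 180 rot units [-1.26, 0.01, 35.98] deg 180.0
t 56.375 pos [0.5583 0.0104 0.1126] lin units [0.01, -0.01, 0.0] j [21.7, 14.4, -24.9, 1.0, -48.8, 67.2] F [-0.3  1.2 -0.4] open 0.0552
tool x [ 0.035 -0.    -0.999] jaw y [-0.009 -1.    -0.   ]
```

View pics/s34.png

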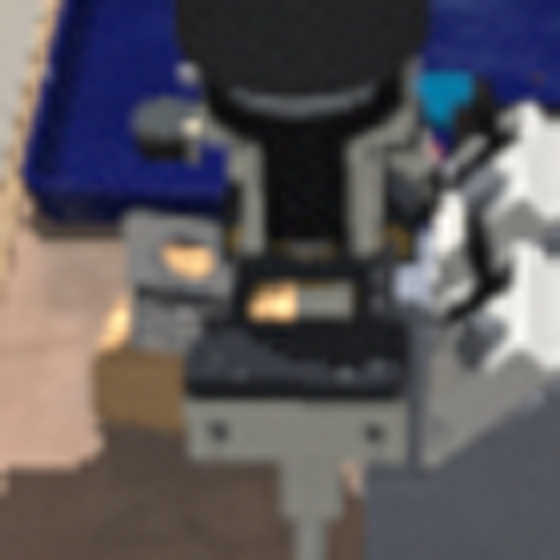

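Inserted without resistance. I'll lower it until it rests on the wire.

```bash
python3 -m crank '[{"linear":[0,0,-0.1],"rot":[0,0,0],"hand":0},{"linear":[0,0,-0.07],"rot":[0,0,0],"hand":0},{"linear":[0,0,0],"rot":[0,0,0],"hand":0}]'
python3 -c "
from h import *
need([.5587,.010,.0988],toolR(-90.5,179.5,2))"
```

```text
clock: 56.8
tool_pos: [0.5576, 0.0104, 0.1015]
orientation: [-179.4, 88.0, 0.1]
force: [-0.3, -0.5, 0.1]
opening: 0.0556
half 0 rot units [-0.0, -0.0, -0.0] deg 0.0
half 180 rot units [-1.26, 0.0, 35.98] deg 180.0
t 56.8 pos [0.5576 0.0104 0.1015] lin units [0.02, -0.01, -0.04] j [21.7, 15.1, -25.7, 1.0, -47.3, 67.1] F [-0.3 -0.5  0.1] open 0.0556
tool x [ 0.035  0.    -0.999] jaw y [-0.009 -1.    -0.   ]
```

```bash
python3 -m crank '[{"linear":[0.01,0,-0.03],"rot":[0,0,0],"hand":0},{"linear":[0,0,-0.02],"rot":[0,0,0],"hand":0},{"linear":[0,0,0],"rot":[0,0,0],"hand":0}]'
python3 -c "
from h import *
need([.5587,.010,.0988],toolR(-90.5,179.5,2))"
```

```text
clock: 57.18
tool_pos: [0.5579, 0.0104, 0.1014]
orientation: [179.7, 88.0, -0.7]
force: [-1.1, 0.5, -0.2]
opening: 0.0551
half 0 rot units [0.0, 0.01, -0.02] deg 0.1
half 180 rot units [-1.27, 0.01, 35.96] deg 179.9
t 57.175 pos [0.5579 0.0104 0.1014] lin units [0.01, -0.01, -0.04] j [21.7, 15.1, -25.7, 1.1, -47.3, 67.1] F [-1.1  0.5 -0.2] open 0.0551
tool x [ 0.036 -0.    -0.999] jaw y [-0.007 -1.     0.   ]
```

```bash
python3 -m crank '[{"linear":[0.01,0,-0.06],"rot":[0,0,0],"hand":0},{"linear":[0,0,0],"rot":[0,0,0],"hand":0}]'
python3 -c "
from h import *
need([.5587,.010,.0988],toolR(-90.5,179.5,2))"
```

```text
clock: 57.42
tool_pos: [0.5589, 0.0104, 0.1012]
orientation: [179.3, 87.8, -1.0]
force: [-0.1, 0.3, 0.4]
opening: 0.0555
half 0 rot units [0.01, 0.03, -0.03] deg 0.2
half 180 rot units [-1.3, 0.02, 35.94] deg 179.8
t 57.425 pos [0.5589 0.0104 0.1012] lin units [-0.0, -0.01, -0.04] j [21.7, 15.1, -25.8, 1.1, -47.1, 67.2] F [-0.1  0.3  0.4] open 0.0555
tool x [ 0.038 -0.001 -0.999] jaw y [-0.006 -1.     0.   ]
```

```bash
python3 -m crank '[{"linear":[0,0,0],"rot":[0,0,0],"hand":0.75},{"linear":[0,0,0],"rot":[0,0,0],"hand":0.75},{"linear":[0,0,0],"rot":[0,0,0],"hand":0.75},{"linear":[0,0,0],"rot":[0,0,0],"hand":0.8}]'
python3 -m crank '[{"linear":[-0.01,0,0.2],"rot":[0,0,0],"hand":0.8},{"linear":[-0.02,0,0.4],"rot":[0,0,0],"hand":0.8},{"linear":[-0.1,0,0.5],"rot":[0,0,0],"hand":0.8},{"linear":[-0.4,0,0.4],"rot":[0,0,0],"hand":0.8},{"linear":[-0.4,0,0.2],"rot":[0,0,0],"hand":0.8},{"linear":[-0.3,0,0.2],"rot":[0,0,0],"hand":0.8},{"linear":[-0.3,0,0.2],"rot":[0,0,0],"hand":0.8},{"linear":[0,0,0],"rot":[0,0,0],"hand":0.8}]'
python3 -c "
from h import *
print(obs()['tool_pos'],obs()['force'])
t=snap('side');crop(t,'pics/s35.png',270,110,400,240,5);np.savez('cur_side.npz',**t)
t=snap('top');crop(t,'pics/t35.png',180,100,420,275,3.3);np.savez('cur_top.npz',**t)"
```

```text
clock: 57.92
tool_pos: [0.5587, 0.0103, 0.1003]
orientation: [179.1, 87.9, -1.3]
force: [-0.7, -0.5, -0.8]
opening: 0.069
clock: 58.92
tool_pos: [0.4647, 0.0099, 0.2357]
orientation: [-179.2, 87.6, 0.4]
force: [0.5, 0.2, 0.8]
opening: 0.07
[0.46469437 0.0099134  0.23566481] [0.54759361 0.24702199 0.76267457]
```

View pics/s35.png

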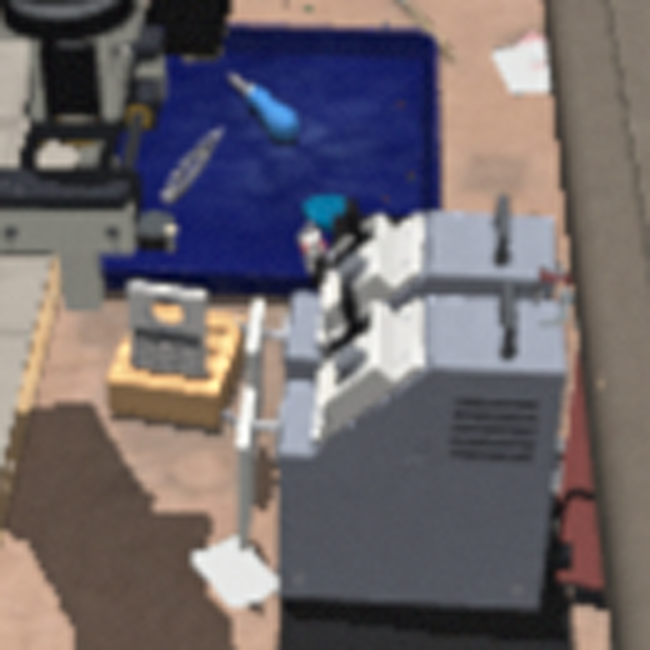

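View pics/t35.png

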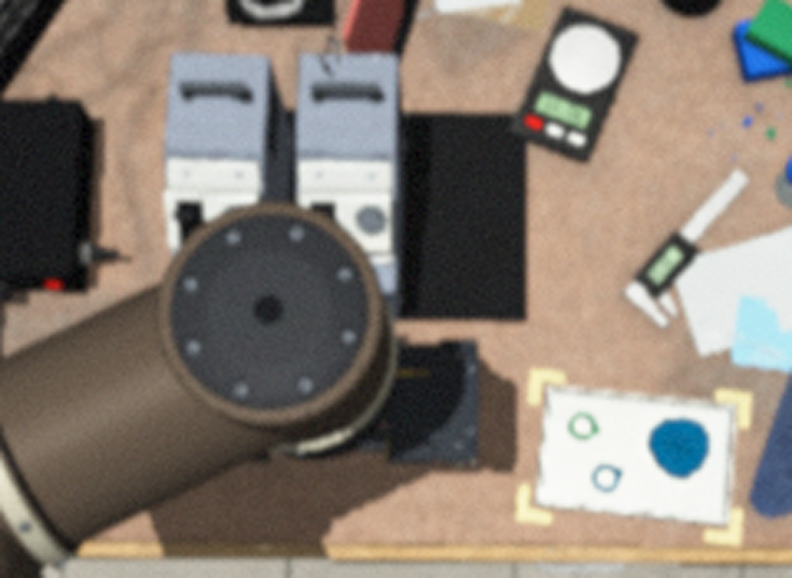

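```bash
python3 -m crank '[{"linear":[0,-0.3,0.3],"rot":[0,0,0],"hand":0.8},{"linear":[0,-0.7,0.3],"rot":[0,0,0],"hand":0.8},{"linear":[-0.1,-0.8,0],"rot":[0,0,0],"hand":0.8},{"linear":[-0.1,-0.8,0],"rot":[0,0,0],"hand":0.8},{"linear":[-0.1,-0.8,0],"rot":[0,0,0],"hand":0.8},{"linear":[-0.1,-0.8,0],"rot":[0,0,0],"hand":0.8},{"linear":[-0.2,-0.8,0],"rot":[0,0,0],"hand":0.8},{"linear":[-0.3,-0.8,0],"rot":[0,0,0],"hand":0.8},{"linear":[-0.3,-0.8,0],"rot":[0,0,0],"hand":0.8},{"linear":[-0.3,-0.8,0],"rot":[0,0,0],"hand":0.8},{"linear":[-0.3,-0.6,0],"rot":[0,0,0],"hand":0.8},{"linear":[0,0,0],"rot":[0,0,0],"hand":0.8}]'
python3 -c "
from h import *
print(obs()['tool_pos'],obs()['joint_pos'].round(1))
t=snap('top');crop(t,'pics/t36.png',225,140,345,240,6.4);np.savez('cur_top.npz',**t)
crop(t,'pics/t37.png',270,200,420,275,5.3)
s=snap('side');crop(s,'pics/s36.png',240,130,400,340,2.8)"
```

```text
clock: 60.52
tool_pos: [0.3557, -0.4886, 0.2616]
orientation: [-173.5, 88.5, 6.2]
force: [-0.2, 0.1, -0.4]
opening: 0.0702
[ 0.35565265 -0.48859994  0.26155338] [-36.1  12.3  -5.7  -1.1 -70.8 126.1]
```

View pics/t36.png

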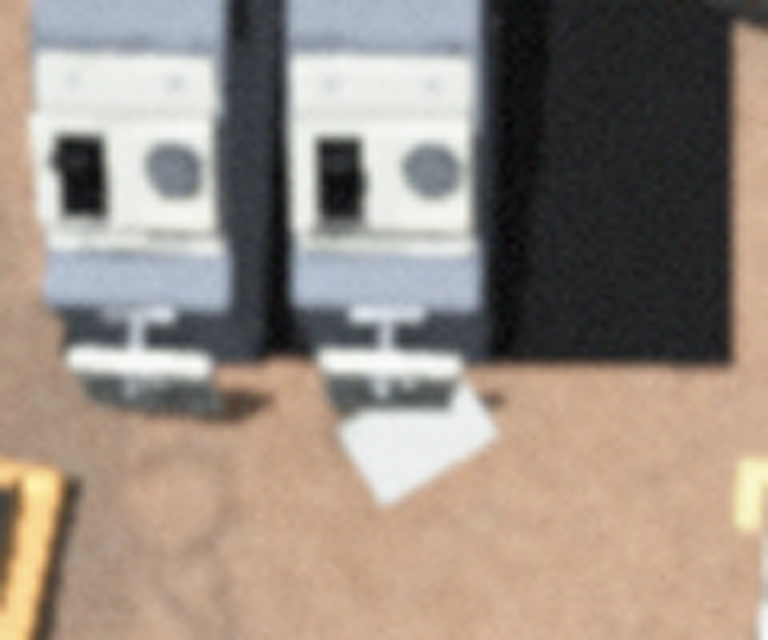

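View pics/t37.png

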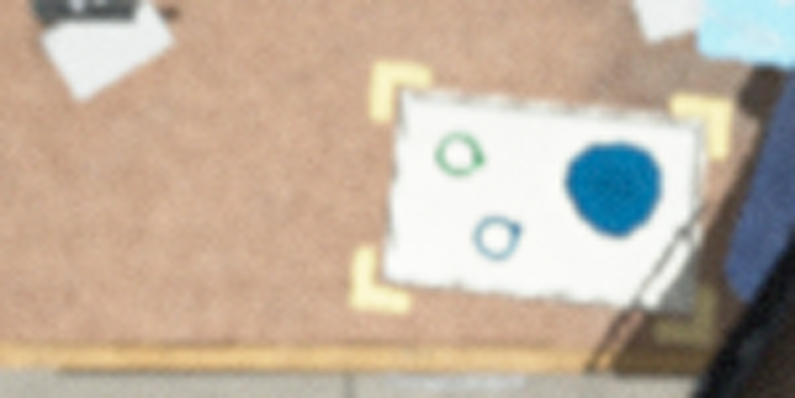

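View pics/s36.png

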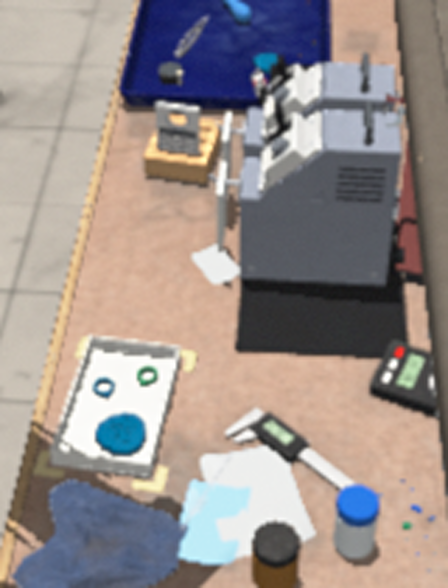

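```bash
python3 -c "
from plant import ticket
print(ticket.close_job())"
```

```text
the job is handed in; nothing more can be done
None
```

The job is done and handed in at about 61 s of the 210 s limit, with the robot clear of everything. Only rcd0 and rcd1 were present; the right unit was absent.

- **Tray:** I slid it by its front rim into the tape marks. It measured about 2 mm off centre and within 0.2° of square. All three waxes are still in it, and it had not shifted by the last picture.
- **Levers:** Both test buttons were pressed and both levers were seen dropped together. Each lever was then pushed to its stop and stayed up after release. In the last picture both look as they did at the start.
- **First try on rcd0's lever:** It jammed, and the unit rocked back under about 12 N. It settled back in its original place when I withdrew, and a second try with a more upward motion latched the lever.
- **Tags:** I took the middle and left tags, whose print faced left in the rack. One hangs on each unit's hook, and each hook end shows through its tag's hole. The top view shows the dark patterned faces toward the front. That view is at a steep angle, so the clearer evidence is that the opposite faces were seen blank before hanging.
- **Jars:** Neither was touched.

The tags came to rest about 2.5 mm higher than I calculated, which is about the camera calibration error. No check failed at the end.

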